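# Change over the machine vise

## Robot

A 6-joint arm with a two-finger parallel gripper is mounted at the origin on the work surface. World frame = base frame: x ahead of the robot, y to its left, z up, the work surface at z = 0. Lengths are in m, angles in degrees, forces in N, time in s.
With the tool pointing down it reaches from about 0.25 to 0.725 m from the base axis. Payload 9.7 kg.
Tool frame: the origin (TCP) lies between the finger pads; the fingertips stand 25 mm ahead of it and the grasp point (between the pads) lies 6 mm ahead of it; y points along the fingers, z is the direction in which the jaws open and shut, and the axes are right-handed (so a half turn about y gives the same grasp; the last joint's range is limited). The gripper opens to 85 mm and grips with 20 to 120 N. Pads are 22 mm wide; open, the fingers measure 114 mm over their backs; the gripper's body (76 mm by 85 mm) begins 54 mm behind the grasp point. The pads swing forward as they close: fully open they stand 13 mm farther back than shut.
Start: joints at [-70.302, 4.979, 10.078, 95.1, 0, 90], TCP at [0.185, -0.518, 0.256] pointing down, gripper open.
Joint ranges: [-179.16, 179.16], [-48.56, 103.87], [-65.8, 70.77], [-126.05, 130.52], [-82.76, 87.17], [-180, 180]. Speed limits (degrees/s): [127.2, 127.2, 147.25, 180, 180, 180].

## Interface

Orientations are given as a 3x3 rotation matrix whose columns are the frame's x, y, z axes.
In Python, from rig import ctrl gives the robot as it stands.
- The arm moves only by the shell command python3 -m crank 'ROWS' [FORCE]. ROWS is text: rows parted by semicolons, each of 5 numbers parted by spaces: the closure, from 0 (fully open) to 1 (shut), then the shift along the tool's x, y, z in m, then the turn about the tool's y in rad. In form: claw dx dy dz roll; .... A call has 1 to 12 rows; each row is the pose to reach, as a shift and turn from the pose commanded when the call began, along the tool's axes at that moment; what a row does not reach only later rows make up. A row lasts 1/12 s, in which the tool goes at most 41.7 mm and 7.16 degrees, less where a joint would pass 70% of its speed; a pose out of reach is approached as far as the arm can. A call with a gripper value outside its range is refused whole. The fingers move at their own pace and stop on an object; FORCE is the grip in N (left out, the last holds). Time passes only in rows, so rows that repeat a pose let the fingers close. It gives the time, the measured TCP pose, the force and the opening at its end, in the units of the state.
- ctrl.get_obs(): the state, without advancing time (a new reading comes with each control period).
- ctrl.capture(name): name is "side" or "top"; returns the picture (420x560x3 uint8, red, green, blue); there is no depth.
- ctrl.camera_params(name): a dict with "camera_matrix" (3x3 intrinsics, pixels), "pose" (4x4, takes a point from camera to world coordinates). Camera axes: x right, y up, looking along -z (the intrinsics and any distortion apply to the point x, -y, -z); pixel columns grow to the right and rows downward; lengths in m; the calibration is good to about 2 mm. A picture is of the moment at which its call begins. camera_params takes no time and is no camera call.
- ctrl.job_done(): hands the job in, once; it reports no verdict.
Trained networks look in the newest picture that a camera, given by its name, has taken for a name from the list of things; names that differ only in an ending like _2 or _b are one class to them, and where a whole thing is asked for, a point or a joint stands for the part that bears it (a point fixed in the world has none). Each returns a list of dicts, best first, with "p" (0 to 1); they miss things now and then, are a little off and sometimes report something else, mostly with a low value. They report only what shows in the picture. A call takes as long as a camera call. They do not tell look-alikes from the thing itself.
- ctrl.boxes_of(target, camera): "position" ([x, y, z] in m, in the coordinates of the camera as it stood for that picture, good to about 4 mm: the middle of the surface that is visible of it).
- ctrl.tip_of(target, camera): "position" ([x, y, z] in m, in the coordinates of the camera as it stood for that picture, good to about 4 mm: a listed point, or the origin of a listed thing).
The state is a dict: "t": time; "q": joint angles; "qd": joint speeds; "joint_torque": joint torques, N m; "tcp_pos": TCP position; "tool_rot": TCP orientation; "contact_force": force on the tool from outside, world axes, zero at the start; "wrist_torque": the same for the moment, N m; "gripper_width": finger opening in m.
Only numpy, scipy, OpenCV 4.12 (cv2) and the standard library are available. Lean on these libraries where they do the work, as an engineer would, in place of code of your own. Each camera call takes 0.05 s, during which the arm holds its last target.

## Task

The machine vise still has a finished drilled plate standing in it: crank the vise open, put the plate in the yellow bin, then stand every square bar from the bench mat on its end on the vise bed, side by side between the jaws. Crank the jaw shut until all the bars are gripped tight and upright, and let go. Leave the hammer, the screwdriver and the jar where they are.

Things in the scene. Friction and masses are not known exactly. Their poses are not given: they have to be found in the camera images.
- vise: Dark cast machine vise on a raising block (200 x 200 mm, 80 mm high), fixed to the bench. Origin on the bench under the vise; z up, x along the jaws, y along the screw; the crank is at the -y end. Work stands on the flat bed, 120 mm above the bench and 150 mm wide in x. The jaws are 160 mm long (x -80 to 80) and rise 45 mm above the bed, to z = 165 mm (the moving jaw's cover to 170 mm)
- fixed_jaw (a point): Middle of the top edge of the fixed jaw's face: at x 0, y 30, z 165 mm in the vise's frame. The fixed jaw lies beyond it, to y = 78 mm. The moving jaw's face is at y = 30 mm minus the opening; that jaw is 48 mm thick
- jaw_opening (a joint): Opening between the jaw faces in m, 0 (shut) to 0.061 (wide open). Driven only by the crank, 8 mm for each turn; about 0.023 to 0.029 at the start
- crank_angle (a joint): Angle of the crank in rad, 0 to 48, 0 with the jaws shut, growing as the vise opens: opening = 0.008 * angle / (2 pi). Seen from the crank's end (looking along the vise's +y), clockwise tightens. The crank arm points along (-sin angle, 0, cos angle) in the vise's frame. It stays where left; turning it free takes about 3 N at the handle, tightening it on the work 8 to 15 N
- crank_axis (a point): Centre of the handle's circle: on the crank axis, which is parallel to the vise's y, at x 0, y -169, z 105 mm in the vise's frame
- crank_grip (a point): Middle of the crank's black cylindrical handle sleeve, 22 mm in diameter, 74 mm long, parallel to the vise's y, spinning freely on its pin. It goes round in an upright circle of radius 55 mm about crank_axis (50 to 160 mm above the bench). The crank arm, 11 mm thick, is at its +y end; its -y end is free
- vise_jaw: Moving jaw, 160 (x) x 48 (y) x 45 mm, cast with a bright steel face plate. Its origin coincides with the vise's origin when shut and moves by the opening along the vise's -y; its face is the plane y = 30 mm in its own frame
- plate: Finished aluminium plate, 60 (x) x 22 (y) x 90 (z) mm, 0.32 kg, with dark drilled holes. Origin at the middle of its underside. At the start it stands upright on the vise bed between the jaws, its 22 mm thickness across them, and sticks out 45 mm above them
- mat: Black rubber bench mat, 280 x 180 x 4 mm, fixed; origin at the middle of its underside
- bin: Yellow plastic stacking bin, empty, standing loose on the bench (0.45 kg), 210 (x) x 150 (y) mm outside, walls and floor 4 mm; the back (+x) and the rear 70 % of the sides are 90 mm high, the front 50 mm. Origin at the middle of its underside
- hammer: Hammer lying on the bench, to be left alone
- screwdriver: Screwdriver lying on the bench, to be left alone
- jar: Jar, 64 mm in diameter, 85 mm high, to be left alone
- bar_0: Sawn square aluminium bar, 130 x 30 x 30 mm, about 0.31 kg, lying on the mat at the start (two or three of the three bars are there). Origin at its centre, x along its length; either end may be down
- bar_1: Sawn square aluminium bar, 130 x 30 x 30 mm, about 0.31 kg, lying on the mat at the start (two or three of the three bars are there). Origin at its centre, x along its length; either end may be down
- bar_2: Sawn square aluminium bar, 130 x 30 x 30 mm, about 0.31 kg, lying on the mat at the start (two or three of the three bars are there). Origin at its centre, x along its length; either end may be down
Not all that is in view belongs to the job. Leave any orange or pink look-alike of the bar_0 alone. What is shaped like the bar_2 but turquoise is not meant.

How it is judged (in metres and radians):
On the way, in this order (a step that is already met when the one before it is completed fails the run):
1. the finished plate is out of the vise and lies in the yellow bin, let go (x of plate in the frame of bin between -0.105 and 0.105 m and y of plate in the frame of bin between -0.075 and 0.075 m and z of plate in the frame of bin below 0.08 m and linear speed of plate below 0.03 m/s and contact force between the fingers and plate below 0.1 N), for 0.3 s.
2. every bar stands on its end on the vise bed between the jaws (angle between the x axis of each of bar_0, bar_1, bar_2 and the z axis of vise, either way round below 0.1 rad and z of bar_0 in the frame of vise between 0.179 and 0.193 m and x of bar_0 in the frame of vise between -0.07 and 0.07 m and y of bar_0 in the frame of vise between -0.035 and 0.025 m and z of bar_1 in the frame of vise between 0.179 and 0.193 m and x of bar_1 in the frame of vise between -0.07 and 0.07 m and y of bar_1 in the frame of vise between -0.035 and 0.025 m and z of bar_2 in the frame of vise between 0.179 and 0.193 m and x of bar_2 in the frame of vise between -0.07 and 0.07 m and y of bar_2 in the frame of vise between -0.035 and 0.025 m), for 0.2 s.
At the end, for the whole second after the job is handed in: Every bar stands on its end on the vise bed (within 0.1 rad of upright, its foot within about 6 mm of the bed), its middle within 70 mm of the middle of the jaws' length, and is pressed by the moving jaw with more than 25 N; the plate lies still in the yellow bin (all of step 2 and contact force between vise_jaw and bar_0 above 25 N and linear speed of each of bar_0, bar_1, bar_2 below 0.02 m/s and contact force between vise_jaw and bar_1 above 25 N and contact force between vise_jaw and bar_2 above 25 N and x of plate in the frame of bin between -0.105 and 0.105 m and y of plate in the frame of bin between -0.075 and 0.075 m and z of plate in the frame of bin below 0.08 m and linear speed of plate below 0.03 m/s); the robot touches nothing.
It fails at once if the hammer, the screwdriver or the jar is shoved more than 30 mm (distance of any of hammer, screwdriver, jar from where it was at the start of the episode above 0.03 m).
Of bar_0, bar_1, bar_2 only 2 to 3 are there at a start; the rules pass over those that are not, and their reading is None.
At some moment in a run one of bin may be knocked a few centimetres aside while the robot is not near it.
Once in a run the grip may slacken for a moment while it holds something.
It also fails if it takes over 210 s, if anything falls off the work surface, if the arm or the gripper's body presses on something with over 40 N, if the wrist force passes 120 N, or if a joint passes its speed limit or range.

## Working session

There is one attempt and no reset: what is moved stays moved. The work goes in short steps, Python scripts to look and compute and a shell command to move; the robot and the scene stay as the last step left them, time stands still between calls to the robot, and variables do not carry over. Pictures are saved under pics/ and viewed, and the job is handed in when it is done.

```bash
ls -la; mkdir -p pics
cat > h.py <<'E'
from rig import ctrl
import numpy as np, cv2
np.set_printoptions(precision=4,suppress=True)
def cap(n,f):
    im=ctrl.capture(n); cv2.imwrite('pics/'+f+'.png',im[:,:,::-1]); return im
def cam2w(n,p):
    T=np.array(ctrl.camera_params(n)['pose']); return T[:3,:3]@np.array(p)+T[:3,3]
def proj(n,w):
    P=ctrl.camera_params(n);T=np.array(P['pose']);K=np.array(P['camera_matrix'])
    c=T[:3,:3].T@(np.array(w)-T[:3,3]); c=np.array([c[0],-c[1],-c[2]]); u=K@c; return u[:2]/u[2]
def ray(n,uv,z):
    P=ctrl.camera_params(n);T=np.array(P['pose']);K=np.array(P['camera_matrix'])
    d=np.linalg.solve(K,[uv[0],uv[1],1]); d=T[:3,:3]@np.array([d[0],-d[1],-d[2]]); o=T[:3,3]
    return o+d*(z-o[2])/d[2]
def st():
    o=ctrl.get_obs(); print('t',o['t'],'q',np.array(o['q']),'tcp',np.array(o['tcp_pos']),'F',np.array(o['contact_force']),'w',o['gripper_width']); print(np.array(o['tool_rot'])); return o
E
python3 - <<'E'
from h import *
st()
for n in('side','top'):
    cap(n,n+'0'); P=ctrl.camera_params(n); print(n,np.array(P['camera_matrix']),np.array(P['pose']),P.keys())
    for t in ['vise','fixed_jaw','crank_axis','crank_grip','vise_jaw','plate','mat','bin','hammer','screwdriver','jar','bar_0']:
        print(n,t,[(np.round(cam2w(n,d['position']),4),round(d['p'],2)) for d in ctrl.tip_of(t,n)][:6])
E
```

```text
total 12
drwxr-xr-x  3 agent agent 4096 Dec  6 23:06 .
drwxr-xr-x 23 root  root  4096 Dec  6 23:06 ..
drwxr-xr-x  2 agent agent 4096 Dec  6 23:06 pics
t 0.0 q [-70.3025   5.0102  10.0332  95.0997  -0.001   90.0001] tcp [ 0.1853 -0.5176  0.2556] F [ 0.5191 -0.5883 -0.2117] w 0.08550045604254689
[[-0.9415 -0.0005  0.3371]
 [-0.3371  0.0013 -0.9415]
 [ 0.     -1.     -0.0013]]
side [[379.0709   0.     280.7108]
 [  0.     379.0709 214.2675]
 [  0.       0.       1.    ]] [[-0.9368  0.1765 -0.3022  0.1671]
 [-0.3492 -0.5284  0.7738  0.8629]
 [-0.0231  0.8304  0.5567  0.7143]
 [ 0.      0.      0.      1.    ]] dict_keys(['camera_matrix', 'pose'])
side vise [(array([ 0.5087,  0.0148, -0.0005]), 0.92)]
side fixed_jaw [(array([0.5091, 0.0453, 0.169 ]), 0.89), (array([ 0.7861, -0.0057, -0.0017]), 0.73)]
side crank_axis [(array([ 0.5032, -0.151 ,  0.1082]), 0.74)]
side crank_grip [(array([ 0.4445, -0.1484,  0.1014]), 0.48)]
side vise_jaw [(array([0.5074, 0.0133, 0.0028]), 0.39), (array([ 0.4402, -0.1428,  0.099 ]), 0.29)]
side plate [(array([0.4871, 0.0366, 0.1162]), 0.62)]
side mat [(array([
[... 1000 characters left out ...]
p crank_grip [(array([ 0.4431, -0.1454,  0.1068]), 0.61)]
top vise_jaw [(array([ 0.5068, -0.0138, -0.0018]), 0.58)]
top plate [(array([0.4886, 0.0372, 0.1241]), 0.47)]
top mat [(array([ 0.4563,  0.3619, -0.002 ]), 0.58)]
top bin [(array([ 0.52  , -0.4311,  0.0024]), 0.72)]
top hammer [(array([ 0.7831, -0.0073, -0.0012]), 0.85)]
top screwdriver [(array([ 0.7153,  0.2564, -0.0022]), 0.55)]
top jar [(array([ 0.7189, -0.2894, -0.0017]), 0.81)]
top bar_0 [(array([0.3818, 0.3908, 0.0192]), 0.96), (array([0.5171, 0.5872, 0.0145]), 0.93), (array([0.1844, 0.3393, 0.0172]), 0.93), (array([0.5396, 0.3582, 0.0136]), 0.84), (array([0.3449, 0.5932, 0.0184]), 0.81), (array([0.4594, 0.3716, 0.0201]), 0.65)]
```

View pics/top0.png

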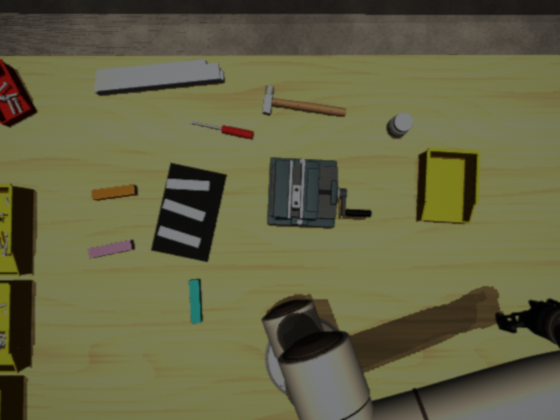

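View pics/side0.png

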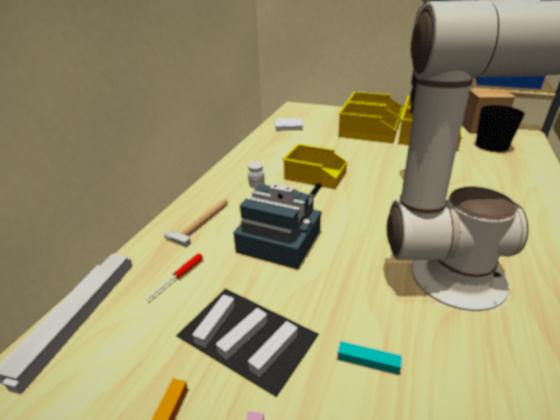

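The top picture shows three grey bars on the black mat (around px 188,185 / 183,210 / 178,237), with the vise at (303,192) and its crank handle at (357,213). The bin is at (448,187). The pink, orange and turquoise decoys lie off the mat. The side view agrees.

```bash
cat >> h.py <<'E'
def go(x,y,z,zdir=None):
    o=ctrl.get_obs(); R=np.array(o['tool_rot']); p=np.array(o['tcp_pos'])
    d=R.T@(np.array([x,y,z])-p); out=[*np.round(d,4)]
    if zdir is not None:
        for s in(1,-1):
            v=R.T@(s*np.array([zdir[0],zdir[1],0])); th=np.arctan2(v[0],v[2]); print(' roll opt',round(th,4))
    print('dxyz',out)
E
python3 - <<'E'
from h import *
go(.444,-.165,.2,(.999,-.039))
E
```

```text
roll opt -1.1879
 roll opt 1.9537
dxyz [np.float64(-0.3624), np.float64(0.0563), np.float64(-0.245)]
```

```bash
python3 -m crank '0 -0.1 0.02 -0.07 -0.3; 0 -0.2 0.04 -0.14 -0.6; 0 -0.362 0.056 -0.245 -1.188; 0 -0.362 0.056 -0.245 -1.188; 0 -0.362 0.056 -0.245 -1.188; 0 -0.362 0.056 -0.245 -1.188; 0 -0.362 0.056 -0.245 -1.188; 0 -0.362 0.056 -0.245 -1.188; 0 -0.362 0.056 -0.245 -1.188; 0 -0.362 0.056 -0.245 -1.188; 0 -0.362 0.056 -0.245 -1.188; 0 -0.362 0.056 -0.245 -1.188' 60
python3 - <<'E'
from h import *
st()
go(.444,-.165,.2,(.999,-.039))
E
```

```text
t: 2.3
tcp_pos: [0.4454, -0.1618, 0.1994]
tool_rot: [[-0.034, -0.0, 0.999], [-0.999, 0.001, -0.034], [-0.001, -1.0, -0.0]]
contact_force: [0.5, 0.9, 0.6]
gripper_width: 0.0855
t 2.3 q [-19.988   -6.1837  -7.2894  88.9345   0.0512  71.9804] tcp [ 0.4454 -0.1618  0.1994] F [0.5384 0.896  0.5554] w 0.08552086852028319
[[-0.0344 -0.0004  0.9994]
 [-0.9994  0.0011 -0.0343]
 [-0.0011 -1.     -0.0004]]
 roll opt 0.0047
 roll opt -3.1369
dxyz [np.float64(0.0033), np.float64(-0.0006), np.float64(-0.0013)]
```

Run:
```python
from h import *
for n in('side','top'):
    im=cap(n,n+'1')
    print([np.round(cam2w(n,d['position']),4) for d in ctrl.tip_of('crank_grip',n)],[np.round(cam2w(n,d['position']),4) for d in ctrl.tip_of('crank_axis',n)])
    print(proj(n,[.5024,-.150,.105]),proj(n,[.444,-.147,.105]))
im=cv2.imread('pics/top1.png')[120:250,250:400]; cv2.imwrite('pics/t1z.png',cv2.resize(im,None,fx=5,fy=4.5,interpolation=cv2.INTER_CUBIC))
```

```text
[array([ 0.444 , -0.1473,  0.1013])] [array([ 0.5027, -0.148 ,  0.1037])]
[297.3217 186.8716] [314.4873 190.1606]
[array([ 0.4449, -0.1475,  0.1072])] [array([ 0.5015, -0.1539,  0.1093])]
[357.7833 192.9128] [357.1148 212.9486]
```

View pics/t1z.png

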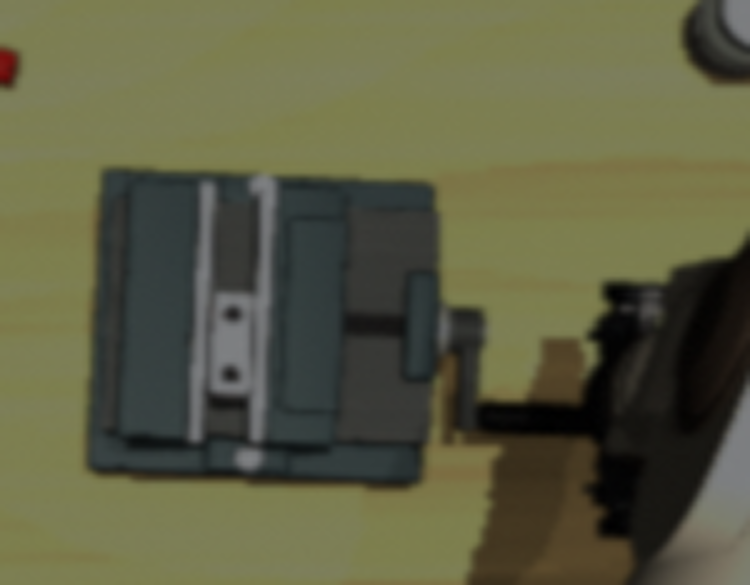

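View pics/side1.png

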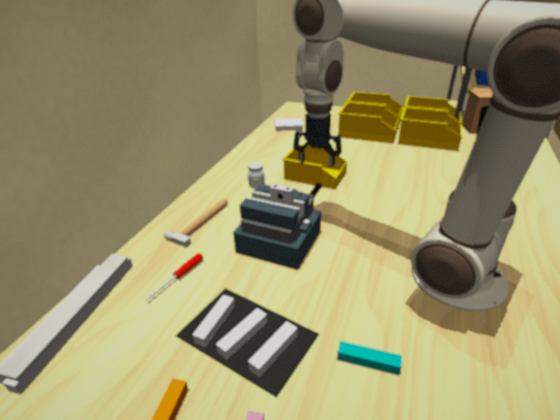

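The top picture shows the open fingers straddling the black handle (zoomed px 480–600,415). I'll descend and grip.

```bash
python3 -m crank '0 0.002 0.03 -0.001 0; 0 0.002 0.06 -0.001 0; 0 0.002 0.088 -0.001 0; 0 0.002 0.088 -0.001 0; 0.5 0.002 0.088 -0.001 0; 1 0.002 0.088 -0.001 0; 1 0.002 0.088 -0.001 0; 1 0.002 0.088 -0.001 0; 1 0.002 0.088 -0.001 0; 1 0.002 0.088 -0.001 0; 1 0.002 0.088 -0.001 0; 1 0.002 0.088 -0.001 0' 60
python3 - <<'E'
from h import *
st()
E
```

```text
t: 3.6
tcp_pos: [0.4421, -0.1674, 0.1125]
tool_rot: [[-0.039, -0.001, 0.999], [-0.999, -0.001, -0.039], [0.001, -1.0, -0.001]]
contact_force: [-3.7, -2.6, -0.3]
gripper_width: 0.0202
t 3.6 q [-20.7032  -5.9419 -16.6622  79.313   -0.0613  71.5567] tcp [ 0.4421 -0.1674  0.1125] F [-3.6887 -2.6269 -0.2522] w 0.02024010131257105
[[-0.0394 -0.0009  0.9992]
 [-0.9992 -0.0008 -0.0394]
 [ 0.0008 -1.     -0.0009]]
```

```bash
python3 -m crank '1 0 0.0142 0.0019 0; 1 0 0.0275 0.0074 0; 1 0 0.0389 0.0161 0; 1 0 0.0476 0.0275 0; 1 0 0.0531 0.0408 0; 1 0 0.055 0.055 0; 1 0 0.055 0.055 0'
python3 - <<'E'
from h import *
st(); cap('side','side2'); cap('top','top2')
for n in('side','top'):
    print([np.round(cam2w(n,d['position']),4) for d in ctrl.tip_of('crank_grip',n)])
E
```

```text
t: 4.18
tcp_pos: [0.5011, -0.1706, 0.0597]
tool_rot: [[-0.039, 0.006, 0.999], [-0.999, -0.003, -0.039], [0.003, -1.0, 0.006]]
contact_force: [1.4, -6.6, 8.9]
gripper_width: 0.02
t 4.1833 q [-18.7655   2.6887 -14.1456  72.7916  -0.0726  73.4893] tcp [ 0.5011 -0.1706  0.0597] F [ 1.3824 -6.5982  8.8601] w 0.019981088765142194
[[-0.0394  0.0058  0.9992]
 [-0.9992 -0.0033 -0.0393]
 [ 0.0031 -1.      0.0059]]
[array([0.5373, 0.3575, 0.0162])]
[array([ 0.5031, -0.1509,  0.0525])]
```

```bash
python3 -m crank '1 0 -0.004 0.016 0; 1 0 -0.0095 0.0295 0; 1 0 -0.018 0.041 0; 1 0 -0.0295 0.05 0; 1 0 -0.043 0.055 0; 1 0 -0.057 0.057 0; 1 0 -0.071 0.055 0; 1 0 -0.0845 0.05 0; 1 0 -0.096 0.041 0; 1 0 -0.1045 0.0295 0; 1 0 -0.11 0.016 0; 1 0 -0.112 0.002 0'
python3 - <<'E'
from h import *
st()
E
```

```text
t: 5.38
tcp_pos: [0.4997, -0.1705, 0.1698]
tool_rot: [[-0.04, 0.001, 0.999], [-0.999, -0.002, -0.04], [0.002, -1.0, 0.001]]
contact_force: [3.0, -7.9, -8.4]
gripper_width: 0.0199
t 5.3833 q [-18.7872   0.9739  -3.6608  85.2483  -0.1055  73.5064] tcp [ 0.4997 -0.1705  0.1698] F [ 3.0484 -7.8509 -8.378 ] w 0.01986923576052998
[[-0.04    0.0013  0.9992]
 [-0.9992 -0.0024 -0.04  ]
 [ 0.0023 -1.      0.0014]]
```

```bash
python3 -m crank '1 0 0.003 -0.014 0; 1 0 0.0085 -0.0275 0; 1 0 0.017 -0.039 0; 1 0 0.0285 -0.0475 0; 1 0 0.042 -0.053 0; 1 0 0.056 -0.055 0; 1 0 0.070 -0.053 0; 1 0 0.0835 -0.0475 0; 1 0 0.095 -0.039 0; 1 0 0.1035 -0.0275 0; 1 0 0.109 -0.014 0; 1 0 0.111 0 0'
python3 -m crank '1 0 -0.002 0.014 0; 1 0 -0.0075 0.0275 0; 1 0 -0.016 0.039 0; 1 0 -0.0275 0.0475 0; 1 0 -0.041 0.053 0; 1 0 -0.055 0.055 0; 1 0 -0.069 0.053 0; 1 0 -0.0825 0.0475 0; 1 0 -0.094 0.039 0; 1 0 -0.1025 0.0275 0; 1 0 -0.108 0.014 0; 1 0 -0.11 0 0'
python3 -m crank '1 0 0.002 -0.014 0; 1 0 0.0075 -0.0275 0; 1 0 0.016 -0.039 0; 1 0 0.0275 -0.0475 0; 1 0 0.041 -0.053 0; 1 0 0.055 -0.055 0; 1 0 0.069 -0.053 0; 1 0 0.0825 -0.0475 0; 1 0 0.094 -0.039 0; 1 0 0.1025 -0.0275 0; 1 0 0.108 -0.014 0; 1 0 0.11 0 0'
python3 - <<'E'
from h import *
st()
E
```

```text
t: 6.38
tcp_pos: [0.5006, -0.1706, 0.0593]
tool_rot: [[-0.04, 0.002, 0.999], [-0.999, -0.003, -0.04], [0.003, -1.0, 0.002]]
contact_force: [-6.6, -6.2, 22.9]
gripper_width: 0.0202
t: 7.38
tcp_pos: [0.5003, -0.1706, 0.1697]
tool_rot: [[-0.04, 0.003, 0.999], [-0.999, -0.003, -0.04], [0.003, -1.0, 0.003]]
contact_force: [3.4, -6.6, -2.3]
gripper_width: 0.0202
t: 8.38
tcp_pos: [0.5007, -0.1706, 0.0593]
tool_rot: [[-0.04, 0.002, 0.999], [-0.999, -0.003, -0.04], [0.003, -1.0, 0.002]]
contact_force: [-5.8, -6.4, 23.5]
gripper_width: 0.0199
t 8.3833 q [-18.7523   2.8457 -14.0224  72.9722  -0.1215  73.5415] tcp [ 0.5007 -0.1706  0.0593] F [-5.8101 -6.386  23.4907] w 0.019934648625328087
[[-0.04    0.002   0.9992]
 [-0.9992 -0.0029 -0.04  ]
 [ 0.0028 -1.      0.0021]]
```

```bash
python3 -m crank '0 0 -0.002 0 0; 0 0 -0.002 0 0; 0 0 -0.002 0 0; 0 0 -0.002 0 0; 0 0 -0.002 0 0; 0 0.02 -0.03 0 0; 0 0.03 -0.06 0 0; 0 0.03 -0.1 0 0; 0 0.03 -0.14 0 0; 0 0.03 -0.18 0 0; 0 0.03 -0.22 0 0; 0 0.03 -0.22 0 0'
python3 - <<'E'
from h import *
st()
for n in('side','top'):
    cap(n,n+'3')
    for t in('plate','vise_jaw','fixed_jaw','crank_grip'): print(n,t,[np.round(cam2w(n,d['position']),4) for d in ctrl.tip_of(t,n)])
    print('box',[np.round(cam2w(n,d['position']),4) for d in ctrl.boxes_of('plate',n)])
im=cv2.imread('pics/top3.png')[120:250,250:400]; cv2.imwrite('pics/t3z.png',cv2.resize(im,None,fx=5,fy=4.5,interpolation=cv2.INTER_CUBIC))
im=cv2.imread('pics/side3.png')[140:280,210:350]; cv2.imwrite('pics/s3z.png',cv2.resize(im,None,fx=4,fy=4,interpolation=cv2.INTER_CUBIC))
E
```

```text
t: 9.38
tcp_pos: [0.4993, -0.1998, 0.2867]
tool_rot: [[-0.039, 0.01, 0.999], [-0.999, -0.004, -0.039], [0.004, -1.0, 0.01]]
contact_force: [1.3, -0.7, 1.1]
gripper_width: 0.0856
t 9.3833 q [-21.8073   3.4773  11.8974  97.8007   0.0059  70.4346] tcp [ 0.4993 -0.1998  0.2867] F [ 1.2937 -0.7334  1.0827] w 0.08559882749590247
[[-0.0391  0.0101  0.9992]
 [-0.9992 -0.0039 -0.0391]
 [ 0.0035 -0.9999  0.0102]]
side plate [array([0.4896, 0.0372, 0.118 ])]
side vise_jaw [array([0.5392, 0.3577, 0.0192]), array([0.4856, 0.0357, 0.1185])]
side fixed_jaw [array([0.5111, 0.0456, 0.1673]), array([ 0.7206, -0.2946,  0.0002])]
side crank_grip []
box [array([ 0.5266, -0.3887,  0.0468]), array([ 0.7105, -0.2723,  0.0546])]
top plate [array([0.4868, 0.0357, 0.1245])]
top vise_jaw [array([ 0.5082, -0.0285,  0.0008])]
top fixed_jaw [array([0.5139, 0.047 , 0.1637]), array([0.5401, 0.3598, 0.0175])]
top crank_grip [array([ 0.4997, -0.1506,  0.0522]), array([0.7159, 0.2559, 0.0001])]
box [array([0.4883, 0.0342, 0.2128])]
```

View pics/t3z.png

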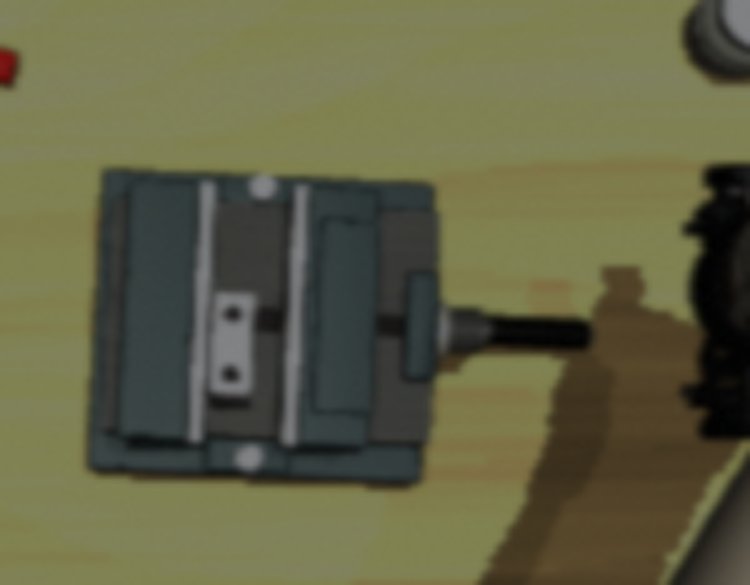

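View pics/s3z.png

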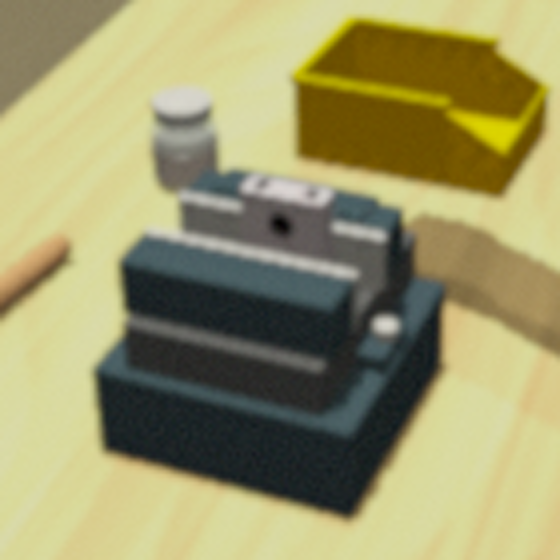

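The plate stands upright (zoomed px 232,345) near the fixed jaw, with the jaws about 44 mm apart.

Run:
```python
from h import *
go(.488,.035,.27,(.039,.999))
```

```text
roll opt -1.5708
 roll opt 1.5708
dxyz [np.float64(-0.2337), np.float64(0.008), np.float64(-0.0193)]
```

```bash
python3 -m crank '0 -0.04 0.008 -0.004 -0.12; 0 -0.08 0.008 -0.008 -0.24; 0 -0.12 0.008 -0.01 -0.36; 0 -0.16 0.008 -0.012 -0.48; 0 -0.2 0.008 -0.016 -0.6; 0 -0.234 0.008 -0.019 -1.571; 0 -0.234 0.008 -0.019 -1.571; 0 -0.234 0.008 -0.019 -1.571; 0 -0.234 0.008 -0.019 -1.571; 0 -0.234 0.008 -0.019 -1.571; 0 -0.234 0.008 -0.019 -1.571; 0 -0.234 0.008 -0.019 -1.571'
python3 -m crank '0 0 0 0 -0.12; 0 0 0 0 -0.24; 0 0 0 0 -0.24'
python3 - <<'E'
from h import *
st();go(.488,.035,.2,(.039,.999))
E
```

```text
t: 10.98
tcp_pos: [0.4884, 0.0354, 0.2702]
tool_rot: [[0.992, -0.0, 0.128], [-0.128, -0.0, 0.992], [-0.0, -1.0, -0.0]]
contact_force: [0.1, 0.0, -0.4]
gripper_width: 0.0856
t: 11.23
tcp_pos: [0.4884, 0.0353, 0.2702]
tool_rot: [[0.994, -0.0, -0.111], [0.111, 0.0, 0.994], [-0.0, -1.0, 0.0]]
contact_force: [-0.9, -0.5, 0.6]
gripper_width: 0.0854
t 11.2333 q [ 4.1323 -2.9426  3.5988 96.5451  0.0028 -2.2146] tcp [0.4884 0.0353 0.2702] F [-0.9208 -0.5354  0.5647] w 0.08544007453498541
[[ 0.9939 -0.0001 -0.1105]
 [ 0.1105  0.      0.9939]
 [-0.0001 -1.      0.0001]]
 roll opt 0.1498
 roll opt -2.9918
dxyz [np.float64(-0.0005), np.float64(0.0702), np.float64(-0.0003)]
```

```bash
python3 -m crank '0 0 0 0 0.1; 0 0 0.02 0 0.15; 0 0 0.05 0 0.15; 0 0 0.07 0 0.15; 0 0 0.07 0 0.15; 1 0 0.07 0 0.15; 1 0 0.07 0 0.15; 1 0 0.07 0 0.15; 1 0 0.07 0 0.15; 1 0 0.07 0 0.15; 1 0 0.07 0 0.15; 1 0 0.07 0 0.15' 60
python3 -m crank '1 0 -0.03 0 0; 1 0 -0.06 0 0; 1 0 -0.1 0 0; 1 0 -0.14 0 0; 1 0 -0.14 0 0; 1 0 -0.14 0 0'
python3 - <<'E'
from h import *
st()
for n in('side','top'):
    cap(n,n+'4')
    for t in('plate','bin'): print(n,t,[(np.round(cam2w(n,d['position']),4),round(d['p'],2)) for d in ctrl.tip_of(t,n)])
im=cv2.imread('pics/top4.png')[130:240,390:510]; cv2.imwrite('pics/t4z.png',cv2.resize(im,None,fx=5,fy=5,interpolation=cv2.INTER_CUBIC))
E
```

```text
t: 12.23
tcp_pos: [0.4889, 0.0353, 0.2012]
tool_rot: [[0.999, 0.002, 0.045], [-0.045, 0.0, 0.999], [0.002, -1.0, 0.0]]
contact_force: [-0.3, -0.1, 6.3]
gripper_width: 0.0209
t: 12.73
tcp_pos: [0.4892, 0.0353, 0.3422]
tool_rot: [[0.999, 0.003, 0.045], [-0.045, 0.0, 0.999], [0.003, -1.0, 0.0]]
contact_force: [-0.0, -0.4, -3.9]
gripper_width: 0.0208
t 12.7333 q [  4.1298  -0.4991  14.1802 104.4857  -0.002    6.7029] tcp [0.4892 0.0353 0.3422] F [-0.0063 -0.4337 -3.8589] w 0.020795552437808076
[[ 0.999   0.0034  0.0449]
 [-0.0449  0.0002  0.999 ]
 [ 0.0034 -1.      0.0004]]
side plate [(array([0.4886, 0.0337, 0.2592]), 0.92)]
side bin [(array([ 0.5217, -0.4316,  0.0018]), 0.93)]
top plate [(array([ 0.506 , -0.1484,  0.0492]), 0.57)]
top bin [(array([ 0.521 , -0.4307,  0.005 ]), 0.59), (array([ 0.7195, -0.292 ,  0.0004]), 0.25)]
```

View pics/side4.png

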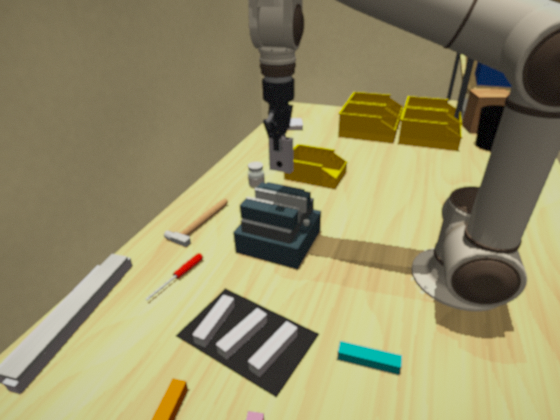

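View pics/t4z.png

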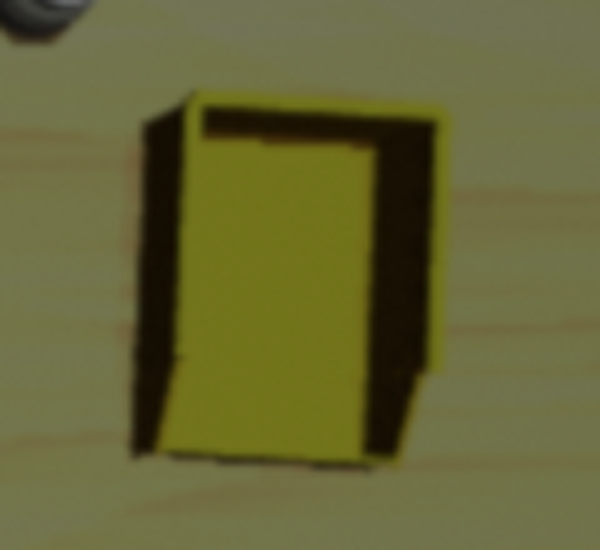

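```bash
python3 -m crank '1 0.002 0 -0.02 0; 1 0.005 0 -0.05 0; 1 0.009 0 -0.09 0; 1 0.013 0 -0.13 0; 1 0.017 0 -0.17 0; 1 0.021 0 -0.21 0; 1 0.025 0 -0.25 0; 1 0.03 0 -0.29 0; 1 0.034 0 -0.33 0; 1 0.038 0 -0.37 0; 1 0.042 0 -0.41 0; 1 0.045 0 -0.44 0'
python3 -m crank '1 0.002 0 -0.024 0; 1 0.002 0 -0.024 0; 1 0.002 0 -0.024 0'
python3 - <<'E'
from h import *
st();cap('side','side5');cap('top','top5')
for n in('side','top'):
    for t in('plate','bin'): print(n,t,[(np.round(cam2w(n,d['position']),4),round(d['p'],2)) for d in ctrl.tip_of(t,n)])
E
```

```text
t: 14.03
tcp_pos: [0.513, -0.4093, 0.3386]
tool_rot: [[0.999, -0.002, 0.046], [-0.046, 0.001, 0.999], [-0.002, -1.0, 0.001]]
contact_force: [0.4, -0.1, -3.0]
gripper_width: 0.0213
t: 14.28
tcp_pos: [0.5144, -0.4317, 0.3379]
tool_rot: [[0.999, -0.003, 0.047], [-0.047, 0.002, 0.999], [-0.003, -1.0, 0.002]]
contact_force: [-0.4, 0.4, -3.7]
gripper_width: 0.0213
t 14.2833 q [-40.0084  28.0961  48.1261 110.2235   0.0066 -37.3287] tcp [ 0.5144 -0.4317  0.3379] F [-0.3625  0.3707 -3.6987] w 0.021345668304321594
[[ 0.9989 -0.0025  0.0468]
 [-0.0468  0.0023  0.9989]
 [-0.0026 -1.      0.0021]]
side plate [(array([ 0.5121, -0.4291,  0.2542]), 0.97)]
side bin [(array([ 0.52  , -0.4319,  0.0003]), 0.7), (array([0.3831, 0.3964, 0.023 ]), 0.36)]
top plate [(array([ 0.5148, -0.432 ,  0.2606]), 0.97)]
top bin [(array([ 0.5206, -0.4314,  0.0047]), 0.97)]
```

```bash
python3 -m crank '1 0 0.04 0 0; 1 0 0.08 0 0; 1 0 0.12 0 0; 1 0 0.16 0 0; 1 0 0.19 0 0; 1 0 0.22 0 0; 1 0 0.238 0 0; 1 0 0.244 0 0; 1 0 0.244 0 0; 0.6 0 0.244 0 0; 0.5 0 0.244 0 0; 0.5 0 0.244 0 0'
python3 -m crank '0.5 0 -0.02 0 0; 0.5 0 -0.04 0 0; 0.5 0 -0.08 0 0; 0.5 0 -0.12 0 0; 0.3 0 -0.16 0 0; 0.1 0 -0.2 0 0; 0 0 -0.22 0 0'
python3 - <<'E'
from h import *
st();cap('side','side6');cap('top','top6')
for n in('side','top'):
    for t in('plate','bin'): print(n,t,[(np.round(cam2w(n,d['position']),4),round(d['p'],2)) for d in ctrl.tip_of(t,n)])
E
```

```text
t: 15.58
tcp_pos: [0.5156, -0.431, 0.099]
tool_rot: [[0.999, 0.003, 0.045], [-0.045, -0.003, 0.999], [0.003, -1.0, -0.002]]
contact_force: [-0.1, -0.6, -0.2]
gripper_width: 0.0426
t: 16.17
tcp_pos: [0.5145, -0.4303, 0.3236]
tool_rot: [[0.999, 0.006, 0.045], [-0.045, -0.005, 0.999], [0.007, -1.0, -0.005]]
contact_force: [-0.4, 0.8, 0.6]
gripper_width: 0.0767
t 16.1667 q [-39.9057  25.8519  43.284  106.9552  -0.003  -37.3336] tcp [ 0.5145 -0.4303  0.3236] F [-0.4423  0.7598  0.5846] w 0.07674973558758212
[[ 0.999   0.0064  0.0449]
 [-0.0449 -0.0054  0.999 ]
 [ 0.0066 -1.     -0.0051]]
side plate [(array([ 0.5145, -0.4298,  0.0028]), 0.72)]
side bin [(array([ 0.5216, -0.4358, -0.0012]), 0.76)]
top plate [(array([ 0.5164, -0.4383,  0.0045]), 0.84)]
top bin [(array([ 0.5225, -0.4325,  0.002 ]), 0.77)]
```

View pics/top6.png

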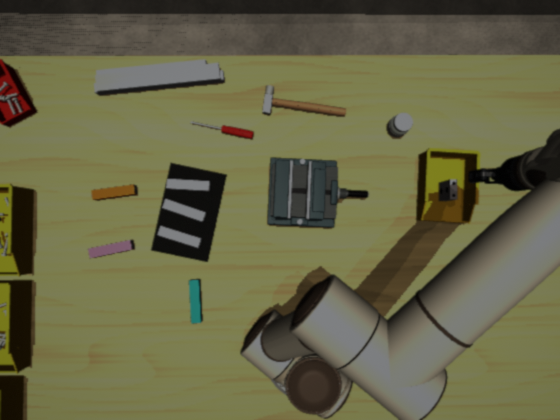

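View pics/side6.png

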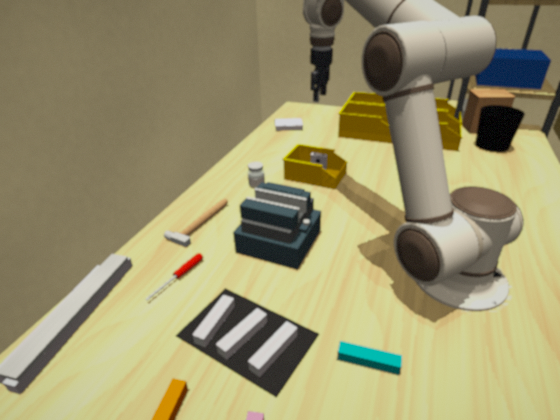

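The plate is standing in the bin (px 449,189), released. Next, the bar poses from the top picture.

Run:
```python
from h import *
im=cv2.imread('pics/top6.png'); sub=im[155:270,145:235]
cv2.imwrite('pics/t6z.png',cv2.resize(sub,None,fx=5,fy=5,interpolation=cv2.INTER_CUBIC))
g=cv2.cvtColor(im,cv2.COLOR_BGR2GRAY); hs=cv2.cvtColor(im,cv2.COLOR_BGR2HSV)
m=((g>75)&(hs[...,1]<60)).astype(np.uint8); mm=np.zeros_like(m); mm[160:262,150:228]=m[160:262,150:228]
cs,_=cv2.findContours(mm,cv2.RETR_EXTERNAL,cv2.CHAIN_APPROX_NONE)
for c in cs:
    if cv2.contourArea(c)<100: continue
    w=np.array([ray('top',p[0],.034)[:2] for p in c]).astype(np.float32)
    r=cv2.minAreaRect(w*1000); b=cv2.boxPoints(r)
    e=[b[1]-b[0],b[2]-b[1]]; L=max(e,key=np.linalg.norm)
    print(np.array(r[0])/1000,np.array(r[1]),'ang',np.degrees(np.arctan2(L[1],L[0])))
```

```text
[0.38   0.3847] [129.8571  29.576 ] ang 72.11963
[0.4608 0.3706] [130.8218  29.6028] ang 70.31237
[0.5388 0.3587] [131.4848  29.5627] ang 86.196335
```

View pics/t6z.png

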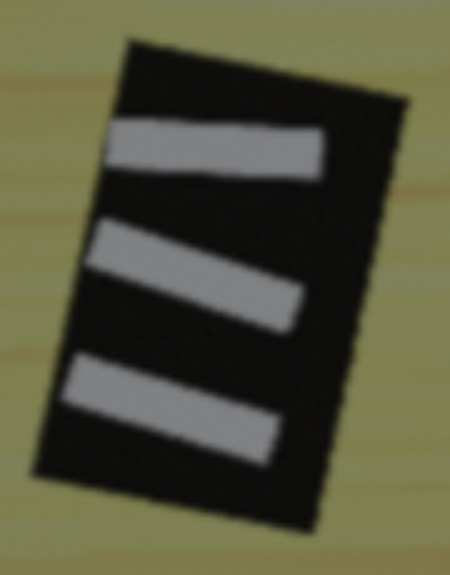

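```bash
python3 - <<'E'
from h import *
go(.5353,.3058,.2,(.998,-.067))
E
python3 -m crank '0 0 0 0.03 0; 0 0 0 0.07 0; 0 0 0 0.11 0; 0 0 0 0.15 0; 0 0 0 0.19 0; 0 0 0 0.23 0; 0 0 0 0.27 0; 0 0 0 0.31 0; 0 0 0 0.35 0; 0 0 0 0.39 0; 0 0 0 0.43 0; 0 0 0 0.45 0'
python3 - <<'E'
from h import *
st();go(.5353,.3058,.15,(.998,-.067))
E
```

```text
roll opt 1.593
 roll opt -1.5486
dxyz [np.float64(-0.0122), np.float64(0.1159), np.float64(0.7363)]
t: 17.47
tcp_pos: [0.534, 0.0228, 0.3152]
tool_rot: [[0.999, -0.002, 0.043], [-0.043, 0.001, 0.999], [-0.002, -1.0, 0.001]]
contact_force: [0.3, -0.1, -0.3]
gripper_width: 0.0857
t 17.4667 q [  2.4213   4.7134  16.4415 101.8198   0.0468   4.8608] tcp [0.534  0.0228 0.3152] F [ 0.3104 -0.072  -0.278 ] w 0.08573347380476425
[[ 0.9991 -0.0016  0.0426]
 [-0.0426  0.0007  0.9991]
 [-0.0017 -1.      0.0007]]
 roll opt 1.5953
 roll opt -1.5463
dxyz [np.float64(-0.0105), np.float64(0.1654), np.float64(0.2827)]
```

```bash
python3 -m crank '0 -0.001 0.01 0.03 -0.12; 0 -0.003 0.03 0.07 -0.24; 0 -0.005 0.05 0.11 -0.36; 0 -0.007 0.08 0.15 -0.48; 0 -0.009 0.11 0.19 -0.6; 0 -0.01 0.14 0.23 -0.72; 0 -0.01 0.165 0.27 -0.84; 0 -0.0105 0.165 0.283 -0.96; 0.3 -0.0105 0.165 0.283 -1.08; 0.38 -0.0105 0.165 0.283 -1.2; 0.38 -0.0105 0.165 0.283 -1.32; 0.38 -0.0105 0.165 0.283 -1.44'
python3 - <<'E'
from h import *
st();go(.5353,.3058,.038,(.998,-.067))
E
```

```text
t: 18.47
tcp_pos: [0.536, 0.3024, 0.1495]
tool_rot: [[0.168, -0.002, -0.986], [0.986, -0.001, 0.168], [-0.002, -1.0, 0.002]]
contact_force: [0.5, -0.1, -0.3]
gripper_width: 0.0532
t 18.4667 q [ 29.431   13.3016   7.6678  84.5223  -0.0006 -50.8973] tcp [0.536  0.3024 0.1495] F [ 0.529  -0.1113 -0.2984] w 0.05315604032037911
[[ 0.168  -0.0024 -0.9858]
 [ 0.9858 -0.0013  0.168 ]
 [-0.0017 -1.      0.0021]]
 roll opt 3.0398
 roll opt -0.1018
dxyz [np.float64(0.0034), np.float64(0.1115), np.float64(0.001)]
```

```bash
python3 -m crank '0.38 0.003 0.03 0.001 -0.1; 0.38 0.003 0.07 0.001 -0.1; 0.38 0.003 0.1 0.001 -0.1; 0.38 0.003 0.1115 0.001 -0.1; 0.38 0.003 0.1115 0.001 -0.1; 0.7 0.003 0.1115 0.001 -0.1; 1 0.003 0.1115 0.001 -0.1; 1 0.003 0.1115 0.001 -0.1; 1 0.003 0.1115 0.001 -0.1; 1 0.003 0.1115 0.001 -0.1; 1 0.003 0.1115 0.001 -0.1' 20
python3 -m crank '1 0 -0.02 0 0; 1 0 -0.04 0 0; 1 0 -0.06 0 0; 1 0 -0.06 0 0'
python3 - <<'E'
from h import *
st()
im=cap('side','side7');cv2.imwrite('pics/s7z.png',cv2.resize(im[220:400,120:360,::-1],None,fx=3,fy=3,interpolation=cv2.INTER_CUBIC))
E
```

```text
t: 19.38
tcp_pos: [0.5375, 0.306, 0.0419]
tool_rot: [[0.076, 0.003, -0.997], [0.997, 0.002, 0.076], [0.002, -1.0, -0.003]]
contact_force: [-0.9, -0.2, 6.8]
gripper_width: 0.03
t: 19.72
tcp_pos: [0.5381, 0.3064, 0.1046]
tool_rot: [[0.076, 0.006, -0.997], [0.997, 0.003, 0.076], [0.004, -1.0, -0.005]]
contact_force: [1.2, 0.7, -2.0]
gripper_width: 0.0292
t 19.7167 q [ 29.6574  13.7675   3.262   79.1288  -0.0014 -56.0089] tcp [0.5381 0.3064 0.1046] F [ 1.1896  0.7433 -1.9514] w 0.02919732304946832
[[ 0.0756  0.0056 -0.9971]
 [ 0.9971  0.0031  0.0756]
 [ 0.0035 -1.     -0.0053]]
```

View pics/s7z.png

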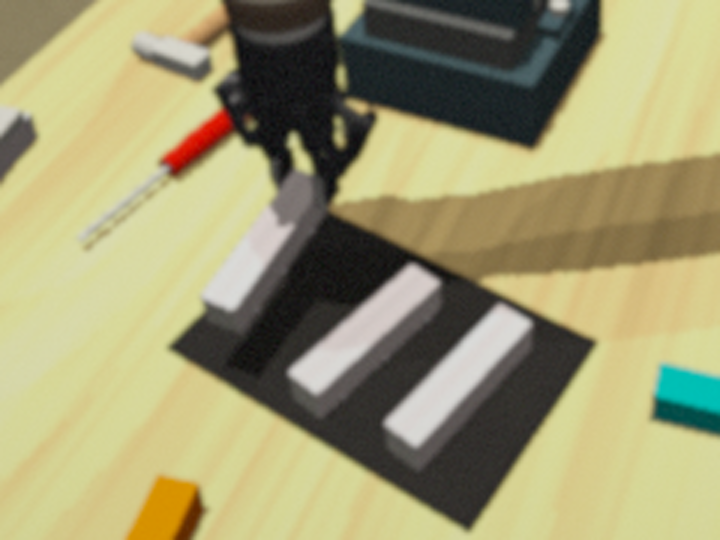

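```bash
python3 -m crank '1 0 -0.02 0 0; 1 0 -0.04 0 0; 1 0 -0.06 0 0; 1 0 -0.08 0 0; 1 0 -0.09 0 0; 1 0 -0.09 0 0; 1 0 -0.09 0 0'
python3 - <<'E'
from h import *
st()
im=cap('side','side8');cv2.imwrite('pics/s8z.png',cv2.resize(im[160:400,120:360,::-1],None,fx=2.5,fy=2.5,interpolation=cv2.INTER_CUBIC))
cap('top','top8')
print([(np.round(cam2w(n,d['position']),4),round(d['p'],2)) for n in('side','top') for d in ctrl.tip_of('bar_0',n)])
E
```

```text
t: 20.35
tcp_pos: [0.5365, 0.3055, 0.1887]
tool_rot: [[0.076, -0.0, -0.997], [0.997, -0.0, 0.076], [-0.0, -1.0, 0.0]]
contact_force: [0.6, -0.8, -3.5]
gripper_width: 0.0293
t 20.35 q [ 29.6579  13.5145  12.2429  88.7625  -0.0021 -56.0109] tcp [0.5365 0.3055 0.1887] F [ 0.5728 -0.7688 -3.5302] w 0.029293767719416698
[[ 0.0755 -0.0005 -0.9971]
 [ 0.9971 -0.0003  0.0755]
 [-0.0004 -1.      0.0005]]
[(array([0.5149, 0.5865, 0.0161]), 0.93), (array([0.5434, 0.3562, 0.1564]), 0.81), (array([0.4598, 0.373 , 0.0194]), 0.78), (array([0.1793, 0.3357, 0.0129]), 0.64), (array([0.3832, 0.3932, 0.0212]), 0.62), (array([0.3447, 0.5933, 0.0182]), 0.73), (array([0.1807, 0.3358, 0.0165]), 0.69), (array([0.52  , 0.5873, 0.0128]), 0.64)]
```

View pics/s8z.png

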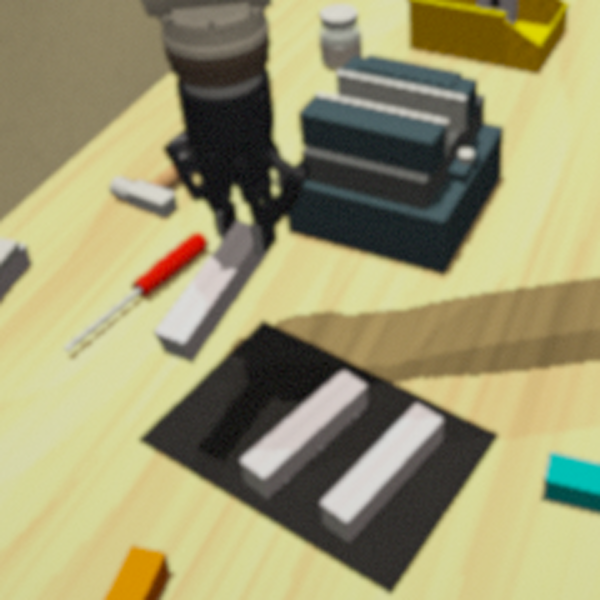

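```bash
python3 -m crank '1 0 0.02 0 0; 1 0 0.04 0 0; 0.68 0 0.04 0 0; 0.68 0 0.04 0 0; 0.67 0 0.04 0 0; 0.67 0 0.04 0 0'
python3 - <<'E'
from h import *
st()
print([(np.round(cam2w(n,d['position']),4),round(d['p'],2)) for n in('side',) if cap(n,'side9') is not None for d in ctrl.tip_of('bar_0',n)])
E
python3 -m crank '0.66 0 0 0 0; 0.66 0 0 0 0; 0.66 0 0 0 0'
python3 - <<'E'
from h import *
st()
print([(np.round(cam2w(n,d['position']),4),round(d['p'],2)) for n in('side',) if cap(n,'side10') is not None for d in ctrl.tip_of('bar_0',n)])
E
```

```text
t: 21.05
tcp_pos: [0.5369, 0.3057, 0.1511]
tool_rot: [[0.076, 0.001, -0.997], [0.997, 0.001, 0.076], [0.001, -1.0, -0.001]]
contact_force: [-0.4, 0.9, -3.0]
gripper_width: 0.0297
t 21.05 q [ 29.6566  13.395    7.9512  84.4651   0.0004 -56.0101] tcp [0.5369 0.3057 0.1511] F [-0.4295  0.8989 -2.9588] w 0.02972835182180805
[[ 0.0756  0.0014 -0.9971]
 [ 0.9971  0.0008  0.0756]
 [ 0.0009 -1.     -0.0013]]
[(array([0.4641, 0.374 , 0.0162]), 0.96), (array([0.5138, 0.5896, 0.0179]), 0.85), (array([0.3821, 0.3938, 0.0215]), 0.73), (array([0.5426, 0.3551, 0.1167]), 0.63), (array([ 0.523 , -0.4347,  0.    ]), 0.28)]
t: 21.4
tcp_pos: [0.5366, 0.3055, 0.1501]
tool_rot: [[0.076, 0.0, -0.997], [0.997, 0.0, 0.076], [0.0, -1.0, -0.0]]
contact_force: [-0.0, -0.2, -3.1]
gripper_width: 0.0298
t 21.4 q [ 29.6575  13.4155   7.8658  84.427   -0.0008 -56.011 ] tcp [0.5366 0.3055 0.1501] F [-0.0249 -0.218  -3.134 ] w 0.029827631586269394
[[ 0.0755  0.0004 -0.9971]
 [ 0.9971  0.0002  0.0755]
 [ 0.0002 -1.     -0.0003]]
[(array([0.4614, 0.372 , 0.0174]), 0.96), (array([0.1835, 0.3342, 0.0101]), 0.84), (array([0.3823, 0.3932, 0.0212]), 0.77), (array([0.5415, 0.3524, 0.1146]), 0.62), (array([0.5141, 0.5872, 0.019 ]), 0.56)]
```

```bash
python3 -m crank '0.656 0 0 0 0; 0.656 0 0 0 0; 0.653 0 0 0 0; 0.653 0 0 0 0'
python3 - <<'E'
from h import *
st()
print([(np.round(cam2w(n,d['position']),4),round(d['p'],2)) for n in('side',) if cap(n,'side11') is not None for d in ctrl.tip_of('bar_0',n)])
E
python3 -m crank '0.65 0 0 0 0; 0.65 0 0 0 0; 0.65 0 0 0 0'
python3 - <<'E'
from h import *
st()
im=cap('side','side12');cv2.imwrite('pics/s12z.png',cv2.resize(im[160:400,120:360,::-1],None,fx=2.5,fy=2.5,interpolation=cv2.INTER_CUBIC))
print([(np.round(cam2w(n,d['position']),4),round(d['p'],2)) for n in('side',) for d in ctrl.tip_of('bar_0',n)])
E
```

```text
t: 21.83
tcp_pos: [0.5365, 0.3055, 0.1498]
tool_rot: [[0.076, -0.0, -0.997], [0.997, 0.0, 0.076], [0.0, -1.0, 0.0]]
contact_force: [0.0, 0.0, -2.6]
gripper_width: 0.0298
t 21.8333 q [ 29.6574  13.425    7.8459  84.4206   0.001  -56.0103] tcp [0.5365 0.3055 0.1498] F [ 0.0012  0.019  -2.6081] w 0.02984423386427483
[[ 0.0755 -0.     -0.9971]
 [ 0.9971  0.      0.0755]
 [ 0.     -1.      0.    ]]
[(array([0.4591, 0.3713, 0.0173]), 0.91), (array([0.3818, 0.3947, 0.0201]), 0.91), (array([0.5402, 0.3535, 0.11  ]), 0.79), (array([0.1837, 0.3343, 0.0116]), 0.73), (array([0.5146, 0.5885, 0.0155]), 0.61)]
t: 22.18
tcp_pos: [0.5366, 0.3055, 0.1501]
tool_rot: [[0.076, 0.0, -0.997], [0.997, 0.0, 0.076], [0.0, -1.0, -0.0]]
contact_force: [0.2, 0.2, -1.4]
gripper_width: 0.0298
t 22.1833 q [ 29.6555  13.4131   7.8617  84.4248  -0.0016 -56.0132] tcp [0.5366 0.3055 0.1501] F [ 0.1933  0.2098 -1.4287] w 0.0298283900260301
[[ 0.0755  0.0004 -0.9971]
 [ 0.9971  0.0002  0.0755]
 [ 0.0002 -1.     -0.0004]]
[(array([0.5392, 0.3067, 0.0712]), 0.89), (array([0.1828, 0.3392, 0.0135]), 0.88), (array([0.3829, 0.3918, 0.0177]), 0.75), (array([0.5151, 0.5891, 0.0153]), 0.62)]
```

View pics/s12z.png

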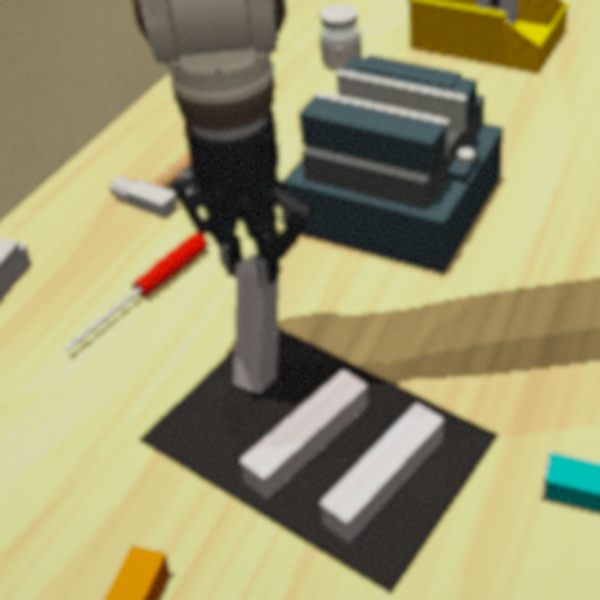

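The bar has pivoted down and now stands on the mat under the gripper (foot at zoomed px 252,385), with its centre at z≈0.07. I'll regrip it lower and firmly.

```bash
python3 -m crank '0.62 0 0 0 0; 0.6 0 0 0 0; 0.6 0 0.012 0 0; 0.6 0 0.022 0 0; 0.6 0 0.022 0 0; 0.6 0 0.022 0 0; 1 0 0.022 0 0; 1 0 0.022 0 0; 1 0 0.022 0 0; 1 0 0.022 0 0' 70
python3 -m crank '1 0 -0.03 0 0; 1 0 -0.07 0 0; 1 0 -0.11 0 0; 1 0 -0.15 0 0; 1 0 -0.19 0 0; 1 0 -0.21 0 0; 1 0 -0.21 0 0'
python3 - <<'E'
from h import *
st()
for n in('side','top'):
    im=cap(n,n+'13')
    print([(np.round(cam2w(n,d['position']),4),round(d['p'],2)) for d in ctrl.tip_of('bar_0',n)])
im=cv2.imread('pics/side13.png')
cv2.imwrite('pics/s13z.png',cv2.resize(im[100:340,160:400],None,fx=2.5,fy=2.5,interpolation=cv2.INTER_CUBIC))
E
```

```text
t: 23.12
tcp_pos: [0.5367, 0.3056, 0.1282]
tool_rot: [[0.075, 0.001, -0.997], [0.997, 0.0, 0.075], [0.0, -1.0, -0.001]]
contact_force: [0.5, -0.7, 0.3]
gripper_width: 0.0001
t: 23.7
tcp_pos: [0.537, 0.3058, 0.3438]
tool_rot: [[0.076, 0.007, -0.997], [0.997, 0.004, 0.076], [0.005, -1.0, -0.007]]
contact_force: [-0.9, -0.4, -0.4]
gripper_width: -0.0004
t 23.7 q [ 29.6587  18.0185  35.3002 106.8111  -0.0013 -56.0103] tcp [0.537  0.3058 0.3438] F [-0.912  -0.3573 -0.3593] w -0.00042944097185383884
[[ 0.0755  0.0071 -0.9971]
 [ 0.9971  0.004   0.0755]
 [ 0.0046 -1.     -0.0068]]
[(array([0.4606, 0.3728, 0.0187]), 0.67), (array([0.1832, 0.3355, 0.0135]), 0.66), (array([0.5306, 0.2327, 0.0155]), 0.62), (array([0.5162, 0.5878, 0.0144]), 0.59)]
[(array([0.3418, 0.5949, 0.0185]), 0.95), (array([0.533 , 0.2328, 0.0142]), 0.6), (array([0.5193, 0.5869, 0.0162]), 0.6), (array([ 0.718 , -0.2926,  0.0006]), 0.52), (array([ 0.714 ,  0.2569, -0.0009]), 0.49)]
```

View pics/s13z.png

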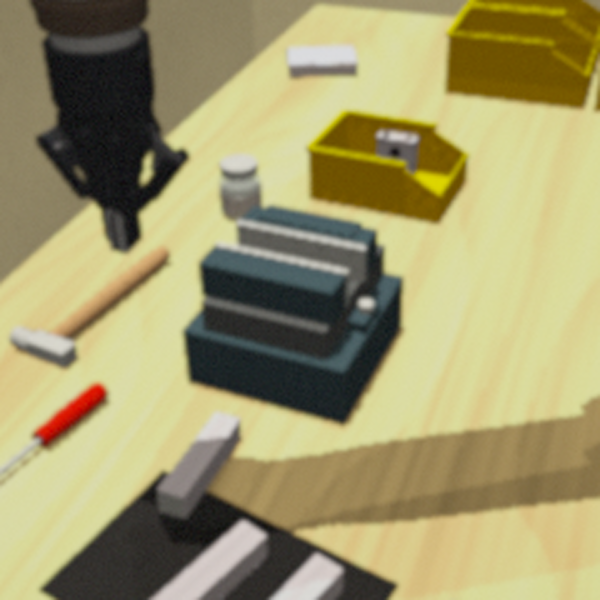

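The bar toppled when I loosened it, because its foot was over the mat edge. It now lies half on the mat near (0.532, 0.233), so I can still reach it. Next time I'll let it hang free and clamp straight away. First I'll measure its new pose.

```bash
cat > bars.py <<'E'
from h import *
def bars(f,z=.034,roi=None):
    im=cv2.imread('pics/'+f+'.png'); g=cv2.cvtColor(im,cv2.COLOR_BGR2GRAY); hs=cv2.cvtColor(im,cv2.COLOR_BGR2HSV)
    m=((g>75)&(hs[...,1]<60)).astype(np.uint8)
    r=roi or (160,262,150,266)
    mm=np.zeros_like(m); mm[r[0]:r[1],r[2]:r[3]]=m[r[0]:r[1],r[2]:r[3]]
    cs,_=cv2.findContours(mm,cv2.RETR_EXTERNAL,cv2.CHAIN_APPROX_NONE)
    for c in cs:
        if cv2.contourArea(c)<100: continue
        w=np.array([ray('top',p[0],z)[:2] for p in c]).astype(np.float32)
        r=cv2.minAreaRect(w*1000); b=cv2.boxPoints(r)
        e=[b[1]-b[0],b[2]-b[1]]; L=max(e,key=np.linalg.norm)
        print(np.array(r[0])/1000,np.array(r[1]),'ang',np.degrees(np.arctan2(L[1],L[0])))
E
python3 - <<'E'
from bars import *
bars('top13',.032)
im=cv2.imread('pics/top13.png')
cv2.imwrite('pics/t13z.png',cv2.resize(im[140:260,150:310],None,fx=4.5,fy=4.5,interpolation=cv2.INTER_CUBIC))
E
```

```text
[0.5292 0.1983] [61.3718 30.8198] ang 89.58221
[0.4262 0.3827] [412.3793 198.5627] ang 31.82937
```

View pics/t13z.png

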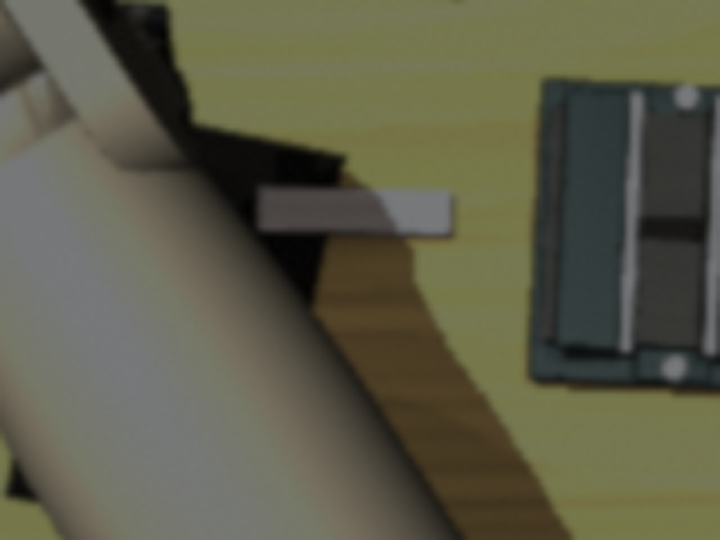

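Run:
```python
from h import *
print(ray('top',(228.9,186.9),.032),ray('top',(207.3,186.9),.034),ray('top',(250.4,186.9),.031))
go(.5295,.278,.034,(.9999,-.007))
```

```text
[0.5298 0.2323 0.032 ] [0.5301 0.298  0.034 ] [0.5294 0.1664 0.031 ]
 roll opt 3.0729
 roll opt -0.0687
dxyz [np.float64(-0.0276), np.float64(0.3026), np.float64(0.0045)]
```

```bash
python3 -m crank '0.2 -0.01 0.03 0.002 -0.06; 0.38 -0.027 0.07 0.0045 -0.07; 0.38 -0.027 0.11 0.0045 -0.07; 0.38 -0.027 0.15 0.0045 -0.07; 0.38 -0.027 0.19 0.0045 -0.07; 0.38 -0.027 0.22 0.0045 -0.07; 0.38 -0.027 0.22 0.0045 -0.07' 20
python3 - <<'E'
from h import *
st();go(.5295,.278,.034,(.9999,-.007))
E
```

```text
t: 24.48
tcp_pos: [0.5262, 0.2769, 0.1093]
tool_rot: [[0.006, -0.011, -1.0], [1.0, -0.006, 0.006], [-0.006, -1.0, 0.011]]
contact_force: [-0.6, -0.3, -1.0]
gripper_width: 0.0528
t 24.4833 q [ 27.7514  11.3668   0.9465  80.2898   0.0007 -61.9227] tcp [0.5262 0.2769 0.1093] F [-0.5661 -0.2744 -1.0069] w 0.052838401469785204
[[ 0.0057 -0.011  -0.9999]
 [ 1.     -0.0058  0.0057]
 [-0.0058 -0.9999  0.0109]]
 roll opt -3.1402
 roll opt 0.0013
dxyz [np.float64(0.0016), np.float64(0.0752), np.float64(-0.0041)]
```

```bash
python3 -m crank '0.38 0 0.03 0 0; 0.38 0 0.06 0 0; 0.38 0 0.08 0 0; 0.38 0 0.082 0 0; 0.38 0 0.082 0 0; 0.8 0 0.082 0 0; 1 0 0.082 0 0; 1 0 0.082 0 0; 1 0 0.082 0 0; 1 0 0.082 0 0; 1 0 0.082 0 0' 20
python3 -m crank '1 0 -0.03 0 0; 1 0 -0.06 0 0; 1 0 -0.1 0 0; 1 0 -0.14 0 0; 1 0 -0.15 0 0; 0.66 0 -0.15 0 0; 0.66 0 -0.15 0 0; 0.655 0 -0.15 0 0; 0.655 0 -0.15 0 0; 0.655 0 -0.15 0 0'
python3 - <<'E'
from h import *
st()
im=cap('side','side14');cv2.imwrite('pics/s14z.png',cv2.resize(im[160:400,120:360,::-1],None,fx=2.5,fy=2.5,interpolation=cv2.INTER_CUBIC))
print([(np.round(cam2w(n,d['position']),4),round(d['p'],2)) for n in('side',) for d in ctrl.tip_of('bar_0',n)])
E
```

```text
t: 25.4
tcp_pos: [0.531, 0.2796, 0.0381]
tool_rot: [[0.005, 0.003, -1.0], [1.0, 0.002, 0.005], [0.002, -1.0, -0.003]]
contact_force: [0.4, -0.1, 7.1]
gripper_width: 0.0295
t: 26.23
tcp_pos: [0.5294, 0.2786, 0.1838]
tool_rot: [[0.006, -0.003, -1.0], [1.0, -0.001, 0.006], [-0.001, -1.0, 0.003]]
contact_force: [0.0, -0.7, -2.7]
gripper_width: 0.0293
t 26.2333 q [ 27.7564  10.9285   8.6635  87.9127   0.0006 -61.9228] tcp [0.5294 0.2786 0.1838] F [ 0.0006 -0.6635 -2.7278] w 0.029312134650813313
[[ 0.0056 -0.0027 -1.    ]
 [ 1.     -0.0014  0.0056]
 [-0.0014 -1.      0.0027]]
[(array([0.5309, 0.2354, 0.1577]), 0.9), (array([0.3808, 0.3919, 0.0203]), 0.76), (array([0.1846, 0.3368, 0.0117]), 0.72), (array([0.5145, 0.5889, 0.0167]), 0.64), (array([0.4614, 0.3749, 0.0192]), 0.57)]
```

View pics/s14z.png

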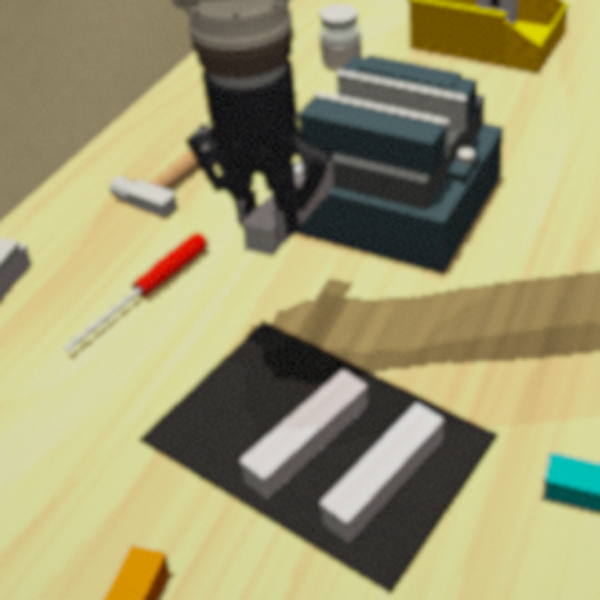

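```bash
python3 -m crank '0.652 0 0 0 0; 0.652 0 0 0 0; 0.652 0 0 0 0'
python3 - <<'E'
from h import *
o=ctrl.get_obs(); print(o['gripper_width'],o['contact_force'])
cap('side','side15')
print([(np.round(cam2w(n,d['position']),4),round(d['p'],2)) for n in('side',) for d in ctrl.tip_of('bar_0',n)])
E
python3 -m crank '0.65 0 0 0 0; 0.65 0 0 0 0; 0.65 0 0 0 0'
python3 - <<'E'
from h import *
o=ctrl.get_obs(); print(o['gripper_width'],o['contact_force'])
cap('side','side16')
print([(np.round(cam2w(n,d['position']),4),round(d['p'],2)) for n in('side',) for d in ctrl.tip_of('bar_0',n)])
E
```

```text
t: 26.58
tcp_pos: [0.53, 0.2789, 0.1857]
tool_rot: [[0.006, -0.0, -1.0], [1.0, -0.0, 0.006], [-0.0, -1.0, 0.0]]
contact_force: [0.6, -0.1, -2.7]
gripper_width: 0.0298
0.029846284276270948 [ 0.6364 -0.1198 -2.7104]
[(array([0.4619, 0.3707, 0.0182]), 0.91), (array([0.5326, 0.234 , 0.1618]), 0.79), (array([0.5145, 0.5865, 0.0173]), 0.74), (array([0.3826, 0.3923, 0.0174]), 0.73), (array([0.1827, 0.3404, 0.0109]), 0.72)]
t: 26.93
tcp_pos: [0.53, 0.2788, 0.1857]
tool_rot: [[0.006, -0.0, -1.0], [1.0, -0.0, 0.006], [-0.0, -1.0, 0.0]]
contact_force: [-0.2, -0.1, -3.5]
gripper_width: 0.03
0.02996443229033605 [-0.2189 -0.1333 -3.4814]
[(array([0.514 , 0.5879, 0.0164]), 0.98), (array([0.5306, 0.2873, 0.1099]), 0.83), (array([0.3807, 0.391 , 0.02  ]), 0.81), (array([0.1786, 0.3363, 0.0131]), 0.8), (array([0.4613, 0.3731, 0.0184]), 0.72)]
```

```bash
python3 -m crank '1 0 0 0 0; 1 0 0 0 0; 1 0 0 0 0; 1 0 0 0 0' 60
python3 - <<'E'
from h import *
o=ctrl.get_obs(); print(o['gripper_width'],o['contact_force'])
im=cap('side','side17');cv2.imwrite('pics/s17z.png',cv2.resize(im[160:400,120:360,::-1],None,fx=2.5,fy=2.5,interpolation=cv2.INTER_CUBIC))
print([(np.round(cam2w(n,d['position']),4),round(d['p'],2)) for n in('side',) for d in ctrl.tip_of('bar_0',n)])
E
```

```text
t: 27.37
tcp_pos: [0.53, 0.2789, 0.1858]
tool_rot: [[0.006, 0.0, -1.0], [1.0, -0.0, 0.006], [-0.0, -1.0, -0.0]]
contact_force: [-0.7, 0.5, -3.9]
gripper_width: 0.0277
0.02770404419395578 [-0.729   0.4583 -3.8637]
[(array([0.4649, 0.3744, 0.0135]), 0.97), (array([0.5326, 0.3144, 0.1098]), 0.88), (array([0.3829, 0.3929, 0.0206]), 0.79), (array([0.1854, 0.3393, 0.0119]), 0.74), (array([0.5141, 0.5906, 0.0161]), 0.57)]
```

View pics/s17z.png

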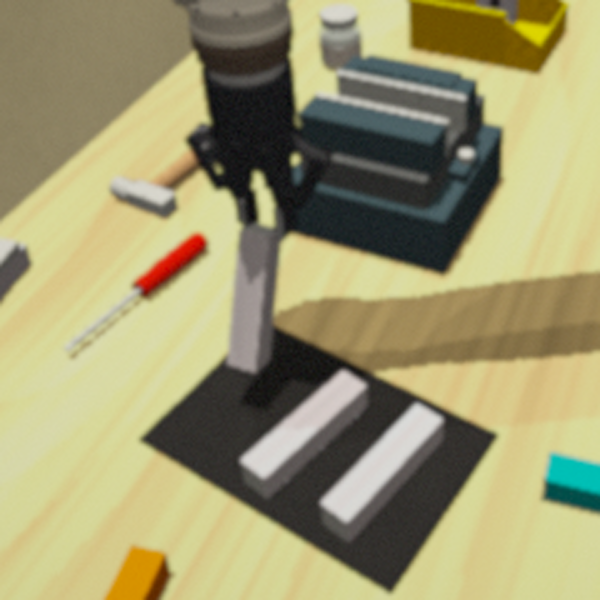

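The bar swung past vertical and was clamped leaning about 28° toward +y (zoomed px 258,235 to 250,365). I'll set its foot on the mat and rotate it upright about the foot.

```bash
python3 -m crank '1 0 0.02 0 0; 1 0 0.035 0 0; 1 0 0.04 0 0; 1 0 0.04 0 0; 1 0 0.04 0 0' 60
python3 -m crank '1 0 0.004 0 0; 1 0 0.004 0 0; 1 0 0.004 0 0'
python3 - <<'E'
from h import *
st()
im=cap('side','side18');cv2.imwrite('pics/s18z.png',cv2.resize(im[160:400,120:360,::-1],None,fx=2.5,fy=2.5,interpolation=cv2.INTER_CUBIC))
print([(np.round(cam2w(n,d['position']),4),round(d['p'],2)) for n in('side',) for d in ctrl.tip_of('bar_0',n)])
E
```

```text
t: 27.88
tcp_pos: [0.53, 0.2789, 0.1462]
tool_rot: [[0.006, -0.0, -1.0], [1.0, -0.0, 0.006], [-0.0, -1.0, 0.0]]
contact_force: [0.1, 0.7, -3.5]
gripper_width: 0.0276
t: 28.13
tcp_pos: [0.5302, 0.279, 0.1424]
tool_rot: [[0.006, 0.001, -1.0], [1.0, 0.0, 0.006], [0.0, -1.0, -0.001]]
contact_force: [0.3, -0.3, -2.7]
gripper_width: 0.0277
t 28.1333 q [ 27.7529  10.8909   4.0631  83.1182  -0.0031 -61.9222] tcp [0.5302 0.279  0.1424] F [ 0.316  -0.2745 -2.6583] w 0.027666884506354274
[[ 0.0057  0.0009 -1.    ]
 [ 1.      0.0004  0.0057]
 [ 0.0004 -1.     -0.0009]]
[(array([0.5145, 0.5904, 0.0152]), 0.98), (array([0.3828, 0.3937, 0.0218]), 0.97), (array([0.4614, 0.372 , 0.0181]), 0.84), (array([0.182 , 0.3369, 0.0115]), 0.84), (array([0.5321, 0.3132, 0.0676]), 0.61)]
```

View pics/s18z.png

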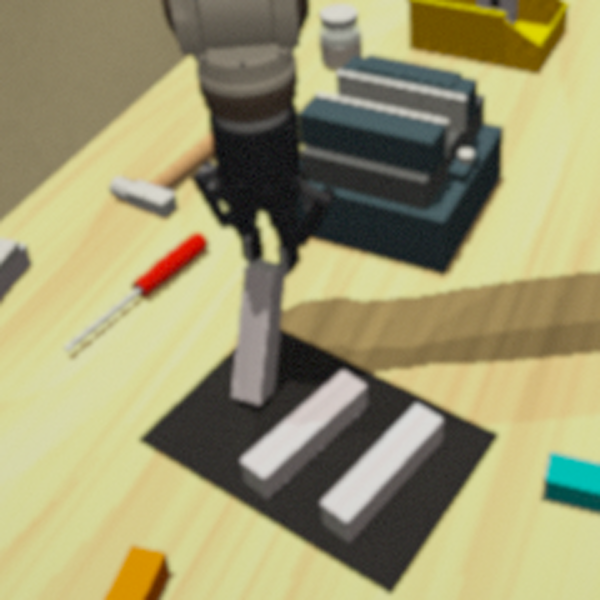

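```bash
python3 -m crank '1 0 0.003 0 0; 1 0 0.004 0 0; 1 0.009 0.001 0 0; 1 0.018 -0.001 0 0; 1 0.027 -0.003 0 0; 1 0.036 -0.004 0 0; 1 0.045 -0.005 0 0; 1 0.045 -0.005 0 0' 20
python3 - <<'E'
from h import *
st()
im=cap('side','side19');cv2.imwrite('pics/s19z.png',cv2.resize(im[160:400,120:360,::-1],None,fx=2.5,fy=2.5,interpolation=cv2.INTER_CUBIC))
print([(np.round(cam2w(n,d['position']),4),round(d['p'],2)) for n in('side',) for d in ctrl.tip_of('bar_0',n)])
E
```

```text
t: 28.9
tcp_pos: [0.5299, 0.3257, 0.1461]
tool_rot: [[0.004, -0.001, -1.0], [1.0, 0.0, 0.004], [0.0, -1.0, 0.001]]
contact_force: [1.4, 0.7, -2.9]
gripper_width: 0.0272
t 28.9 q [ 31.5582  14.1159   8.2626  84.1799   0.0371 -58.2049] tcp [0.5299 0.3257 0.1461] F [ 1.3575  0.7132 -2.9334] w 0.027185513426499226
[[ 0.0041 -0.0008 -1.    ]
 [ 1.      0.0002  0.0041]
 [ 0.0002 -1.      0.0008]]
[(array([0.383 , 0.3933, 0.0207]), 0.89), (array([0.516 , 0.5904, 0.016 ]), 0.81), (array([0.4615, 0.3741, 0.0173]), 0.71), (array([0.1839, 0.3397, 0.0137]), 0.68), (array([0.5317, 0.3611, 0.0709]), 0.65), (array([ 0.457 ,  0.3607, -0.0022]), 0.31)]
```

View pics/s19z.png

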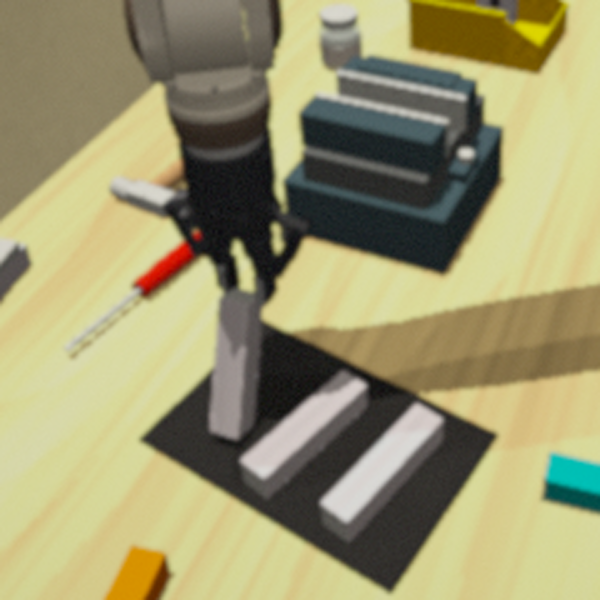

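Run:
```python
from h import *
for p in [(170.6,162.6),(227,174.6),(208,262),(151.4,250)]: print(ray('top',p,.004))
```

```text
[0.6103 0.4172 0.004 ]
[0.5712 0.241  0.004 ]
[0.299  0.3006 0.004 ]
[0.3379 0.4756 0.004 ]
```

```bash
python3 -m crank '0.66 0 -0.002 0 0; 0.655 0 -0.002 0 0; 0.652 0 -0.002 0 0; 0.651 0 -0.002 0 0; 0.651 0 -0.002 0 0; 0.65 0 -0.002 0 0; 0.65 0 -0.002 0 0; 0.65 0 -0.002 0 0;0.65 0 -0.002 0 0; 0.65 0 -0.002 0 0'
python3 - <<'E'
from h import *
st()
im=cap('side','side20');cv2.imwrite('pics/s20z.png',cv2.resize(im[160:400,120:360,::-1],None,fx=2.5,fy=2.5,interpolation=cv2.INTER_CUBIC))
print([(np.round(cam2w(n,d['position']),4),round(d['p'],2)) for n in('side',) for d in ctrl.tip_of('bar_0',n)])
E
```

```text
t: 29.83
tcp_pos: [0.5304, 0.3239, 0.149]
tool_rot: [[0.006, 0.0, -1.0], [1.0, 0.0, 0.006], [0.0, -1.0, -0.0]]
contact_force: [-0.2, -0.6, 0.9]
gripper_width: 0.03
t 29.8333 q [ 31.415   13.9705   8.4116  84.4141  -0.0032 -58.2595] tcp [0.5304 0.3239 0.149 ] F [-0.1679 -0.5982  0.9062] w 0.030023949901515093
[[ 0.0057  0.0004 -1.    ]
 [ 1.      0.0002  0.0057]
 [ 0.0002 -1.     -0.0004]]
[(array([0.1849, 0.3397, 0.0119]), 0.96), (array([0.5318, 0.3457, 0.0709]), 0.84), (array([0.4634, 0.3713, 0.0189]), 0.82), (array([0.5157, 0.5878, 0.016 ]), 0.78), (array([0.3809, 0.3937, 0.0194]), 0.63)]
```

View pics/s20z.png

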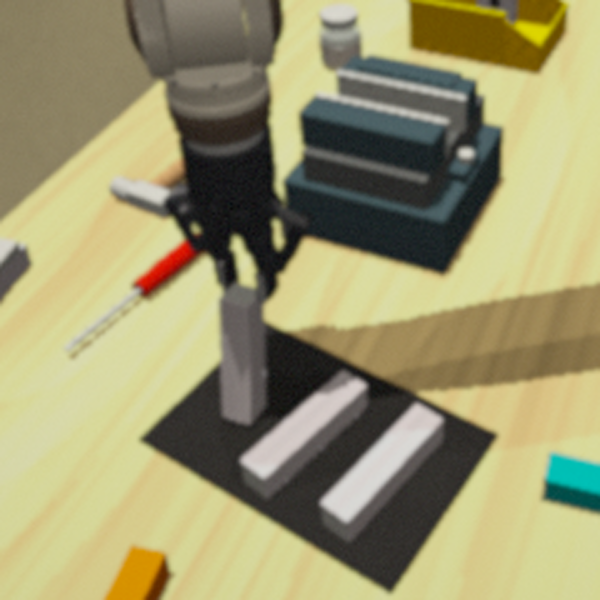

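Run:
```python
from h import *
# project upright bar corners into side view
im=cv2.imread('pics/side20.png')
for sx in(-.015,.015):
  for sy in(-.015,.015):
    a=proj('side',[.5315+sx,.3455+sy,.004]);b=proj('side',[.5315+sx,.3455+sy,.134])
    cv2.line(im,tuple(int(round(v*16)) for v in a),tuple(int(round(v*16)) for v in b),(0,0,255),1,cv2.LINE_AA,4)
cv2.imwrite('pics/s20p.png',cv2.resize(im[240:350,180:260],None,fx=6,fy=5,interpolation=cv2.INTER_CUBIC))
```

```text
(no output)
```

View pics/s20p.png

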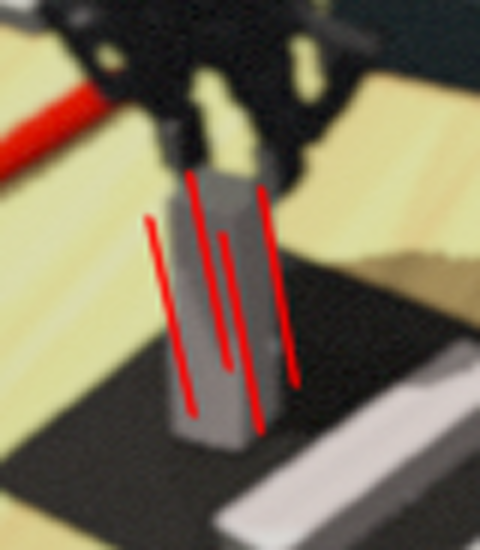

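The bar's foot is on the mat, but the bar leans about 12° against the projected upright lines, with the foot toward +y. I'll shift the loose grip +y so it rights itself.

```bash
python3 -m crank '0.652 0.004 -0.001 0 0; 0.652 0.008 -0.002 0 0; 0.652 0.012 -0.002 0 0; 0.652 0.016 -0.003 0 0; 0.652 0.02 -0.003 0 0; 0.652 0.02 -0.003 0 0; 0.652 0.02 -0.003 0 0'
cat >> bars.py <<'E'
def overlay(f,x,y,z0,yaw=0,box=(240,350,180,260),cam='side',out=None):
    im=cv2.imread('pics/'+f+'.png'); c,s=np.cos(yaw),np.sin(yaw)
    for sx in(-.015,.015):
      for sy in(-.015,.015):
        X=x+c*sx-s*sy;Y=y+s*sx+c*sy
        a=proj(cam,[X,Y,z0]);b=proj(cam,[X,Y,z0+.13])
        cv2.line(im,tuple(int(round(v*16)) for v in a),tuple(int(round(v*16)) for v in b),(0,0,255),1,cv2.LINE_AA,4)
    cv2.imwrite('pics/'+out+'.png',cv2.resize(im[box[0]:box[1],box[2]:box[3]],None,fx=5,fy=5,interpolation=cv2.INTER_CUBIC))
def tips(n,t='bar_0'):
    L=[(np.round(cam2w(n,d['position']),4),round(d['p'],2)) for d in ctrl.tip_of(t,n)]
    for p,q in L: print(n,p,q)
    return L
E
python3 - <<'E'
from bars import *
st(); cap('side','side21'); tips('side')
overlay('side21',.5315,.346,.004,out='s21p')
E
```

```text
t: 30.52
tcp_pos: [0.5303, 0.3442, 0.1516]
tool_rot: [[0.005, -0.0, -1.0], [1.0, -0.0, 0.005], [-0.0, -1.0, 0.0]]
contact_force: [0.0, 0.1, -0.4]
gripper_width: 0.0302
t 30.5167 q [ 32.988   15.5085  10.5477  85.058   -0.0002 -56.7171] tcp [0.5303 0.3442 0.1516] F [ 0.0409  0.1489 -0.3932] w 0.0301797264175777
[[ 0.0051 -0.0003 -1.    ]
 [ 1.     -0.0002  0.0051]
 [-0.0002 -1.      0.0003]]
side [0.3835 0.3934 0.0197] 0.89
side [0.5332 0.3547 0.068 ] 0.73
side [0.5119 0.0461 0.1659] 0.69
side [0.4601 0.3708 0.0197] 0.65
side [0.1824 0.3373 0.012 ] 0.63
side [0.5135 0.5906 0.0158] 0.56
```

View pics/s21p.png

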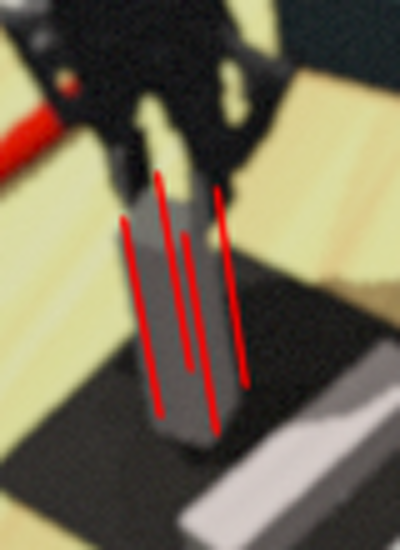

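The bar's edges are now parallel to the upright projection. I'll open slightly, centre over it, lower and clamp.

```bash
python3 -m crank '0.62 0 0 0 0; 0.58 0 0 0 0; 0.58 0 0 0 0; 0.58 0.008 0 0 0; 0.58 0.008 0.01 0 0; 0.58 0.008 0.02 0 0; 0.58 0.008 0.026 0 0; 0.58 0.008 0.026 0 0; 1 0.008 0.026 0 0; 1 0.008 0.026 0 0; 1 0.008 0.026 0 0; 1 0.008 0.026 0 0' 70
python3 - <<'E'
from bars import *
st(); cap('side','side22'); tips('side')
overlay('side22',.532,.353,.004,out='s22p')
E
```

```text
t: 31.62
tcp_pos: [0.5305, 0.3519, 0.1259]
tool_rot: [[0.006, 0.0, -1.0], [1.0, -0.0, 0.006], [-0.0, -1.0, -0.0]]
contact_force: [-0.2, 0.1, -2.3]
gripper_width: 0.0292
t 31.6167 q [ 33.5596  16.2441   8.6111  82.3622  -0.0038 -56.118 ] tcp [0.5305 0.3519 0.1259] F [-0.2087  0.083  -2.2753] w 0.029230447965230843
[[ 0.0056  0.0001 -1.    ]
 [ 1.     -0.      0.0056]
 [-0.     -1.     -0.0001]]
side [0.4604 0.3735 0.0182] 0.95
side [0.1842 0.3391 0.0121] 0.91
side [0.5151 0.5877 0.0162] 0.8
side [0.5336 0.3551 0.0674] 0.79
side [0.3835 0.3938 0.0202] 0.61
```

View pics/s22p.png

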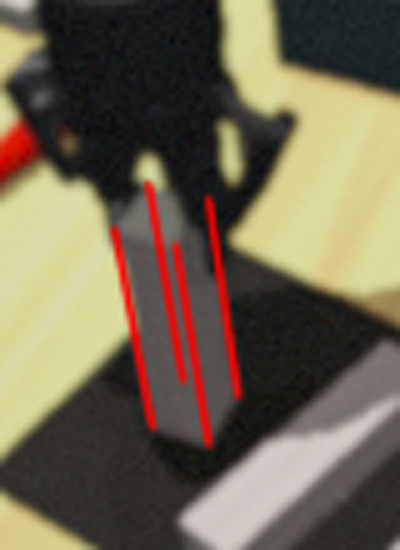

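```bash
python3 -m crank '1 0 -0.02 0 0; 1 0 -0.06 0 0; 1 0 -0.1 0 0; 1 0 -0.14 0 0; 1 0 -0.18 0 0; 1 0 -0.2 0 0; 1 0 -0.2 0 0; 1 0 -0.2 0 0'
python3 - <<'E'
from h import *
st();go(.550,.0234,.322,(.042,.999))
E
```

```text
t: 32.38
tcp_pos: [0.5308, 0.3522, 0.3268]
tool_rot: [[0.006, 0.002, -1.0], [1.0, 0.001, 0.006], [0.001, -1.0, -0.002]]
contact_force: [0.5, 0.5, -4.2]
gripper_width: 0.0295
t 32.3833 q [ 33.5626  20.5218  36.5111 105.847    0.001  -56.1147] tcp [0.5308 0.3522 0.3268] F [ 0.5468  0.4744 -4.2475] w 0.02946592840284346
[[ 0.0056  0.0021 -1.    ]
 [ 1.      0.0014  0.0056]
 [ 0.0014 -1.     -0.0021]]
 roll opt 1.6072
 roll opt -1.5344
dxyz [np.float64(-0.3287), np.float64(0.0043), np.float64(-0.021)]
```

```bash
python3 -m crank '1 -0.02 0 -0.001 0.1; 1 -0.05 0 -0.003 0.2; 1 -0.08 0 -0.005 0.3; 1 -0.11 0 -0.007 0.4; 1 -0.14 0 -0.009 0.52; 1 -0.17 0 -0.011 0.64; 1 -0.2 0 -0.013 0.76; 1 -0.23 0 -0.015 0.88; 1 -0.26 0 -0.017 1; 1 -0.29 0 -0.019 1.12; 1 -0.31 0 -0.02 1.24; 1 -0.329 0 -0.021 1.36'
python3 -m crank '1 0 0 0 0.12; 1 0 0 0 0.247; 1 0 0 0 0.247; 1 0 0 0 0.247'
python3 - <<'E'
from bars import *
st(); go(.550,.0234,.25,(.042,.999))
for n in('side','top'): cap(n,n+'23'); tips(n)
tips('top','fixed_jaw');tips('side','fixed_jaw')
E
```

```text
t: 33.38
tcp_pos: [0.5491, 0.0211, 0.3235]
tool_rot: [[0.98, -0.003, -0.197], [0.197, -0.0, 0.98], [-0.003, -1.0, 0.0]]
contact_force: [-0.4, 0.7, -2.8]
gripper_width: 0.029
t: 33.72
tcp_pos: [0.5492, 0.0227, 0.3241]
tool_rot: [[0.999, -0.002, 0.038], [-0.038, -0.0, 0.999], [-0.002, -1.0, -0.0]]
contact_force: [0.6, -0.2, -1.9]
gripper_width: 0.0294
t 33.7167 q [  2.37     7.2796  20.2598 103.1182   0.0018   4.5591] tcp [0.5492 0.0227 0.3241] F [ 0.5691 -0.1889 -1.8887] w 0.029375848368784353
[[ 0.9993 -0.0024  0.0382]
 [-0.0382 -0.0001  0.9993]
 [-0.0024 -1.     -0.0002]]
 roll opt 0.0038
 roll opt -3.1378
dxyz [np.float64(0.0009), np.float64(0.0741), np.float64(0.0007)]
side [0.4656 0.375  0.0168] 0.97
side [0.5103 0.5881 0.0149] 0.79
side [0.1833 0.339  0.0124] 0.76
side [0.3825 0.3935 0.0189] 0.7
side [0.5544 0.0189 0.2701] 0.6
top [0.3446 0.5954 0.0207] 0.97
top [0.3794 0.3885 0.0176] 0.92
top [0.5216 0.585  0.0159] 0.87
top [0.1823 0.3386 0.0109] 0.7
top [0.4635 0.3725 0.0181] 0.57
top [0.5129 0.05   0.1624] 0.94
top [ 0.5118  0.0141 -0.0019] 0.4
side [0.5097 0.0433 0.1659] 0.94
```

View pics/side23.png

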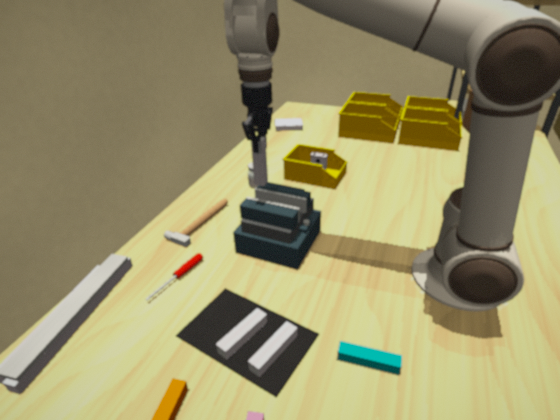

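The bar hangs upright over the slot (px 258,160).

```bash
python3 -m crank '1 0.001 0.02 0 0; 1 0.001 0.035 0 0; 1 0.001 0.05 0 0; 1 0.001 0.06 0 0; 1 0.001 0.068 0 0; 1 0.001 0.074 0 0; 1 0.001 0.077 0 0; 1 0.001 0.077 0 0'
python3 - <<'E'
from bars import *
st(); 
for n in('side','top'): cap(n,n+'24'); tips(n)
overlay('side24',.55,.0234,.124,yaw=-.04,box=(120,230,220,310),out='s24p')
E
```

```text
t: 34.68
tcp_pos: [0.5505, 0.0228, 0.2486]
tool_rot: [[0.999, -0.0, 0.042], [-0.042, -0.0, 0.999], [-0.0, -1.0, -0.0]]
contact_force: [0.4, 0.4, -2.2]
gripper_width: 0.0294
t 34.6833 q [ 2.367   4.9663  9.2034 94.2532  0.      4.752 ] tcp [0.5505 0.0228 0.2486] F [ 0.3678  0.4354 -2.2313] w 0.02940860838792176
[[ 0.9991 -0.0003  0.0416]
 [-0.0416 -0.      0.9991]
 [-0.0003 -1.     -0.    ]]
side [0.3831 0.391  0.0187] 0.94
side [0.5543 0.0199 0.1949] 0.81
side [0.1819 0.3404 0.0127] 0.7
side [0.4621 0.3714 0.0205] 0.67
side [0.5163 0.5881 0.0158] 0.62
top [0.3804 0.3895 0.0209] 0.92
top [0.5182 0.5858 0.0155] 0.74
top [0.3463 0.594  0.0177] 0.67
top [0.4628 0.3729 0.0221] 0.63
top [ 0.5047 -0.1463  0.0495] 0.53
```

View pics/s24p.png

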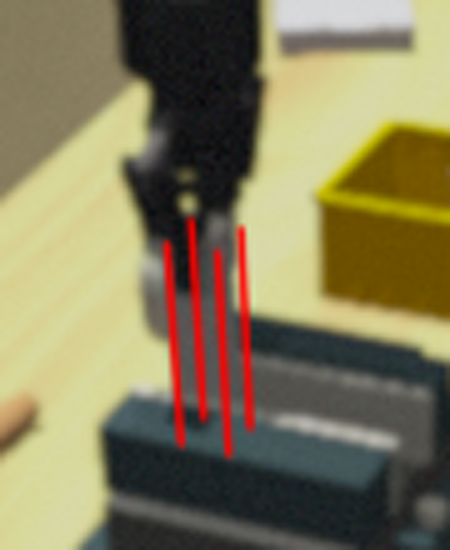

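```bash
python3 -m crank '1 0 0.003 0 0; 1 0 0.005 0 0; 1 0 0.006 0 0; 1 0 0.006 0 0; 1 0 0.007 0 0; 1 0 0.007 0 0; 1 0 0.007 0 0'
python3 -m crank '0.64 0 0.001 0 0; 0.62 0 0.001 0 0; 0.6 0 0.001 0 0; 0.6 0 0.001 0 0; 0.5 0 0.001 0 0; 0.4 0 0.001 0 0; 0.4 0 0.001 0 0'
python3 - <<'E'
from bars import *
st(); 
for n in('side','top'): cap(n,n+'25'); tips(n)
overlay('side25',.552,.0215,.120,yaw=-.04,box=(120,230,220,310),out='s25p')
E
```

```text
t: 35.47
tcp_pos: [0.5506, 0.0228, 0.2418]
tool_rot: [[0.999, -0.0, 0.042], [-0.042, 0.0, 0.999], [-0.0, -1.0, 0.0]]
contact_force: [0.5, -0.1, -2.8]
gripper_width: 0.029
t: 36.05
tcp_pos: [0.5506, 0.0227, 0.2409]
tool_rot: [[0.999, 0.0, 0.042], [-0.042, 0.0, 0.999], [0.0, -1.0, 0.0]]
contact_force: [-0.8, 0.4, -0.5]
gripper_width: 0.0507
t 36.05 q [ 2.3637  4.8105  8.18   93.3626  0.0013  4.7618] tcp [0.5506 0.0227 0.2409] F [-0.8179  0.4115 -0.4832] w 0.05072027160670925
[[ 0.9991  0.0001  0.0418]
 [-0.0418  0.      0.9991]
 [ 0.0001 -1.      0.    ]]
side [0.5136 0.5903 0.0153] 0.93
side [0.3828 0.3933 0.0216] 0.66
side [0.5549 0.0201 0.1849] 0.63
side [0.1837 0.3358 0.0124] 0.55
top [0.461  0.3721 0.0195] 0.94
top [0.1827 0.3375 0.0133] 0.75
top [0.3812 0.388  0.0196] 0.71
top [0.5194 0.5874 0.0157] 0.63
top [0.3465 0.5925 0.0182] 0.56
```

View pics/s25p.png

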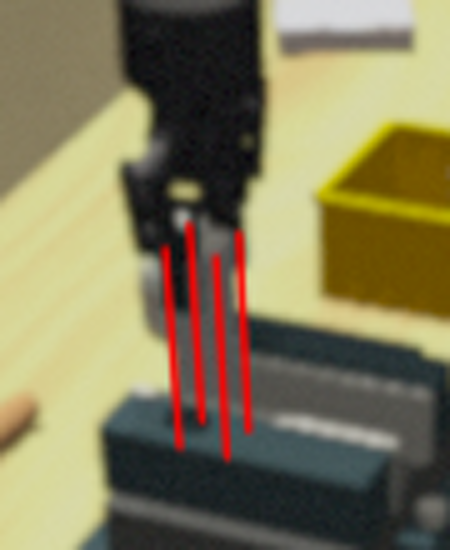

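Bar 1 stands in the vise with its centre at z≈0.185. Next is the middle bar.

```bash
python3 -m crank '0.4 0 -0.03 0 0; 0.3 0 -0.07 0 0; 0.3 0 -0.1 0 0; 0.3 0 -0.12 0 0; 0.3 0 -0.12 0 0' 20
python3 - <<'E'
from bars import *
st(); cap('top','top26'); tips('top'); cap('side','side26'); tips('side')
go(.4458,.3291,.15,(.9415,-.337))
E
```

```text
t: 36.67
tcp_pos: [0.551, 0.0228, 0.3655]
tool_rot: [[0.999, 0.006, 0.042], [-0.042, 0.0, 0.999], [0.006, -1.0, 0.001]]
contact_force: [-0.6, 0.1, 0.8]
gripper_width: 0.0596
t 36.6667 q [  2.3682   9.1468  27.1895 107.6809   0.0015   4.7633] tcp [0.551  0.0228 0.3655] F [-0.5588  0.0873  0.7639] w 0.05959657609140063
[[ 0.9991  0.0063  0.0418]
 [-0.0418  0.0003  0.9991]
 [ 0.0063 -1.      0.0006]]
top [0.3822 0.3896 0.0197] 0.93
top [0.3454 0.5927 0.0185] 0.77
top [0.5202 0.589  0.0143] 0.74
top [0.1814 0.3348 0.0123] 0.71
top [0.4617 0.3724 0.0237] 0.65
side [0.5151 0.5885 0.0159] 0.95
side [0.4611 0.3717 0.0191] 0.84
side [0.3832 0.3934 0.021 ] 0.64
side [0.1808 0.3375 0.0124] 0.6
side [0.5571 0.0197 0.1858] 0.58
 roll opt 1.8727
 roll opt -1.2689
dxyz [np.float64(-0.1171), np.float64(0.2097), np.float64(0.3017)]
```

```bash
python3 -m crank '0.3 -0.012 0 0.03 -0.11; 0.38 -0.024 0 0.06 -0.22; 0.38 -0.036 0.01 0.09 -0.33; 0.38 -0.048 0.03 0.12 -0.44; 0.38 -0.06 0.05 0.15 -0.55; 0.38 -0.072 0.08 0.18 -0.66; 0.38 -0.084 0.11 0.21 -0.78; 0.38 -0.096 0.14 0.24 -0.9; 0.38 -0.108 0.17 0.27 -1.02; 0.38 -0.117 0.2 0.3 -1.14; 0.38 -0.117 0.21 0.302 -1.269; 0.38 -0.117 0.21 0.302 -1.269'
python3 - <<'E'
from bars import *
st(); go(.4458,.3291,.034,(.9415,-.337))
E
```

```text
t: 37.87
tcp_pos: [0.4432, 0.3299, 0.1447]
tool_rot: [[0.328, -0.007, -0.945], [0.945, -0.005, 0.328], [-0.007, -1.0, 0.005]]
contact_force: [-0.3, -0.7, 0.9]
gripper_width: 0.0533
t 37.8667 q [ 36.6572   5.0115  -2.2253  83.2497   0.0202 -34.1987] tcp [0.4432 0.3299 0.1447] F [-0.2864 -0.747   0.8701] w 0.0532659701879172
[[ 0.3279 -0.007  -0.9447]
 [ 0.9447 -0.0048  0.328 ]
 [-0.0068 -1.      0.0051]]
 roll opt -3.132
 roll opt 0.0096
dxyz [np.float64(0.0008), np.float64(0.1106), np.float64(-0.0033)]
```

```bash
python3 -m crank '0.38 0 0.03 -0.001 0.01; 0.38 0 0.07 -0.001 0.01; 0.38 0 0.1 -0.001 0.01; 0.38 0 0.115 -0.001 0.01; 0.38 0 0.115 -0.001 0.01; 0.8 0 0.115 -0.001 0.01; 1 0 0.115 -0.001 0.01; 1 0 0.115 -0.001 0.01; 1 0 0.115 -0.001 0.01; 1 0 0.115 -0.001 0.01; 1 0 0.115 -0.001 0.01' 20
python3 -m crank '1 0 -0.03 0 0; 1 0 -0.06 0 0; 1 0 -0.09 0 0; 1 0 -0.112 0 0; 1 0 -0.112 0 0; 0.66 0 -0.112 0 0; 0.66 0 -0.112 0 0; 0.655 0 -0.112 0 0; 0.653 0 -0.112 0 0; 0.653 0 -0.112 0 0; 0.653 0 -0.112 0 0'
python3 - <<'E'
from bars import *
st(); cap('side','side27'); tips('side')
E
```

```text
t: 38.78
tcp_pos: [0.4481, 0.3293, 0.0375]
tool_rot: [[0.347, 0.002, -0.938], [0.938, 0.001, 0.347], [0.002, -1.0, -0.002]]
contact_force: [-0.2, -3.6, 7.2]
gripper_width: 0.0298
t: 39.7
tcp_pos: [0.447, 0.3289, 0.147]
tool_rot: [[0.346, -0.001, -0.938], [0.938, -0.001, 0.346], [-0.001, -1.0, 0.001]]
contact_force: [0.2, 0.3, -5.0]
gripper_width: 0.03
t 39.7 q [ 36.3453   4.9299  -2.057   83.0845  -0.0003 -33.3958] tcp [0.447  0.3289 0.147 ] F [ 0.1865  0.3104 -4.9969] w 0.02998228693293651
[[ 0.3463 -0.001  -0.9381]
 [ 0.9381 -0.0007  0.3463]
 [-0.001  -1.      0.0007]]
side [0.1832 0.3398 0.0136] 0.96
side [0.4635 0.3656 0.1052] 0.95
side [0.5163 0.5905 0.0189] 0.94
side [0.3835 0.3949 0.0227] 0.84
```

```bash
python3 -m crank '0.655 0 -0.001 0 0; 0.655 0 -0.001 0 0; 0.655 0 -0.001 0 0; 0.655 0 -0.001 0 0'
python3 - <<'E'
from bars import *
st(); cap('side','side28'); tips('side')
overlay('side28',.447,.329,.004,yaw=-.35,box=(240,360,180,290),out='s28p')
E
```

```text
t: 40.13
tcp_pos: [0.4472, 0.3291, 0.1489]
tool_rot: [[0.346, 0.0, -0.938], [0.938, 0.0, 0.346], [0.0, -1.0, -0.0]]
contact_force: [0.6, 0.3, -4.0]
gripper_width: 0.03
t 40.1333 q [ 36.3456   4.8839  -1.8979  83.2082  -0.0006 -33.3946] tcp [0.4472 0.3291 0.1489] F [ 0.594   0.3312 -3.9989] w 0.029979465568745495
[[ 0.3463  0.0001 -0.9381]
 [ 0.9381  0.0001  0.3463]
 [ 0.0001 -1.     -0.0001]]
side [0.4632 0.3644 0.108 ] 0.91
side [0.185  0.3373 0.013 ] 0.82
side [0.3827 0.393  0.0207] 0.77
side [0.5139 0.5868 0.018 ] 0.63
```

View pics/s28p.png

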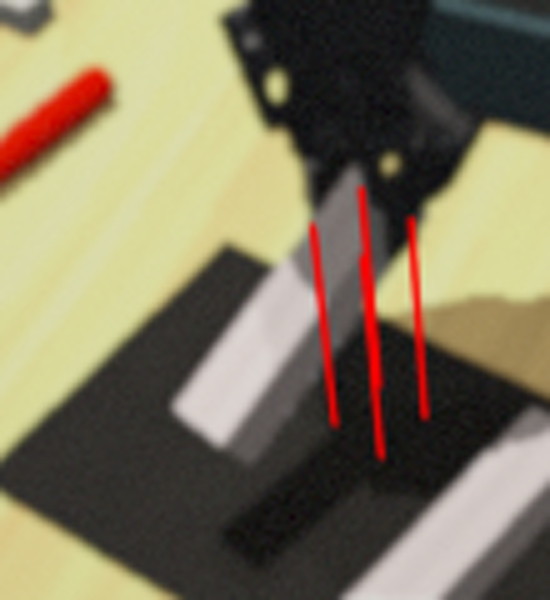

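```bash
python3 -m crank '0.653 0 0 0 0; 0.653 0 0 0 0; 0.653 0 0 0 0; 0.653 0 0 0 0'
python3 - <<'E'
from bars import *
cap('side','side29'); tips('side')
E
python3 -m crank '0.652 0 0 0 0; 0.652 0 0 0 0; 0.652 0 0 0 0; 0.652 0 0 0 0'
python3 - <<'E'
from bars import *
st(); cap('side','side30'); tips('side')
E
```

```text
t: 40.57
tcp_pos: [0.4472, 0.329, 0.1488]
tool_rot: [[0.346, 0.0, -0.938], [0.938, 0.0, 0.346], [0.0, -1.0, -0.0]]
contact_force: [-0.3, -0.4, -4.3]
gripper_width: 0.03
side [0.4626 0.3628 0.1101] 0.93
side [0.5159 0.5895 0.0187] 0.85
side [0.1853 0.3392 0.0114] 0.72
side [ 0.7812 -0.0047  0.0017] 0.6
side [0.3807 0.3951 0.0204] 0.57
t: 41.0
tcp_pos: [0.4472, 0.329, 0.1487]
tool_rot: [[0.346, -0.0, -0.938], [0.938, -0.0, 0.346], [-0.0, -1.0, 0.0]]
contact_force: [-0.4, -0.7, -4.2]
gripper_width: 0.0296
t 41.0 q [ 36.3408   4.8894  -1.9048  83.2165  -0.0022 -33.3972] tcp [0.4472 0.329  0.1487] F [-0.4229 -0.6516 -4.2429] w 0.02958842331734681
[[ 0.3463 -0.0001 -0.9381]
 [ 0.9381 -0.0001  0.3463]
 [-0.0002 -1.      0.0001]]
side [0.5158 0.589  0.0173] 0.94
side [0.3834 0.3909 0.0216] 0.91
side [0.1821 0.339  0.0118] 0.74
side [0.4554 0.3428 0.0885] 0.58
```

```bash
python3 -m crank '0.652 0 0 0 0; 0.652 0 0 0 0; 0.652 0 0 0 0'
python3 - <<'E'
from bars import *
st(); cap('side','side31'); tips('side')
overlay('side31',.447,.329,.012,yaw=-.35,box=(240,360,180,290),out='s31p')
E
```

```text
t: 41.35
tcp_pos: [0.4472, 0.3291, 0.1488]
tool_rot: [[0.346, 0.0, -0.938], [0.938, 0.0, 0.346], [0.0, -1.0, -0.0]]
contact_force: [-0.5, -0.9, -3.2]
gripper_width: 0.0301
t 41.35 q [ 36.3453   4.8878  -1.8991  83.2098   0.0003 -33.3969] tcp [0.4472 0.3291 0.1488] F [-0.4821 -0.9098 -3.181 ] w 0.030089452794509395
[[ 0.3462  0.     -0.9381]
 [ 0.9381  0.      0.3462]
 [ 0.0001 -1.     -0.    ]]
side [0.4545 0.3416 0.0906] 0.68
side [0.515  0.5912 0.0167] 0.67
side [0.1805 0.3373 0.0092] 0.58
side [0.3808 0.3926 0.0189] 0.56
```

View pics/s31p.png

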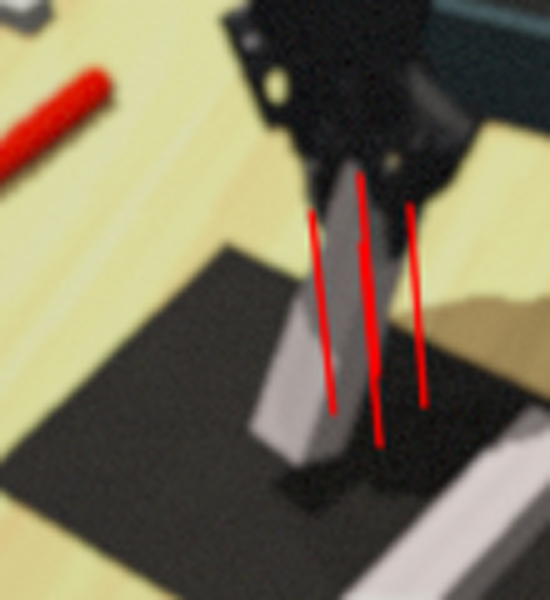

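```bash
python3 -m crank '0.651 0 0 0 0; 0.651 0 0 0 0; 0.651 0 0 0 0'
python3 - <<'E'
from bars import *
cap('side','side32'); tips('side')
E
python3 -m crank '0.651 0 0 0 0; 0.651 0 0 0 0; 0.651 0 0 0 0'
python3 - <<'E'
from bars import *
st(); cap('side','side33'); tips('side')
overlay('side33',.447,.329,.012,yaw=-.35,box=(240,360,180,290),out='s33p')
E
```

```text
t: 41.7
tcp_pos: [0.4472, 0.3291, 0.1488]
tool_rot: [[0.346, -0.0, -0.938], [0.938, 0.0, 0.346], [0.0, -1.0, 0.0]]
contact_force: [-0.1, -0.0, -3.9]
gripper_width: 0.0298
side [0.3838 0.3897 0.0211] 0.94
side [0.5147 0.5938 0.0163] 0.94
side [0.1822 0.3386 0.0117] 0.92
side [0.4548 0.3444 0.0901] 0.71
t: 42.05
tcp_pos: [0.4472, 0.329, 0.1488]
tool_rot: [[0.346, -0.0, -0.938], [0.938, -0.0, 0.346], [-0.0, -1.0, 0.0]]
contact_force: [-0.6, -0.0, -3.9]
gripper_width: 0.0296
t 42.05 q [ 36.3434   4.8867  -1.904   83.2102   0.0004 -33.398 ] tcp [0.4472 0.329  0.1488] F [-0.5534 -0.0234 -3.8721] w 0.02956588325867069
[[ 0.3463 -0.     -0.9381]
 [ 0.9381 -0.      0.3463]
 [-0.     -1.      0.    ]]
side [0.5141 0.5886 0.0176] 0.91
side [0.4548 0.3438 0.0908] 0.84
side [0.383  0.3928 0.0192] 0.71
side [0.1816 0.3398 0.0129] 0.61
```

View pics/s33p.png

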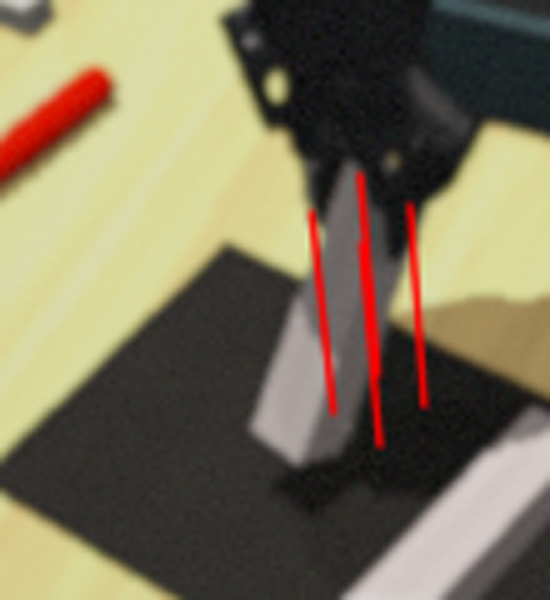

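```bash
python3 -m crank '0.652 0 0.01 0 0; 0.652 0 0.02 0 0; 0.652 0 0.025 0 0; 0.652 0 0.025 0 0; 0.652 0.006 0.025 0 0; 0.652 0.012 0.024 0 0; 0.652 0.018 0.023 0 0; 0.652 0.024 0.023 0 0; 0.652 0.028 0.023 0 0; 0.652 0.028 0.023 0 0; 0.652 0.028 0.023 0 0'
python3 - <<'E'
from bars import *
st(); cap('side','side34'); L=tips('side')
overlay('side34',.459,.3555,.004,yaw=-.35,box=(240,360,180,290),out='s34p')
E
```

```text
t: 43.07
tcp_pos: [0.4575, 0.3567, 0.1269]
tool_rot: [[0.346, 0.001, -0.938], [0.938, 0.002, 0.346], [0.002, -1.0, -0.001]]
contact_force: [-1.6, 0.0, 5.6]
gripper_width: 0.0302
t 43.0667 q [ 37.9292   8.3621  -0.5236  80.9862   0.0325 -31.8487] tcp [0.4575 0.3567 0.1269] F [-1.6246  0.0123  5.6176] w 0.03018387065681421
[[ 0.3457  0.0014 -0.9384]
 [ 0.9384  0.0018  0.3457]
 [ 0.0022 -1.     -0.0007]]
side [0.181  0.3387 0.0109] 0.93
side [0.382  0.394  0.0201] 0.86
side [0.518  0.5886 0.0171] 0.76
side [0.4595 0.3579 0.0671] 0.75
side [0.5573 0.0234 0.1854] 0.56
side [0.718  0.2541 0.0011] 0.55
```

View pics/s34p.png

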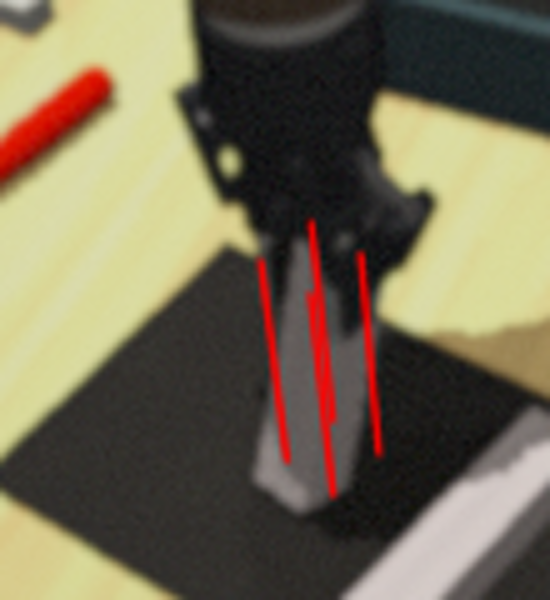

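```bash
python3 -m crank '0.651 0.004 -0.001 0 0; 0.651 0.008 -0.001 0 0; 0.651 0.012 -0.001 0 0; 0.651 0.015 -0.001 0 0; 0.651 0.015 -0.001 0 0; 0.651 0.015 -0.001 0 0'
python3 - <<'E'
from bars import *
st(); cap('side','side35'); L=tips('side')
overlay('side35',.463,.366,.004,yaw=-.35,box=(240,360,180,290),out='s35p')
E
```

```text
t: 43.67
tcp_pos: [0.4623, 0.3699, 0.1269]
tool_rot: [[0.346, 0.0, -0.938], [0.938, 0.001, 0.346], [0.001, -1.0, -0.0]]
contact_force: [-0.0, 0.7, 3.3]
gripper_width: 0.0295
t 43.6667 q [ 38.6557  10.0749   1.4184  81.3026   0.0178 -31.1007] tcp [0.4623 0.3699 0.1269] F [-0.0016  0.7138  3.3269] w 0.029483379673292436
[[ 0.346   0.0004 -0.9382]
 [ 0.9382  0.0007  0.346 ]
 [ 0.0008 -1.     -0.0001]]
side [0.4643 0.3644 0.071 ] 0.93
side [0.3836 0.3942 0.018 ] 0.75
side [0.5537 0.0195 0.1828] 0.71
side [0.1812 0.3378 0.0109] 0.71
side [0.5163 0.5899 0.0154] 0.68
```

View pics/s35p.png

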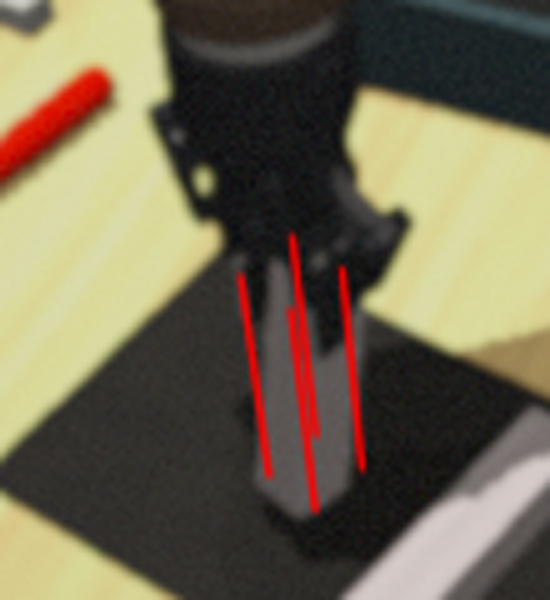

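```bash
python3 -m crank '0.63 0 0 0 0; 0.61 0 0 0 0; 0.6 0 0 0 0; 0.6 0 0 0 0; 0.6 0 0 0 0; 0.6 0 0 0 0; 1 0 0 0 0; 1 0 0 0 0; 1 0 0 0 0; 1 0 0 0 0' 70
python3 - <<'E'
from bars import *
st(); cap('side','side36'); L=tips('side')
overlay('side36',.463,.366,.004,yaw=-.35,box=(240,360,180,290),out='s36p')
E
```

```text
t: 44.6
tcp_pos: [0.4622, 0.3694, 0.1271]
tool_rot: [[0.346, 0.0, -0.938], [0.938, 0.0, 0.346], [0.0, -1.0, -0.0]]
contact_force: [-0.8, -0.1, 4.1]
gripper_width: 0.0262
t 44.6 q [ 38.6357  10.0316   1.39    81.3305  -0.0007 -31.1029] tcp [0.4622 0.3694 0.1271] F [-0.7716 -0.0965  4.1289] w 0.026188959434310977
[[ 0.3463  0.0004 -0.9381]
 [ 0.9381  0.0003  0.3463]
 [ 0.0004 -1.     -0.0003]]
side [0.1815 0.3385 0.0121] 0.88
side [0.5159 0.5882 0.0181] 0.83
side [0.4705 0.3855 0.0702] 0.66
side [0.3803 0.391  0.0206] 0.6
side [0.5535 0.0221 0.1836] 0.53
side [ 0.7811 -0.0063 -0.0015] 0.44
```

View pics/s36p.png

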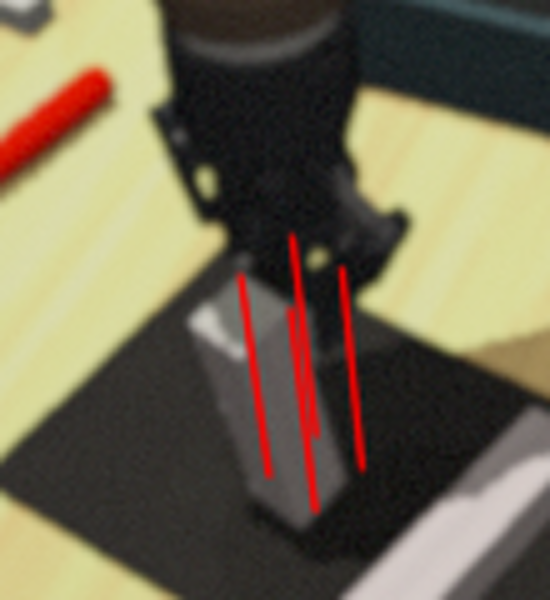

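The bar tipped the other way, top toward +u, and is clipped by one corner (zoomed px 240,330). I'll pull it back level with a light grip.

```bash
python3 -m crank '1 -0.004 0 0 0; 1 -0.009 0 0 0; 1 -0.014 0 0 0; 1 -0.019 0 0 0; 1 -0.024 0 0 0; 1 -0.028 0 0 0; 1 -0.028 0 0 0' 25
python3 - <<'E'
from bars import *
st(); cap('side','side37'); L=tips('side')
overlay('side37',.463,.366,.004,yaw=-.35,box=(240,360,180,290),out='s37p')
E
```

```text
t: 45.28
tcp_pos: [0.4521, 0.3422, 0.1268]
tool_rot: [[0.347, -0.0, -0.938], [0.938, -0.0, 0.347], [-0.001, -1.0, 0.0]]
contact_force: [0.1, 0.8, -0.8]
gripper_width: 0.0258
t 45.2833 q [ 37.1309   6.727   -2.3454  80.9581  -0.0075 -32.5828] tcp [0.4521 0.3422 0.1268] F [ 0.1077  0.835  -0.8169] w 0.02579142212929801
[[ 0.3467 -0.0003 -0.938 ]
 [ 0.938  -0.0004  0.3467]
 [-0.0005 -1.      0.0002]]
side [0.461  0.3626 0.0698] 0.96
side [0.3805 0.3901 0.0181] 0.96
side [0.5114 0.588  0.0149] 0.93
side [0.1842 0.3383 0.0099] 0.93
```

View pics/s37p.png

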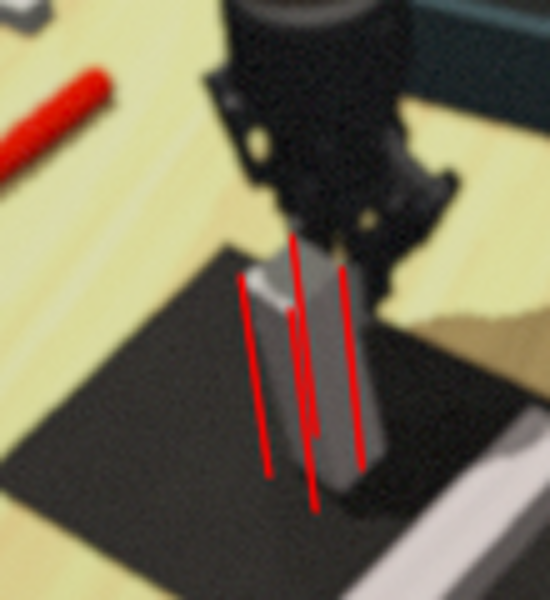

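```bash
python3 -m crank '1 0 0.004 0 0; 1 -0.003 0.006 0 0; 1 -0.007 0.006 0 0; 1 -0.011 0.006 0 0; 1 -0.015 0.006 0 0; 1 -0.019 0.006 0 0; 1 -0.019 0.006 0 0' 20
python3 - <<'E'
from bars import *
st(); cap('side','side38'); L=tips('side')
overlay('side38',.463,.366,.004,yaw=-.35,box=(240,360,180,290),out='s38p')
E
```

```text
t: 45.97
tcp_pos: [0.4457, 0.3249, 0.121]
tool_rot: [[0.346, 0.0, -0.938], [0.938, -0.0, 0.346], [-0.0, -1.0, -0.0]]
contact_force: [-0.6, 0.1, -0.5]
gripper_width: 0.0019
t 45.9667 q [ 36.0995   4.6756  -5.1967  80.1327  -0.0249 -33.6353] tcp [0.4457 0.3249 0.121 ] F [-0.5598  0.1458 -0.4553] w 0.0018885720888444347
[[ 0.3464  0.0002 -0.9381]
 [ 0.9381 -0.0004  0.3464]
 [-0.0003 -1.     -0.0003]]
side [0.1832 0.3376 0.0102] 0.97
side [0.5122 0.5893 0.0192] 0.95
side [0.4658 0.3517 0.0679] 0.93
side [0.3841 0.3929 0.0213] 0.6
```

View pics/s38p.png

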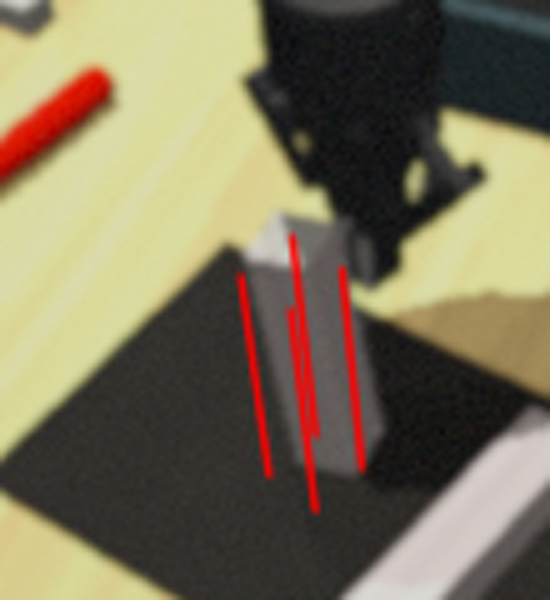

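The pads slipped off and the bar is standing free. I'll check that it's upright and at rest.

```bash
python3 -m crank '0.9 -0.004 0 0 0; 0.5 -0.008 0 0 0; 0.4 -0.012 0 0 0; 0.4 -0.012 0 0 0' 20
python3 - <<'E'
from bars import *
st()
for n in ('side','top'): cap(n,n+'39'); L=tips(n)
overlay('side39',.464,.351,.004,yaw=-.1,box=(240,360,180,290),out='s39p')
im=cv2.imread('pics/top39.png')
cv2.imwrite('pics/t39z.png',cv2.resize(im[150:270,140:280],None,fx=5,fy=5,interpolation=cv2.INTER_CUBIC))
E
```

```text
t: 46.4
tcp_pos: [0.4414, 0.3133, 0.1206]
tool_rot: [[0.347, -0.0, -0.938], [0.938, -0.0, 0.347], [-0.001, -1.0, 0.0]]
contact_force: [0.3, 0.9, 0.3]
gripper_width: 0.0445
t 46.4 q [ 35.3731   3.3214  -6.6699  80.0435  -0.0074 -34.3486] tcp [0.4414 0.3133 0.1206] F [0.2866 0.9254 0.3285] w 0.04454282874427004
[[ 0.3466 -0.0004 -0.938 ]
 [ 0.938  -0.0005  0.3466]
 [-0.0006 -1.      0.0002]]
side [0.3805 0.3925 0.0181] 0.97
side [0.5155 0.5881 0.0173] 0.94
side [0.4603 0.3514 0.0655] 0.64
top [0.3451 0.5916 0.0171] 0.94
top [0.5196 0.5892 0.0152] 0.93
top [0.5552 0.0178 0.183 ] 0.64
top [0.5105 0.0167 0.0014] 0.58
```

View pics/s39p.png

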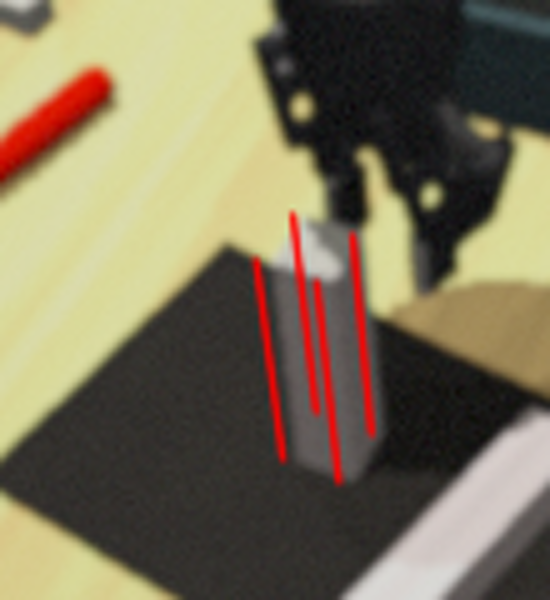

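View pics/t39z.png

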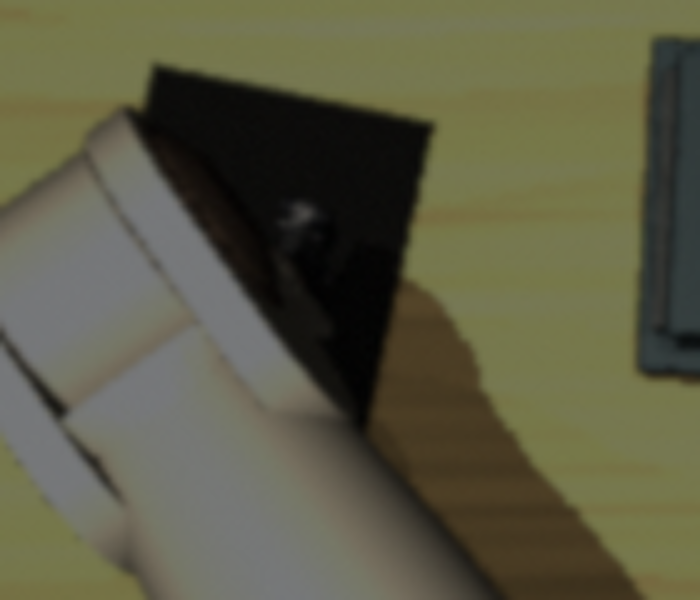

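The bar is standing upright. I'll back away so the top camera can measure its yaw.

```bash
python3 -m crank '0.4 -0.02 0 0 0; 0.4 -0.04 -0.03 0 0; 0.4 -0.06 -0.06 0 0; 0.4 -0.1 -0.09 0 0; 0.4 -0.13 -0.12 0 0; 0.4 -0.16 -0.12 0 0; 0.4 -0.19 -0.12 0 0; 0.4 -0.21 -0.12 0 0; 0.4 -0.21 -0.12 0 0'
python3 - <<'E'
from bars import *
st()
for n in ('side','top'): cap(n,n+'40'); L=tips(n)
im=cv2.imread('pics/top40.png')
cv2.imwrite('pics/t40z.png',cv2.resize(im[160:260,160:240],None,fx=7,fy=6,interpolation=cv2.INTER_CUBIC))
E
```

```text
t: 47.35
tcp_pos: [0.368, 0.1147, 0.2418]
tool_rot: [[0.348, 0.002, -0.937], [0.937, -0.0, 0.348], [0.001, -1.0, -0.002]]
contact_force: [-0.5, -0.3, -0.6]
gripper_width: 0.0511
t 47.35 q [ 17.3382 -17.7432 -12.2092  95.4433  -0.0323 -52.2775] tcp [0.368  0.1147 0.2418] F [-0.4977 -0.263  -0.5727] w 0.05111510457292893
[[ 0.3483  0.0017 -0.9374]
 [ 0.9374 -0.0001  0.3483]
 [ 0.0005 -1.     -0.0016]]
side [0.5563 0.0203 0.1819] 0.97
side [0.3815 0.3937 0.019 ] 0.91
side [0.1836 0.3373 0.0121] 0.69
side [0.4602 0.3487 0.0657] 0.6
side [0.5156 0.586  0.0142] 0.6
top [0.183  0.3399 0.0146] 0.87
top [0.3435 0.5957 0.0166] 0.72
top [0.3823 0.3857 0.0158] 0.57
top [0.5206 0.5895 0.0123] 0.56
top [0.4581 0.3521 0.0711] 0.51
top [0.5556 0.0204 0.1834] 0.5
```

View pics/t40z.png

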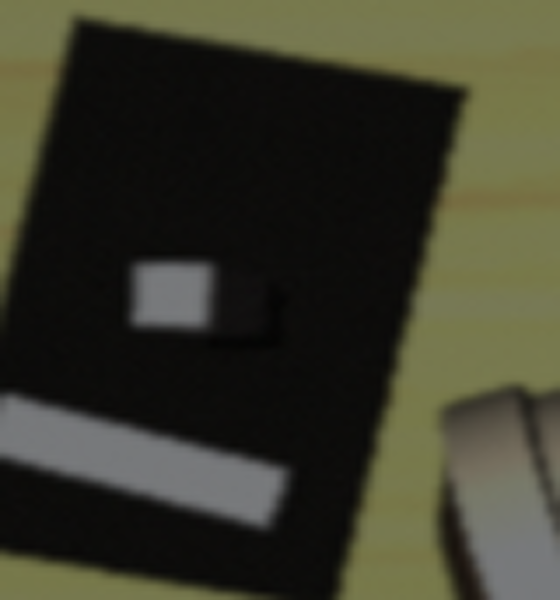

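Run:
```python
from bars import *
im=cv2.imread('pics/top40.png'); g=cv2.cvtColor(im,cv2.COLOR_BGR2GRAY)
m=np.zeros_like(g); m[198:218,172:198]=(g[198:218,172:198]>70); 
n,l,s,c=cv2.connectedComponentsWithStats(m)
i=1+np.argmax(s[1:,4]); 
pts=np.argwhere(l==i)[:,::-1].astype(np.float32)
w=np.array([ray('top',p,.134)[:2] for p in pts]).astype(np.float32)
print(w.mean(0), cv2.minAreaRect(w*1000))
x,y=w.mean(0)
go(float(x),float(y),.3,(.03,.9995))
print(proj('top',[x,y,.134]))
```

```text
[0.4597 0.3483] ((458.4324951171875, 348.3963317871094), (28.426015853881836, 28.106182098388672), 0.07062001526355743)
 roll opt 1.2475
 roll opt -1.8941
dxyz [np.float64(0.2478), np.float64(-0.0592), np.float64(-0.005)]
[184.0279 208.5495]
```

```bash
python3 -m crank '0.3 0.02 -0.01 0 0.12; 0.3 0.05 -0.015 -0.001 0.24; 0.3 0.08 -0.015 -0.001 0.36; 0.3 0.11 -0.015 -0.002 0.48; 0.3 0.14 -0.015 -0.003 0.6; 0.3 0.17 -0.015 -0.003 0.72; 0.3 0.2 -0.015 -0.004 0.84; 0.3 0.23 -0.015 -0.004 0.96; 0.3 0.248 -0.015 -0.005 1.08; 0.3 0.248 -0.015 -0.005 1.2; 0.3 0.248 -0.015 -0.005 1.25; 0.3 0.248 -0.015 -0.005 1.25'
python3 - <<'E'
from bars import *
st(); go(.459,.3485,.126,(.02,1))
E
```

```text
t: 48.55
tcp_pos: [0.4593, 0.3496, 0.2544]
tool_rot: [[0.999, -0.002, 0.033], [-0.033, -0.001, 0.999], [-0.002, -1.0, -0.001]]
contact_force: [-0.3, -0.2, 0.1]
gripper_width: 0.0599
t 48.55 q [37.2714  8.8567 14.1332 95.3846  0.005  39.1711] tcp [0.4593 0.3496 0.2544] F [-0.274  -0.2141  0.0639] w 0.05991630279978591
[[ 0.9994 -0.0016  0.0331]
 [-0.0332 -0.0011  0.9994]
 [-0.0015 -1.     -0.0011]]
 roll opt -0.0132
 roll opt 3.1284
dxyz [np.float64(-0.0001), np.float64(0.1285), np.float64(-0.0009)]
```

```bash
python3 -m crank '0.3 0 0.03 -0.001 -0.01; 0.3 0 0.06 -0.001 -0.01; 0.3 0 0.09 -0.001 -0.01; 0.3 0 0.115 -0.001 -0.01; 0.3 0 0.1285 -0.001 -0.01; 0.3 0 0.1285 -0.001 -0.01; 0.6 0 0.1285 -0.001 -0.01; 1 0 0.1285 -0.001 -0.01; 1 0 0.1285 -0.001 -0.01; 1 0 0.1285 -0.001 -0.01; 1 0 0.1285 -0.001 -0.01; 1 0 0.1285 -0.001 -0.01' 70
python3 -m crank '1 0 -0.03 0 0; 1 0 -0.07 0 0; 1 0 -0.11 0 0; 1 0 -0.15 0 0; 1 0 -0.19 0 0; 1 0 -0.2 0 0; 1 0 -0.2 0 0'
python3 - <<'E'
from bars import *
st(); cap('side','side41'); cap('top','top41'); tips('side'); tips('top'); tips('top','fixed_jaw')
im=cv2.imread('pics/side41.png')
cv2.imwrite('pics/s41z.png',cv2.resize(im[140:320,150:330],None,fx=3.3,fy=3.3,interpolation=cv2.INTER_CUBIC))
E
```

```text
t: 49.55
tcp_pos: [0.4602, 0.3477, 0.129]
tool_rot: [[1.0, 0.002, 0.023], [-0.023, 0.002, 1.0], [0.002, -1.0, 0.002]]
contact_force: [-0.5, 1.6, 6.3]
gripper_width: 0.0289
t: 50.13
tcp_pos: [0.4601, 0.3473, 0.331]
tool_rot: [[1.0, 0.004, 0.023], [-0.023, 0.003, 1.0], [0.004, -1.0, 0.003]]
contact_force: [-0.1, 0.1, -3.7]
gripper_width: 0.029
t 50.1333 q [ 37.0503  11.0233  25.3027 103.965   -0.0069  38.3536] tcp [0.4601 0.3473 0.331 ] F [-0.0792  0.0681 -3.7222] w 0.02900579938459531
[[ 0.9997  0.0045  0.0227]
 [-0.0228  0.0032  0.9997]
 [ 0.0044 -1.      0.0033]]
side [0.3837 0.3914 0.0185] 0.83
side [0.1813 0.3382 0.0136] 0.83
side [0.5561 0.0192 0.1832] 0.79
side [0.5109 0.5876 0.0164] 0.71
side [0.4571 0.3489 0.2694] 0.63
top [0.3819 0.3905 0.0152] 0.59
top [0.5573 0.0191 0.1846] 0.57
top [0.4573 0.3488 0.2706] 0.55
top [0.5111 0.046  0.1614] 0.65
```

View pics/s41z.png

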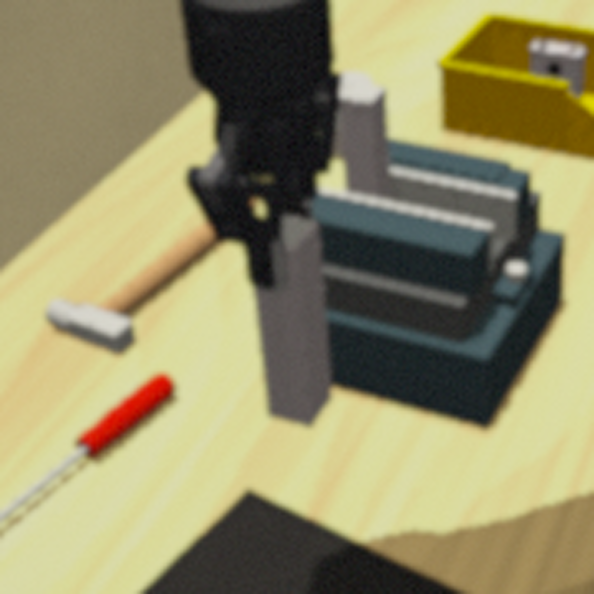

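```bash
python3 - <<'E'
from bars import *
go(.5145,.0228,.331,(.042,.999))
E
python3 -m crank '1 0.01 0 -0.02 0; 1 0.015 0 -0.05 0; 1 0.02 0 -0.08 0; 1 0.025 0 -0.11 0; 1 0.03 0 -0.14 0; 1 0.036 0 -0.17 0; 1 0.042 0 -0.2 0; 1 0.048 0 -0.23 0; 1 0.054 0 -0.26 0; 1 0.06 0 -0.29 0; 1 0.062 0 -0.31 0.01; 1 0.062 0 -0.323 0.02'
python3 -m crank '1 0 0 0 0; 1 0 0 0 0'
python3 - <<'E'
from bars import *
st(); cap('side','side42'); cap('top','top42'); tips('side'); tips('top')
go(.5145,.0228,.331,(.042,.999))
im=cv2.imread('pics/side42.png')
cv2.imwrite('pics/s42z.png',cv2.resize(im[120:260,200:340],None,fx=4,fy=4,interpolation=cv2.INTER_CUBIC))
E
```

```text
roll opt 0.0192
 roll opt -3.1224
dxyz [np.float64(0.0626), np.float64(-0.0054), np.float64(-0.3226)]
t: 51.38
tcp_pos: [0.5139, 0.0204, 0.3256]
tool_rot: [[0.999, -0.002, 0.045], [-0.045, -0.001, 0.999], [-0.002, -1.0, -0.001]]
contact_force: [0.1, -0.2, -3.1]
gripper_width: 0.0291
t: 51.55
tcp_pos: [0.5138, 0.0221, 0.3261]
tool_rot: [[0.999, -0.002, 0.044], [-0.044, 0.0, 0.999], [-0.002, -1.0, 0.0]]
contact_force: [-0.0, 0.5, -3.9]
gripper_width: 0.0288
t 51.55 q [  2.4585   2.3585  15.2213 102.9701   0.0103   4.9902] tcp [0.5138 0.0221 0.3261] F [-0.0481  0.5119 -3.9312] w 0.028832839179166576
[[ 0.999  -0.0019  0.0442]
 [-0.0442  0.0001  0.999 ]
 [-0.0019 -1.      0.    ]]
side [0.5175 0.5903 0.0171] 0.86
side [0.1828 0.3384 0.0111] 0.84
side [0.515  0.0239 0.2642] 0.8
side [0.555  0.0216 0.1828] 0.78
side [0.3813 0.3906 0.0199] 0.57
top [0.5216 0.5853 0.0162] 0.87
top [0.1827 0.3361 0.0132] 0.82
top [0.3805 0.3871 0.0177] 0.58
 roll opt 0.0005
 roll opt -3.1411
dxyz [np.float64(0.0005), np.float64(-0.0041), np.float64(-0.0006)]
```

View pics/s42z.png

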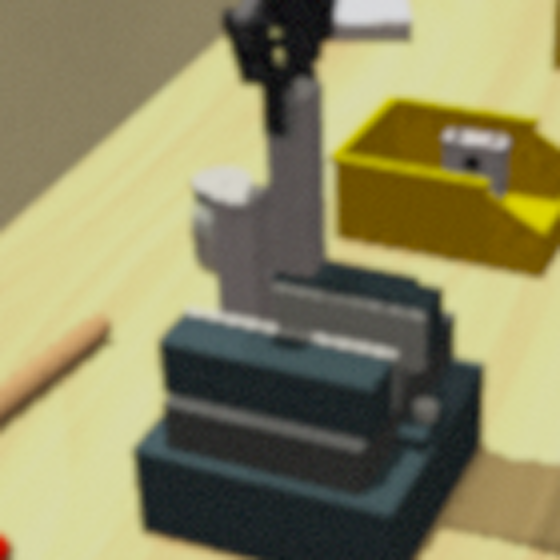

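```bash
python3 -m crank '1 -0.003 0.02 0 0; 1 -0.003 0.035 0 0; 1 -0.003 0.05 0 0; 1 -0.003 0.06 0 0; 1 -0.003 0.068 0 0; 1 -0.003 0.073 0 0; 1 -0.003 0.076 0 0; 1 -0.003 0.078 0 0; 1 -0.003 0.08 0 0; 1 -0.003 0.08 0 0'
python3 - <<'E'
from bars import *
st(); cap('side','side43'); tips('side')
E
```

```text
t: 52.58
tcp_pos: [0.5112, 0.0227, 0.2474]
tool_rot: [[0.999, 0.0, 0.043], [-0.043, -0.0, 0.999], [0.0, -1.0, 0.0]]
contact_force: [-0.7, -0.3, -3.4]
gripper_width: 0.0292
t 52.5833 q [ 2.5476 -0.4769  3.454  93.9177 -0.0011  5.0016] tcp [0.5112 0.0227 0.2474] F [-0.7186 -0.3349 -3.3529] w 0.029223946448504626
[[ 0.9991  0.0002  0.0428]
 [-0.0428 -0.      0.9991]
 [ 0.0002 -1.      0.    ]]
side [0.3813 0.3932 0.0216] 0.93
side [0.5106 0.0249 0.1865] 0.78
side [0.1835 0.338  0.0128] 0.75
side [0.5555 0.0218 0.1832] 0.68
side [0.5151 0.5897 0.0151] 0.68
```

```bash
python3 -m crank '1 0 0.002 0 0; 1 0 0.003 0 0; 1 0 0.004 0 0; 1 0 0.004 0 0; 1 0 0.004 0 0'
python3 -m crank '0.64 0 0.001 0 0; 0.62 0 0.001 0 0; 0.6 0 0.001 0 0; 0.6 0 0.001 0 0; 0.5 0 0.001 0 0; 0.4 0 0.001 0 0; 0.4 0 0.001 0 0; 0.4 0 -0.03 0 0; 0.4 0 -0.07 0 0; 0.4 0 -0.1 0 0; 0.4 0 -0.12 0 0; 0.4 0 -0.12 0 0'
python3 - <<'E'
from bars import *
st(); cap('side','side44'); tips('side')
im=cv2.imread('pics/side44.png')
cv2.imwrite('pics/s44z.png',cv2.resize(im[120:260,200:340],None,fx=4,fy=4,interpolation=cv2.INTER_CUBIC))
E
```

```text
t: 53.1
tcp_pos: [0.5114, 0.0228, 0.245]
tool_rot: [[0.999, 0.003, 0.043], [-0.043, 0.0, 0.999], [0.003, -1.0, 0.0]]
contact_force: [-1.6, -0.1, 6.7]
gripper_width: 0.0291
t: 54.1
tcp_pos: [0.5116, 0.0227, 0.3678]
tool_rot: [[0.999, 0.006, 0.043], [-0.043, 0.0, 0.999], [0.006, -1.0, 0.001]]
contact_force: [0.4, -0.2, 0.2]
gripper_width: 0.0514
t 54.1 q [  2.5461   3.6381  21.4185 107.4335   0.       5.0008] tcp [0.5116 0.0227 0.3678] F [ 0.3729 -0.165   0.2144] w 0.05135983942581622
[[ 0.9991  0.006   0.0428]
 [-0.0428  0.0003  0.9991]
 [ 0.006  -1.      0.0005]]
side [0.1815 0.3382 0.0104] 0.81
side [0.3793 0.3941 0.0192] 0.77
side [0.5556 0.0191 0.1839] 0.7
side [0.5136 0.5882 0.0122] 0.7
side [0.5117 0.0254 0.1841] 0.62
```

View pics/s44z.png

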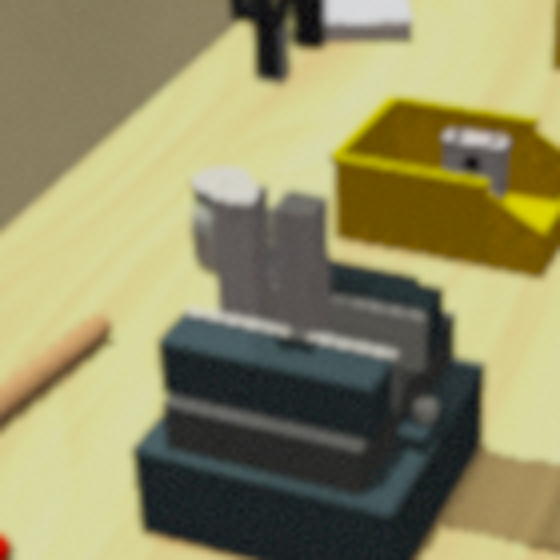

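Two bars stand in the vise, at about (0.5115, 0.025) and (0.5555, 0.020), with the jar showing behind the left one. Now the third bar.

Run:
```python
from bars import *
cap('top','top44'); bars('top44',.034,(160,262,150,228))
go(.3646,.338,.15,(.951,-.308))
```

```text
[0.3801 0.3852] [128.9264  29.3987] ang 72.123505
 roll opt 1.8412
 roll opt -1.3004
dxyz [np.float64(-0.1599), np.float64(0.2127), np.float64(0.3087)]
```

```bash
python3 -m crank '0.38 -0.015 0 0.03 -0.11; 0.38 -0.03 0 0.06 -0.22; 0.38 -0.045 0.01 0.09 -0.33; 0.38 -0.06 0.03 0.12 -0.44; 0.38 -0.075 0.05 0.15 -0.55; 0.38 -0.09 0.08 0.18 -0.66; 0.38 -0.105 0.11 0.21 -0.78; 0.38 -0.12 0.14 0.24 -0.9; 0.38 -0.14 0.17 0.27 -1.02; 0.38 -0.16 0.2 0.3 -1.14; 0.38 -0.16 0.213 0.309 -1.26; 0.38 -0.16 0.213 0.309 -1.3' 20
python3 -m crank '0.38 0 0 0 0; 0.38 0 0 0 0'
python3 - <<'E'
from bars import *
st(); go(.3646,.338,.038,(.951,-.308))
E
```

```text
t: 55.25
tcp_pos: [0.3606, 0.3393, 0.1432]
tool_rot: [[0.299, -0.007, -0.954], [0.954, -0.005, 0.299], [-0.007, -1.0, 0.005]]
contact_force: [-0.4, -0.2, -0.7]
gripper_width: 0.0529
t: 55.42
tcp_pos: [0.3639, 0.3379, 0.1494]
tool_rot: [[0.31, -0.001, -0.951], [0.951, -0.001, 0.31], [-0.002, -1.0, 0.001]]
contact_force: [0.4, 0.8, -0.2]
gripper_width: 0.0527
t 55.4167 q [ 42.8811  -3.0162  -9.845   83.273   -0.0062 -29.0825] tcp [0.3639 0.3379 0.1494] F [ 0.3589  0.8018 -0.1909] w 0.05271832899774421
[[ 0.3096 -0.0012 -0.9509]
 [ 0.9509 -0.0013  0.3096]
 [-0.0016 -1.      0.0008]]
 roll opt 3.14
 roll opt -0.0016
dxyz [np.float64(0.0005), np.float64(0.1114), np.float64(-0.0007)]
```

```bash
python3 -m crank '0.38 0 0.03 0 0; 0.38 0 0.07 0 0; 0.38 0 0.1 0 0; 0.38 0 0.1115 0 0; 0.38 0 0.1115 0 0; 0.8 0 0.1115 0 0; 1 0 0.1115 0 0; 1 0 0.1115 0 0; 1 0 0.1115 0 0; 1 0 0.1115 0 0; 1 0 0.1115 0 0' 20
python3 -m crank '1 0 -0.03 0 0; 1 0 -0.06 0 0; 1 0 -0.09 0 0; 1 0 -0.118 0 0; 1 0 -0.118 0 0; 0.67 0 -0.118 0 0; 0.66 0 -0.118 0 0; 0.656 0 -0.118 0 0; 0.655 0 -0.118 0 0; 0.655 0 -0.118 0 0'
python3 - <<'E'
from bars import *
st(); cap('side','side45'); tips('side')
E
```

```text
t: 56.33
tcp_pos: [0.3656, 0.3391, 0.0413]
tool_rot: [[0.309, 0.003, -0.951], [0.951, 0.002, 0.309], [0.003, -1.0, -0.002]]
contact_force: [0.6, -1.8, 8.6]
gripper_width: 0.0295
t: 57.17
tcp_pos: [0.3641, 0.338, 0.1557]
tool_rot: [[0.309, -0.001, -0.951], [0.951, -0.001, 0.309], [-0.002, -1.0, 0.001]]
contact_force: [0.7, -0.9, -1.8]
gripper_width: 0.0295
t 57.1667 q [ 42.8676  -3.0222  -9.1479  83.9762  -0.0014 -29.1634] tcp [0.3641 0.338  0.1557] F [ 0.7    -0.9342 -1.8164] w 0.029496492262680127
[[ 0.3085 -0.0013 -0.9512]
 [ 0.9512 -0.0012  0.3085]
 [-0.0016 -1.      0.0008]]
side [0.5144 0.5902 0.0188] 0.87
side [0.1864 0.3361 0.013 ] 0.65
side [0.3864 0.3908 0.1289] 0.56
side [ 0.7147  0.2553 -0.0017] 0.56
```

```bash
python3 -m crank '0.653 0 0 0 0; 0.653 0 0 0 0; 0.653 0 0 0 0'
python3 - <<'E'
from bars import *
st(); cap('side','side46'); tips('side')
E
python3 -m crank '0.652 0 0 0 0; 0.652 0 0 0 0'
python3 - <<'E'
from bars import *
st(); cap('side','side47'); tips('side')
E
```

```text
t: 57.52
tcp_pos: [0.3645, 0.3383, 0.1567]
tool_rot: [[0.309, -0.0, -0.951], [0.951, -0.0, 0.309], [-0.0, -1.0, 0.0]]
contact_force: [-0.5, 0.7, -2.4]
gripper_width: 0.0296
t 57.5167 q [ 42.867   -3.0563  -9.0743  83.9887   0.0009 -29.1637] tcp [0.3645 0.3383 0.1567] F [-0.5167  0.7122 -2.3741] w 0.02958290582880993
[[ 0.3085 -0.0001 -0.9512]
 [ 0.9512 -0.0001  0.3085]
 [-0.0001 -1.      0.0001]]
side [0.5144 0.5873 0.0163] 0.84
side [0.1856 0.3388 0.014 ] 0.79
side [0.3822 0.3919 0.13  ] 0.69
t: 57.78
tcp_pos: [0.3645, 0.3384, 0.1569]
tool_rot: [[0.308, 0.0, -0.951], [0.951, 0.0, 0.308], [0.0, -1.0, -0.0]]
contact_force: [0.5, -0.3, -1.9]
gripper_width: 0.0295
t 57.7833 q [ 42.8687  -3.0624  -9.0641  83.988    0.0036 -29.1647] tcp [0.3645 0.3384 0.1569] F [ 0.4932 -0.2963 -1.8886] w 0.029502860353948564
[[ 0.3085  0.0001 -0.9512]
 [ 0.9512  0.0002  0.3085]
 [ 0.0002 -1.     -0.    ]]
side [0.515  0.5903 0.0163] 0.93
side [0.3791 0.3867 0.1196] 0.85
side [0.1802 0.3375 0.0114] 0.56
```

```bash
for i in 1; do python3 -m crank '0.652 0 0 0 0; 0.652 0 0 0 0' | grep -E 'width|contact'; done
python3 - <<'E'
from bars import *
cap('side','side48'); tips('side')
E
python3 -m crank '0.652 0 0 0 0; 0.652 0 0 0 0' | grep -E 'width|contact'
python3 - <<'E'
from bars import *
cap('side','side49'); tips('side')
E
python3 -m crank '0.652 0 0 0 0; 0.652 0 0 0 0' | grep -E 'width|contact'
python3 - <<'E'
from bars import *
cap('side','side50'); tips('side')
E
```

```text
contact_force: [-0.2, -0.1, -2.4]
gripper_width: 0.0298
side [0.1861 0.3373 0.012 ] 0.94
side [0.5168 0.5901 0.0173] 0.75
side [0.3756 0.3623 0.096 ] 0.58
contact_force: [-0.4, -0.1, -3.3]
gripper_width: 0.03
side [0.3753 0.3589 0.0975] 0.81
side [0.1833 0.34   0.0127] 0.81
side [0.5132 0.5905 0.0154] 0.65
contact_force: [-0.3, -0.4, -2.3]
gripper_width: 0.0297
side [0.5149 0.5884 0.0163] 0.97
side [0.3777 0.3605 0.0962] 0.86
side [0.184  0.337  0.0121] 0.82
```

```bash
python3 -m crank '0.651 0 0 0 0; 0.651 0 0 0 0' | grep -E 'width|contact'
python3 - <<'E'
from bars import *
cap('side','side51'); tips('side')
E
python3 -m crank '0.65 0 0 0 0; 0.651 0 0 0 0' | grep -E 'width|contact'
python3 - <<'E'
from bars import *
cap('side','side52'); tips('side')
E
python3 -m crank '0.65 0 0 0 0; 0.651 0 0 0 0' | grep -E 'width|contact'
python3 - <<'E'
from bars import *
cap('side','side53'); tips('side')
E
```

```text
contact_force: [0.1, 0.4, -3.1]
gripper_width: 0.0297
side [0.5137 0.5878 0.0123] 0.89
side [0.1822 0.3388 0.0116] 0.83
side [0.3739 0.3633 0.0964] 0.71
contact_force: [0.4, -0.2, -2.6]
gripper_width: 0.0297
side [0.3702 0.3512 0.0891] 0.96
side [0.1825 0.3369 0.014 ] 0.8
side [0.5148 0.5902 0.0163] 0.77
side [0.7134 0.2569 0.0012] 0.57
side [0.5096 0.0458 0.1679] 0.24
contact_force: [-0.2, -0.2, -2.2]
gripper_width: 0.0299
side [0.5137 0.589  0.0162] 0.85
side [0.3668 0.3442 0.0897] 0.78
```

```bash
python3 -m crank '0.65 0 0 0 0; 0.652 0 0 0 0; 0.66 0 0 0 0; 1 0 0 0 0; 1 0 0 0 0; 1 0 0 0 0' 70
python3 - <<'E'
from bars import *
st();cap('side','side54'); L=tips('side')
overlay('side54',.3655,.3415,.0245,yaw=-.31,box=(240,370,210,320),out='s54p')
E
```

```text
t: 59.98
tcp_pos: [0.3645, 0.3383, 0.1568]
tool_rot: [[0.308, 0.0, -0.951], [0.951, 0.0, 0.308], [0.0, -1.0, 0.0]]
contact_force: [0.5, -0.8, -2.5]
gripper_width: 0.0283
t 59.9833 q [ 42.8676  -3.059   -9.0698  83.989    0.0002 -29.1654] tcp [0.3645 0.3383 0.1568] F [ 0.5185 -0.8342 -2.5132] w 0.02832043715429868
[[ 0.3085  0.     -0.9512]
 [ 0.9512  0.      0.3085]
 [ 0.     -1.      0.    ]]
side [0.5167 0.5896 0.0181] 0.77
side [0.1824 0.3368 0.0137] 0.74
side [0.3677 0.3429 0.0857] 0.67
```

View pics/s54p.png

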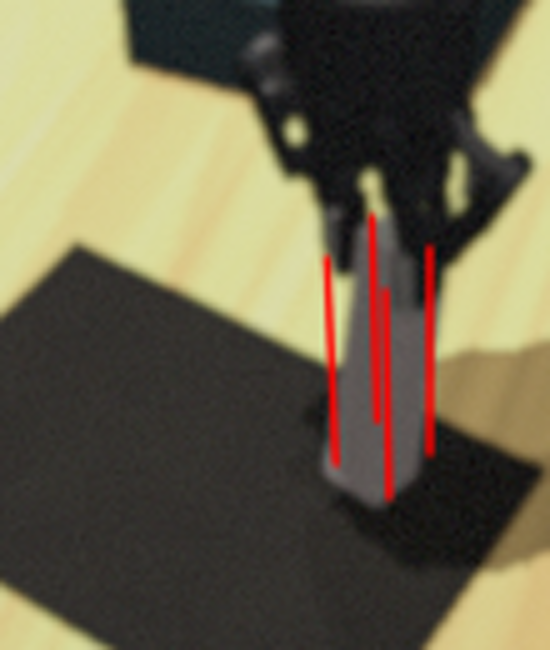

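The lean is only about 6°. I'll touch the foot to the mat with a weak grip and nudge it along +u to square it.

```bash
python3 -m crank '1 0 0.008 0 0; 1 0 0.014 0 0; 0.66 0 0.016 0 0; 0.656 0 0.018 0 0; 0.655 0 0.019 0 0; 0.655 0.003 0.019 0 0; 0.655 0.006 0.019 0 0; 0.655 0.009 0.019 0 0; 0.655 0.012 0.019 0 0; 0.655 0.012 0.019 0 0' 20
python3 - <<'E'
from bars import *
st();cap('side','side55'); L=tips('side')
overlay('side55',.3693,.353,.004,yaw=-.31,box=(240,370,210,320),out='s55p')
E
```

```text
t: 60.92
tcp_pos: [0.3686, 0.3504, 0.1388]
tool_rot: [[0.308, 0.001, -0.951], [0.951, 0.002, 0.308], [0.002, -1.0, -0.001]]
contact_force: [-0.7, 0.2, 8.2]
gripper_width: 0.0294
t 60.9167 q [ 43.5479  -1.5014  -9.5487  81.8267   0.0079 -28.4946] tcp [0.3686 0.3504 0.1388] F [-0.7026  0.1796  8.155 ] w 0.029426839693676782
[[ 0.3083  0.0015 -0.9513]
 [ 0.9513  0.0016  0.3083]
 [ 0.002  -1.     -0.0009]]
side [0.517  0.5877 0.0169] 0.87
side [0.1831 0.3369 0.0119] 0.82
side [0.3694 0.3502 0.0723] 0.72
```

View pics/s55p.png

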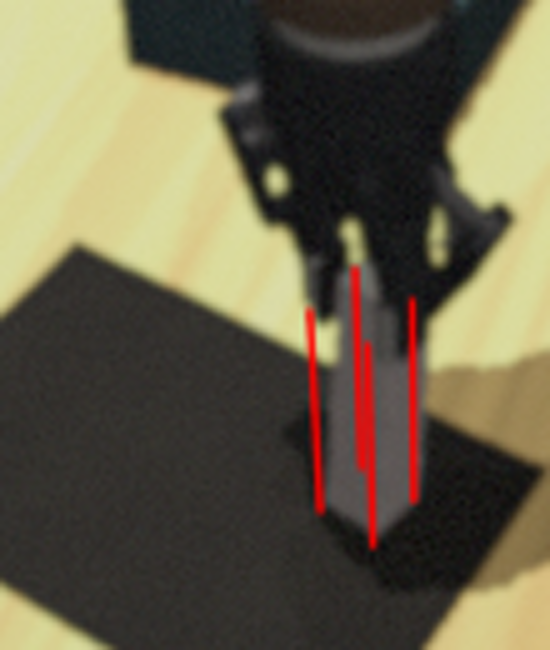

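Now parallel to the upright lines to within about 2°, so I'll clamp and carry it.

```bash
python3 -m crank '0.66 0 -0.001 0 0; 1 0 -0.001 0 0; 1 0 -0.001 0 0; 1 0 -0.001 0 0; 1 0 -0.03 0 0; 1 0 -0.07 0 0; 1 0 -0.11 0 0; 1 0 -0.15 0 0; 1 0 -0.19 0 0; 1 0 -0.205 0 0; 1 0 -0.205 0 0' 70
python3 - <<'E'
from bars import *
st();cap('side','side56'); L=tips('side');cap('top','top56');tips('top')
b=min(L,key=lambda q:abs(q[0][2]-.27))[0]; print(b)
overlay('side56',b[0],b[1],b[2]-.065,yaw=-.31,box=(120,330,190,330),out='s56p')
go(.474,.0255,.342,(.042,.999))
E
```

```text
t: 61.93
tcp_pos: [0.3687, 0.3502, 0.3462]
tool_rot: [[0.308, 0.004, -0.951], [0.951, 0.003, 0.309], [0.004, -1.0, -0.002]]
contact_force: [0.7, 0.2, -2.4]
gripper_width: 0.028
t 61.9333 q [ 43.5255   2.0813  17.2546 104.8972  -0.0031 -28.5055] tcp [0.3687 0.3502 0.3462] F [ 0.6649  0.1931 -2.438 ] w 0.028046158528329396
[[ 0.3085  0.0035 -0.9512]
 [ 0.9512  0.0033  0.3085]
 [ 0.0042 -1.     -0.0023]]
side [0.3701 0.3484 0.2764] 0.91
side [0.1825 0.3375 0.0117] 0.69
side [0.5113 0.0228 0.1827] 0.5
top [0.5223 0.5868 0.0149] 0.91
top [0.1805 0.3381 0.0141] 0.64
top [0.5129 0.0275 0.1885] 0.57
top [0.5573 0.0191 0.1834] 0.48
top [0.3717 0.345  0.2698] 0.48
[0.3701 0.3484 0.2764]
 roll opt 1.2992
 roll opt -1.8424
dxyz [np.float64(-0.2755), np.float64(-0.0011), np.float64(-0.2008)]
```

View pics/s56p.png

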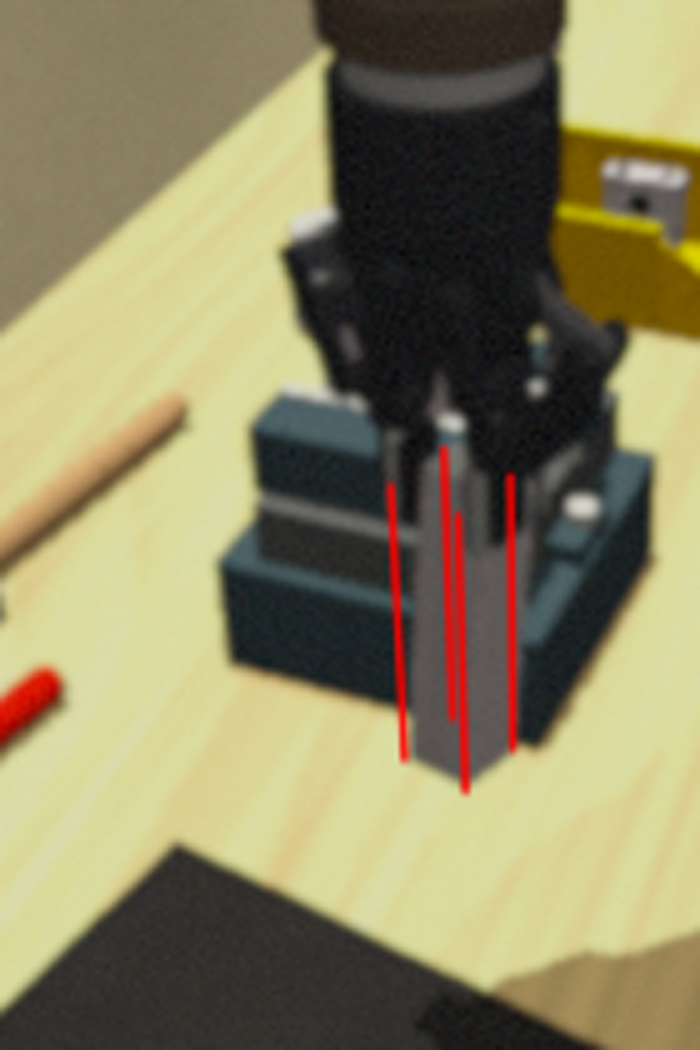

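```bash
python3 -m crank '1 -0.02 0 -0.014 0.12; 1 -0.04 0 -0.028 0.24; 1 -0.065 0 -0.045 0.36; 1 -0.09 0 -0.063 0.48; 1 -0.115 0 -0.08 0.6; 1 -0.14 0 -0.098 0.72; 1 -0.165 0 -0.115 0.84; 1 -0.19 0 -0.132 0.96; 1 -0.21 0 -0.146 1.08; 1 -0.23 0 -0.16 1.2; 1 -0.25 0 -0.174 1.3; 1 -0.27 0 -0.188 1.3'
python3 - <<'E'
from bars import *
st(); go(.467,.027,.342,(.042,.999))
E
```

```text
t: 63.13
tcp_pos: [0.4634, 0.0336, 0.3408]
tool_rot: [[0.999, -0.003, 0.049], [-0.049, -0.0, 0.999], [-0.003, -1.0, -0.0]]
contact_force: [-0.3, 0.8, -2.0]
gripper_width: 0.0285
t 63.1333 q [  4.1423  -3.6903  10.928  104.7884  -0.0012   6.9715] tcp [0.4634 0.0336 0.3408] F [-0.2853  0.8046 -2.0167] w 0.028517680607804182
[[ 0.9988 -0.003   0.0494]
 [-0.0494 -0.0002  0.9988]
 [-0.0029 -1.     -0.0004]]
 roll opt -0.0074
 roll opt 3.1342
dxyz [np.float64(0.0039), np.float64(-0.0012), np.float64(-0.0064)]
```

```bash
python3 -m crank '1 0.002 0 -0.004 0; 1 0.004 0 -0.0065 0; 1 0.004 0 -0.0065 0; 1 0.004 0 -0.0065 0'
python3 - <<'E'
from bars import *
st();cap('side','side57'); L=tips('side');cap('top','top57');tips('top')
im=cv2.imread('pics/side57.png')
cv2.imwrite('pics/s57z.png',cv2.resize(im[120:260,200:340],None,fx=4,fy=4,interpolation=cv2.INTER_CUBIC))
im=cv2.imread('pics/top57.png')
cv2.imwrite('pics/t57z.png',cv2.resize(im[140:240,260:350],None,fx=6,fy=6,interpolation=cv2.INTER_CUBIC))
E
```

```text
t: 63.47
tcp_pos: [0.4672, 0.0288, 0.342]
tool_rot: [[0.999, -0.001, 0.042], [-0.042, 0.0, 0.999], [-0.001, -1.0, 0.0]]
contact_force: [-0.3, -0.7, -2.4]
gripper_width: 0.0285
t 63.4667 q [  3.5138  -3.2651  11.4744 104.8157   0.0162   5.9365] tcp [0.4672 0.0288 0.342 ] F [-0.3369 -0.7384 -2.4172] w 0.028524033972762108
[[ 0.9991 -0.0013  0.0423]
 [-0.0423  0.0002  0.9991]
 [-0.0014 -1.      0.0001]]
side [0.1859 0.3375 0.0132] 0.94
side [0.556  0.0209 0.1839] 0.75
side [0.5125 0.0238 0.1865] 0.72
side [0.5147 0.5899 0.0149] 0.56
top [0.3449 0.5929 0.013 ] 0.89
top [0.1834 0.3382 0.0139] 0.82
top [0.5195 0.586  0.0171] 0.6
```

View pics/s57z.png

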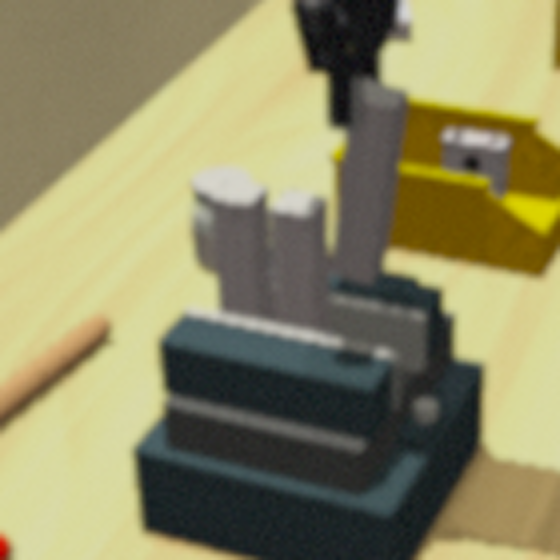

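View pics/t57z.png

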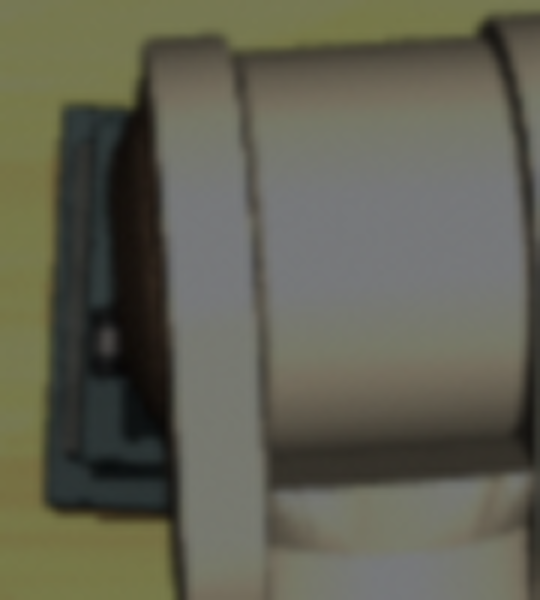

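The bar leans about 5° with its foot toward its neighbour (zoomed px 360,275), still within self-righting range. I'll shift −x a little and lower it.

```bash
python3 -m crank '1 -0.004 0.01 0 0; 1 -0.004 0.03 0 0; 1 -0.004 0.045 0 0; 1 -0.004 0.06 0 0; 1 -0.004 0.07 0 0; 1 -0.004 0.078 0 0; 1 -0.004 0.082 0 0; 1 -0.004 0.082 0 0; 1 -0.004 0.082 0 0' 50
python3 - <<'E'
from bars import *
st();cap('side','side58'); L=tips('side')
im=cv2.imread('pics/side58.png')
cv2.imwrite('pics/s58z.png',cv2.resize(im[120:260,200:340],None,fx=4,fy=4,interpolation=cv2.INTER_CUBIC))
E
```

```text
t: 64.42
tcp_pos: [0.4635, 0.0285, 0.2613]
tool_rot: [[0.999, 0.001, 0.043], [-0.043, 0.0, 0.999], [0.001, -1.0, 0.0]]
contact_force: [-0.4, -0.6, -2.0]
gripper_width: 0.0281
t 64.4167 q [ 3.5168 -6.6034 -0.8111 95.7604  0.0006  5.9622] tcp [0.4635 0.0285 0.2613] F [-0.3546 -0.5518 -2.0315] w 0.028082508384625317
[[ 0.9991  0.0006  0.0427]
 [-0.0427  0.      0.9991]
 [ 0.0006 -1.      0.0001]]
side [0.5096 0.0233 0.1826] 0.98
side [0.1826 0.3405 0.0138] 0.79
side [0.5144 0.5896 0.0166] 0.77
side [0.4608 0.0366 0.1918] 0.7
side [0.5545 0.0226 0.1831] 0.6
```

View pics/s58z.png

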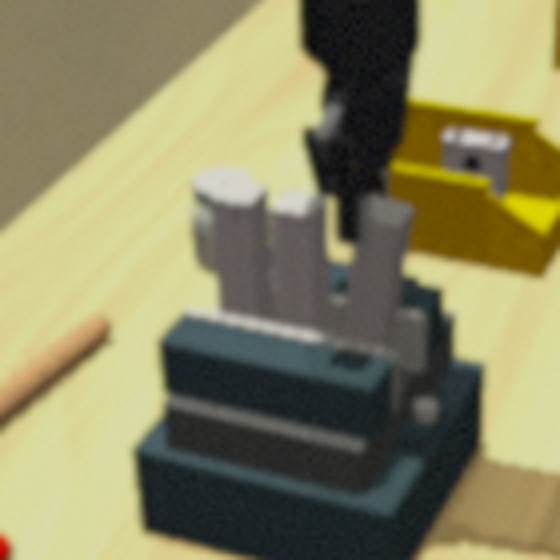

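```bash
python3 -m crank '1 0 0.002 0 0; 1 0 0.004 0 0; 1 0 0.005 0 0; 1 0 0.005 0 0; 1 0 0.005 0 0'
python3 - <<'E'
from bars import *
cap('side','side59'); L=tips('side')
E
```

```text
t: 64.93
tcp_pos: [0.4634, 0.0284, 0.2557]
tool_rot: [[0.999, -0.0, 0.043], [-0.043, 0.0, 0.999], [-0.0, -1.0, 0.0]]
contact_force: [0.4, -0.5, -2.8]
gripper_width: 0.0282
side [0.555  0.0203 0.1833] 0.88
side [0.184  0.3391 0.0137] 0.83
side [0.5112 0.0262 0.1823] 0.73
side [0.5122 0.5847 0.0168] 0.7
side [0.4592 0.0359 0.1867] 0.65
side [ 0.7836 -0.006  -0.0041] 0.38
side [ 0.5117 -0.4336 -0.0004] 0.16
```

```bash
python3 -m crank '1 0 0.001 0 0; 1 0 0.002 0 0; 1 0 0.003 0 0; 1 0 0.003 0 0; 1 0 0.003 0 0'
python3 -m crank '1 0 0.001 0 0; 1 0 0.002 0 0; 1 0 0.002 0 0'
```

```text
t: 65.45
tcp_pos: [0.4641, 0.0284, 0.255]
tool_rot: [[0.999, 0.004, 0.043], [-0.043, 0.0, 0.999], [0.004, -1.0, 0.0]]
contact_force: [-0.3, -0.0, 12.2]
gripper_width: 0.0283
t: 65.7
tcp_pos: [0.4647, 0.0284, 0.2548]
tool_rot: [[0.999, 0.008, 0.043], [-0.043, 0.0, 0.999], [0.008, -1.0, 0.001]]
contact_force: [-1.0, 0.2, 23.4]
gripper_width: 0.0284
```

```bash
python3 -m crank '1 0 -0.002 0 0; 0.66 0.001 -0.002 0 0; 0.656 0.003 -0.002 0 0; 0.655 0.005 -0.002 0 0; 0.655 0.007 -0.002 0 0; 0.655 0.007 -0.003 0 0; 0.655 0.007 -0.004 0 0' 20
python3 - <<'E'
from bars import *
st();cap('side','side60'); L=tips('side')
overlay('side60',.468,.026,.120,yaw=-.042,box=(140,240,250,330),out='s60p')
E
```

```text
t: 66.28
tcp_pos: [0.4704, 0.0281, 0.2546]
tool_rot: [[0.999, -0.0, 0.043], [-0.043, -0.0, 0.999], [-0.0, -1.0, -0.0]]
contact_force: [-0.3, -0.2, -2.3]
gripper_width: 0.0298
t 66.2833 q [ 3.4182 -5.7785 -0.808  94.9974 -0.0012  5.8705] tcp [0.4704 0.0281 0.2546] F [-0.2644 -0.1939 -2.3492] w 0.029774734678471134
[[ 0.9991 -0.0005  0.0428]
 [-0.0428 -0.      0.9991]
 [-0.0005 -1.     -0.0001]]
side [0.5172 0.5881 0.0144] 0.7
side [0.5525 0.0204 0.1873] 0.67
side [0.4636 0.0364 0.1902] 0.6
side [0.5121 0.0255 0.1853] 0.59
side [0.1827 0.3389 0.0107] 0.57
```

View pics/s60p.png

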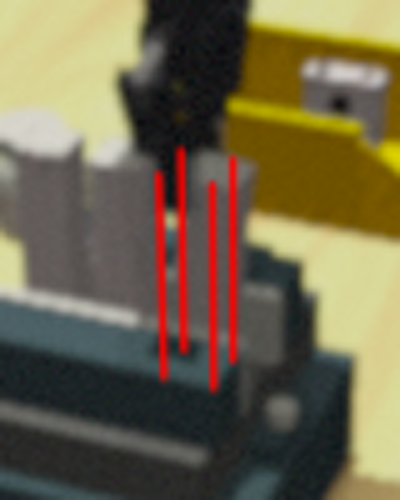

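```bash
python3 -m crank '0.655 0 0.003 0 0; 0.655 0 0.004 0 0; 0.652 0 0.004 0 0; 0.65 0 0.004 0 0; 0.648 0 0.004 0 0; 0.645 0 0.004 0 0; 0.64 0 0.004 0 0; 0.63 0 0.004 0 0; 0.62 0 0.004 0 0; 0.62 0 0.004 0 0'
python3 - <<'E'
from bars import *
st();cap('side','side61'); L=tips('side')
overlay('side61',.466,.026,.120,yaw=-.042,box=(140,240,250,330),out='s61p')
E
```

```text
t: 67.22
tcp_pos: [0.4704, 0.0281, 0.2506]
tool_rot: [[0.999, -0.0, 0.043], [-0.043, -0.0, 0.999], [-0.0, -1.0, -0.0]]
contact_force: [0.1, 0.1, 0.1]
gripper_width: 0.0326
t 67.2167 q [ 3.4185 -5.8635 -1.334  94.5545  0.0003  5.8707] tcp [0.4704 0.0281 0.2506] F [0.0865 0.1406 0.1331] w 0.0326419176423001
[[ 0.9991 -0.0004  0.0428]
 [-0.0428 -0.      0.9991]
 [-0.0004 -1.     -0.    ]]
side [0.5165 0.5893 0.0148] 0.97
side [0.4681 0.0343 0.1866] 0.91
side [0.5557 0.0211 0.1832] 0.88
side [0.5117 0.0265 0.1843] 0.66
side [0.1836 0.3372 0.0131] 0.65
```

View pics/s61p.png

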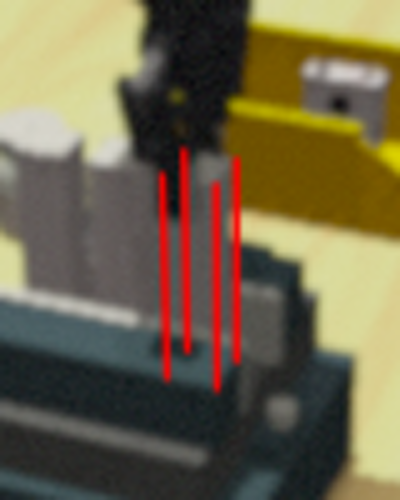

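The third bar is upright and free. I'll retract and check all three.

```bash
python3 -m crank '0.6 0 0 0 0; 0.55 0 0 0 0; 0.5 0 0 0 0; 0.45 0 0 0 0; 0.4 0 -0.01 0 0; 0.4 0 -0.03 0 0; 0.4 0 -0.06 0 0; 0.4 0 -0.1 0 0; 0.4 0 -0.12 0 0; 0.4 0 -0.12 -0.05 0; 0.4 0 -0.12 -0.09 0; 0.4 0 -0.12 -0.12 0'
python3 -m crank '0.2 0 0 -0.03 0.1; 0 0 0 -0.07 0.2; 0 0 0 -0.1 0.3; 0 0 0 -0.1 0.4'
python3 - <<'E'
from bars import *
st()
for n in('side','top'): cap(n,n+'62'); tips(n); tips(n,'crank_grip')
im=cv2.imread('pics/side62.png')
cv2.imwrite('pics/s62z.png',cv2.resize(im[120:260,200:340],None,fx=4,fy=4,interpolation=cv2.INTER_CUBIC))
im=cv2.imread('pics/top62.png')
cv2.imwrite('pics/t62z.png',cv2.resize(im[140:240,260:380],None,fx=6,fy=6,interpolation=cv2.INTER_CUBIC))
E
```

```text
t: 68.32
tcp_pos: [0.4652, -0.093, 0.3721]
tool_rot: [[0.999, 0.002, 0.041], [-0.041, -0.001, 0.999], [0.002, -1.0, -0.001]]
contact_force: [0.5, -0.0, 0.2]
gripper_width: 0.0515
t: 68.65
tcp_pos: [0.4605, -0.196, 0.3707]
tool_rot: [[0.9, -0.001, 0.437], [-0.437, -0.001, 0.9], [-0.0, -1.0, -0.001]]
contact_force: [-0.1, -0.1, -0.2]
gripper_width: 0.0853
t 68.65 q [-23.0179   2.5363  20.6175 108.0889  -0.0677   2.8639] tcp [ 0.4605 -0.196   0.3707] F [-0.1303 -0.1029 -0.2341] w 0.0853398935268227
[[ 0.8997 -0.0006  0.4365]
 [-0.4365 -0.001   0.8997]
 [-0.0001 -1.     -0.0012]]
side [0.5105 0.0278 0.183 ] 0.84
side [0.4692 0.0342 0.184 ] 0.63
side [0.1856 0.339  0.0123] 0.6
side [ 0.51   -0.4372 -0.0002] 0.35
top [0.1805 0.3347 0.0137] 0.84
top [0.5547 0.0224 0.1819] 0.68
top [0.5216 0.5897 0.0135] 0.66
top [0.3412 0.5922 0.0179] 0.64
top [0.5131 0.0262 0.1857] 0.51
top [0.4662 0.0322 0.1848] 0.43
top [ 0.5065 -0.15    0.0522] 0.54
```

View pics/s62z.png

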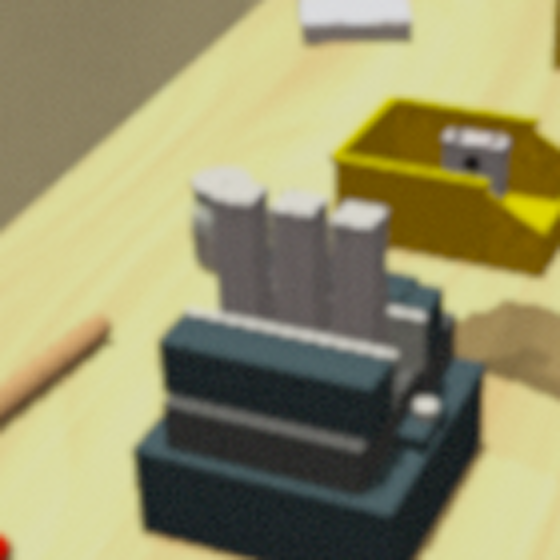

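View pics/t62z.png

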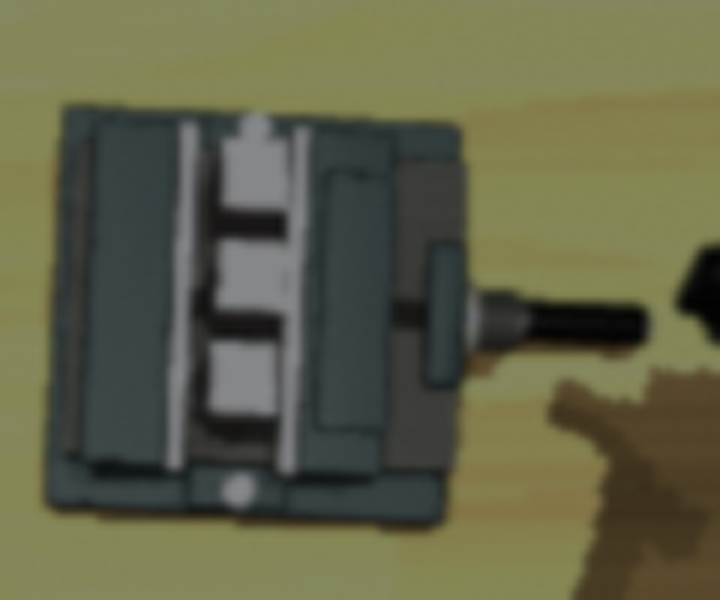

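All three bars stand square between the jaws (top zoom, px 255,170 / 253,275 / 245,380). Now back to the crank.

Run:
```python
from bars import *
go(.5005,-.2,.25,(.9992,-.04))
```

```text
roll opt 1.1719
 roll opt -1.9697
dxyz [np.float64(0.0394), np.float64(0.1212), np.float64(0.0085)]
```

```bash
python3 -m crank '0 0.02 0.03 0.004 0.12; 0 0.038 0.06 0.0085 0.24; 0 0.038 0.09 0.0085 0.36; 0 0.038 0.12 0.0085 0.48; 0 0.038 0.12 0.0085 0.6; 0 0.038 0.12 0.0085 0.72; 0 0.038 0.12 0.0085 0.84; 0 0.038 0.12 0.0085 0.96; 0 0.038 0.12 0.0085 1.08; 0 0.038 0.12 0.0085 1.172; 0 0.038 0.12 0.0085 1.172; 0 0.038 0.12 0.0085 1.172'
python3 - <<'E'
from bars import *
st(); go(.5007,-.175,.0595,(.9992,-.04))
E
```

```text
t: 69.95
tcp_pos: [0.4992, -0.1995, 0.251]
tool_rot: [[-0.038, 0.0, 0.999], [-0.999, -0.0, -0.038], [0.0, -1.0, 0.0]]
contact_force: [-0.5, 0.0, -0.2]
gripper_width: 0.0856
t 69.95 q [-21.7847   3.135    7.5414  94.3908   0.0023  70.4176] tcp [ 0.4992 -0.1995  0.251 ] F [-0.5456  0.0116 -0.1929] w 0.08561045729222984
[[-0.0384  0.0003  0.9993]
 [-0.9993 -0.0001 -0.0384]
 [ 0.0001 -1.      0.0003]]
 roll opt 0.0016
 roll opt -3.14
dxyz [np.float64(-0.0245), np.float64(0.1915), np.float64(0.0005)]
```

```bash
python3 -m crank '0 0 0.04 0.001 0; 0 0 0.08 0.001 0; 0 0 0.12 0.001 0; 0 -0.01 0.15 0.001 0; 0 -0.02 0.18 0.001 0; 0 -0.027 0.191 0.001 0; 0 -0.027 0.191 0.001 0; 0.5 -0.027 0.191 0.001 0; 1 -0.027 0.191 0.001 0; 1 -0.027 0.191 0.001 0; 1 -0.027 0.191 0.001 0; 1 -0.027 0.191 0.001 0' 80
python3 -m crank '1 0 0 0 0; 1 0 0 0 0; 1 0 0 0 0'
```

```text
t: 70.95
tcp_pos: [0.5017, -0.1738, 0.0609]
tool_rot: [[-0.044, 0.002, 0.999], [-0.999, -0.001, -0.044], [0.0, -1.0, 0.002]]
contact_force: [0.3, -0.5, 0.3]
gripper_width: 0.0252
t: 71.2
tcp_pos: [0.5017, -0.1738, 0.061]
tool_rot: [[-0.044, 0.002, 0.999], [-0.999, -0.001, -0.044], [0.001, -1.0, 0.002]]
contact_force: [-0.8, -0.5, 5.1]
gripper_width: 0.0196
```

```bash
python3 -m crank '1 0 -0.002 -0.014 0; 1 0 -0.0075 -0.0275 0; 1 0 -0.016 -0.039 0; 1 0 -0.0275 -0.0475 0; 1 0 -0.041 -0.053 0; 1 0 -0.055 -0.055 0; 1 0 -0.069 -0.053 0; 1 0 -0.0825 -0.0475 0; 1 0 -0.094 -0.039 0; 1 0 -0.1025 -0.0275 0; 1 0 -0.108 -0.014 0; 1 0 -0.11 0 0'
python3 -m crank '1 0 0.002 0.014 0; 1 0 0.0075 0.0275 0; 1 0 0.016 0.039 0; 1 0 0.0275 0.0475 0; 1 0 0.041 0.053 0; 1 0 0.055 0.055 0; 1 0 0.069 0.053 0; 1 0 0.0825 0.0475 0; 1 0 0.094 0.039 0; 1 0 0.1025 0.0275 0; 1 0 0.108 0.014 0; 1 0 0.11 0 0'
python3 - <<'E'
from bars import *
st(); cap('side','side63'); tips('side')
im=cv2.imread('pics/side63.png')
cv2.imwrite('pics/s63z.png',cv2.resize(im[120:260,200:340],None,fx=4,fy=4,interpolation=cv2.INTER_CUBIC))
E
```

```text
t: 72.2
tcp_pos: [0.5011, -0.1737, 0.1711]
tool_rot: [[-0.045, -0.0, 0.999], [-0.999, -0.001, -0.045], [0.001, -1.0, -0.0]]
contact_force: [-3.7, -2.9, -13.6]
gripper_width: 0.0193
t: 73.2
tcp_pos: [0.5015, -0.1738, 0.061]
tool_rot: [[-0.044, 0.003, 0.999], [-0.999, -0.001, -0.044], [0.001, -1.0, 0.003]]
contact_force: [2.4, -0.3, 4.3]
gripper_width: 0.0193
t 73.2 q [-19.1175   3.0431 -13.6194  73.1786   0.0112  73.423 ] tcp [ 0.5015 -0.1738  0.061 ] F [ 2.4027 -0.3374  4.2927] w 0.019345340720674863
[[-0.0443  0.0027  0.999 ]
 [-0.999  -0.0007 -0.0443]
 [ 0.0006 -1.      0.0027]]
side [0.1801 0.3379 0.0114] 0.93
side [0.4657 0.036  0.1827] 0.86
side [0.5126 0.0262 0.1844] 0.76
side [0.5578 0.0242 0.1853] 0.59
```

View pics/s63z.png

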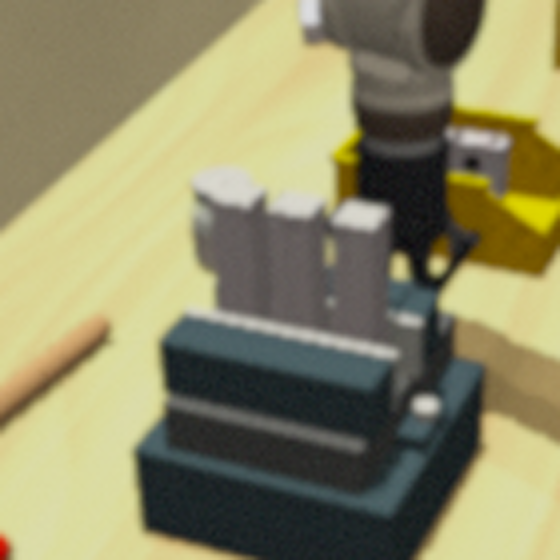

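```bash
python3 -m crank '1 0 -0.002 -0.014 0; 1 0 -0.0075 -0.0275 0; 1 0 -0.016 -0.039 0; 1 0 -0.0275 -0.0475 0; 1 0 -0.041 -0.053 0; 1 0 -0.055 -0.055 0; 1 0 -0.069 -0.053 0; 1 0 -0.0825 -0.0475 0; 1 0 -0.094 -0.039 0; 1 0 -0.1025 -0.0275 0; 1 0 -0.108 -0.014 0; 1 0 -0.11 0 0'
python3 - <<'E'
from bars import *
st(); cap('side','side64'); tips('side')
im=cv2.imread('pics/side64.png')
cv2.imwrite('pics/s64z.png',cv2.resize(im[120:260,200:340],None,fx=4,fy=4,interpolation=cv2.INTER_CUBIC))
E
```

```text
t: 74.3
tcp_pos: [0.5015, -0.1737, 0.1711]
tool_rot: [[-0.044, -0.0, 0.999], [-0.999, -0.001, -0.044], [0.001, -1.0, -0.0]]
contact_force: [-4.9, -4.0, -14.9]
gripper_width: 0.0193
t 74.3 q [-19.0807   1.4636  -3.0204  85.5143  -0.049   73.4666] tcp [ 0.5015 -0.1737  0.1711] F [ -4.8514  -4.01   -14.9365] w 0.019308855540929197
[[-0.0444 -0.0003  0.999 ]
 [-0.999  -0.0008 -0.0444]
 [ 0.0008 -1.     -0.0002]]
side [0.4697 0.0374 0.1852] 0.92
side [0.1807 0.3377 0.0098] 0.89
side [0.5549 0.0258 0.1866] 0.74
side [0.5124 0.586  0.0148] 0.69
side [0.5112 0.0339 0.1852] 0.64
side [ 0.5106  0.0118 -0.0002] 0.46
```

View pics/s64z.png

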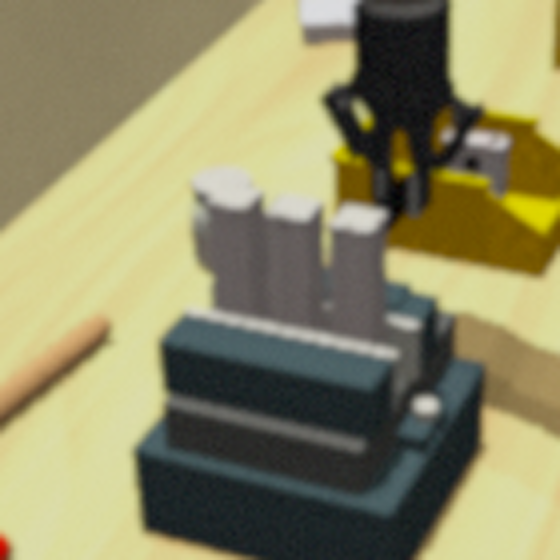

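```bash
python3 -m crank '1 0 0.0005 0.0072 0; 1 0 0.002 0.014 0; 1 0 0.0045 0.021 0; 1 0 0.0075 0.0275 0; 1 0 0.0115 0.0335 0; 1 0 0.016 0.039 0; 1 0 0.0215 0.0435 0; 1 0 0.0275 0.0475 0; 1 0 0.034 0.051 0; 1 0 0.041 0.053 0; 1 0 0.048 0.0545 0; 1 0 0.055 0.055 0'
python3 - <<'E'
from bars import *
st()
E
```

```text
t: 75.4
tcp_pos: [0.5521, -0.1765, 0.1133]
tool_rot: [[-0.045, -0.009, 0.999], [-0.999, -0.001, -0.045], [0.001, -1.0, -0.009]]
contact_force: [-22.6, -6.0, 4.4]
gripper_width: 0.0191
t 75.4 q [-17.6352   9.0538  -1.248   80.1692  -0.21    74.9562] tcp [ 0.5521 -0.1765  0.1133] F [-22.5772  -6.0215   4.3815] w 0.019089324410468164
[[-0.0452 -0.0089  0.9989]
 [-0.999  -0.001  -0.0452]
 [ 0.0014 -1.     -0.0089]]
```

```bash
python3 -m crank '1 0 0.0036 -0.003 0; 1 0 0.0072 -0.0035 0; 1 0 0.0108 -0.004 0; 1 0 0.0142 -0.005 0; 1 0 0.0142 -0.005 0'
python3 - <<'E'
from bars import *
st(); cap('side','side65'); tips('side')
E
```

```text
t: 75.82
tcp_pos: [0.5499, -0.1764, 0.1016]
tool_rot: [[-0.045, -0.001, 0.999], [-0.999, -0.002, -0.045], [0.002, -1.0, -0.001]]
contact_force: [-7.4, -5.0, 6.4]
gripper_width: 0.0196
t 75.8167 q [-17.7372   8.5294  -3.1368  78.3569  -0.1123  74.8351] tcp [ 0.5499 -0.1764  0.1016] F [-7.3577 -5.0358  6.3872] w 0.019637334900451362
[[-0.0449 -0.001   0.999 ]
 [-0.999  -0.0017 -0.0449]
 [ 0.0018 -1.     -0.0009]]
side [0.5158 0.5894 0.0156] 0.93
side [0.1834 0.3359 0.0119] 0.66
side [0.512  0.0349 0.1826] 0.58
side [0.4711 0.044  0.1839] 0.57
side [0.7178 0.2554 0.0033] 0.33
```

```bash
python3 -m crank '1 0 0.0036 -0.001 0; 1 0 0.0072 -0.002 0; 1 0 0.0105 -0.0035 0; 1 0 0.0135 -0.0055 0; 1 0 0.0135 -0.0055 0; 1 0 0.0135 -0.0055 0'
python3 -m crank '1 0 0.003 -0.0015 0; 1 0 0.006 -0.003 0; 1 0 0.009 -0.005 0; 1 0 0.012 -0.0075 0; 1 0 0.012 -0.0075 0; 1 0 0.012 -0.0075 0'
```

```text
t: 76.42
tcp_pos: [0.5455, -0.1762, 0.0901]
tool_rot: [[-0.045, 0.002, 0.999], [-0.999, -0.002, -0.045], [0.002, -1.0, 0.002]]
contact_force: [-8.1, -3.2, 16.0]
gripper_width: 0.0197
t: 76.92
tcp_pos: [0.5394, -0.1759, 0.0804]
tool_rot: [[-0.044, 0.006, 0.999], [-0.999, -0.003, -0.044], [0.002, -1.0, 0.007]]
contact_force: [-8.6, -0.8, 29.5]
gripper_width: 0.0196
```

```bash
python3 -m crank '1 0 0.001 -0.003 0; 1 0 0.003 -0.006 0; 1 0 0.004 -0.008 0; 1 0 0.004 -0.008 0; 1 0 0.004 -0.008 0; 1 0 0.004 -0.008 0'
python3 - <<'E'
from bars import *
st(); cap('side','side66'); tips('side')
im=cv2.imread('pics/side66.png')
cv2.imwrite('pics/s66z.png',cv2.resize(im[120:260,200:340],None,fx=4,fy=4,interpolation=cv2.INTER_CUBIC))
E
```

```text
t: 77.42
tcp_pos: [0.5355, -0.1757, 0.077]
tool_rot: [[-0.044, 0.015, 0.999], [-0.999, -0.003, -0.044], [0.002, -1.0, 0.015]]
contact_force: [12.3, -0.7, 20.0]
gripper_width: 0.0194
t 77.4167 q [-18.2116   6.3389  -8.3086  74.4867   0.1029  74.293 ] tcp [ 0.5355 -0.1757  0.077 ] F [12.3374 -0.6504 20.0243] w 0.01938286843211342
[[-0.0437  0.0149  0.9989]
 [-0.999  -0.003  -0.0437]
 [ 0.0024 -0.9999  0.015 ]]
side [0.5108 0.0344 0.1829] 0.92
side [0.1811 0.3389 0.0089] 0.85
side [0.5554 0.0275 0.1825] 0.79
side [0.5153 0.5894 0.0175] 0.57
side [0.4681 0.0387 0.1848] 0.56
```

View pics/s66z.png

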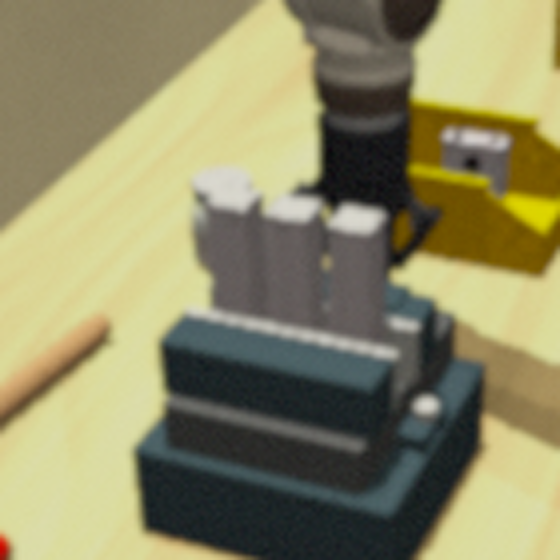

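Tangential force is about 22 N and the bars are still upright, so the vise is tight. I'll release the handle and back away.

```bash
python3 -m crank '0.7 0 0 0 0; 0.4 0 0 0 0; 0 0 -0.003 0.003 0; 0 0 -0.005 0.005 0; 0 0 -0.005 0.005 0; 0 0 -0.005 0.005 0; 0 0.01 -0.03 0.005 0; 0 0.03 -0.06 0.005 0; 0 0.04 -0.1 0.005 0; 0 0.05 -0.14 0.005 0; 0 0.06 -0.18 0.005 0; 0 0.07 -0.22 0.005 0'
python3 -m crank '0 0 0 -0.03 0; 0 0.03 0 -0.05 0; 0 0.06 -0.02 -0.08 0; 0 0.08 -0.04 -0.11 0; 0 0.08 -0.04 -0.14 0; 0 0.08 -0.04 -0.14 0'
python3 - <<'E'
from bars import *
st()
for n in('side','top'): cap(n,n+'70'); tips(n); tips(n,'plate'); tips(n,'bin'); tips(n,'crank_grip')
im=cv2.imread('pics/top70.png')
cv2.imwrite('pics/t70z.png',cv2.resize(im[100:240,250:500],None,fx=3.2,fy=3.2,interpolation=cv2.INTER_CUBIC))
im=cv2.imread('pics/side70.png')
cv2.imwrite('pics/s70z.png',cv2.resize(im[120:260,200:360],None,fx=4,fy=4,interpolation=cv2.INTER_CUBIC))
E
```

```text
t: 78.52
tcp_pos: [0.5312, -0.2449, 0.2927]
tool_rot: [[-0.044, -0.001, 0.999], [-0.999, 0.001, -0.044], [-0.001, -1.0, -0.001]]
contact_force: [0.5, -0.5, -0.6]
gripper_width: 0.0856
t: 79.02
tcp_pos: [0.3844, -0.3192, 0.3333]
tool_rot: [[-0.047, 0.001, 0.999], [-0.999, -0.001, -0.047], [0.001, -1.0, 0.001]]
contact_force: [-0.8, 0.1, -1.2]
gripper_width: 0.0854
t 79.0167 q [-39.6867   0.4827  14.1296 103.5713  -0.0386  53.0267] tcp [ 0.3844 -0.3192  0.3333] F [-0.7695  0.0837 -1.1612] w 0.085374097708131
[[-0.0473  0.0006  0.9989]
 [-0.9989 -0.0014 -0.0473]
 [ 0.0013 -1.      0.0006]]
side [0.5129 0.5892 0.0201] 0.96
side [0.4689 0.0404 0.1856] 0.85
side [0.1824 0.3363 0.013 ] 0.78
side [0.5566 0.0271 0.1838] 0.6
side [ 0.5124 -0.4343 -0.    ] 0.47
side [ 0.5196 -0.4343 -0.0003] 0.94
side [ 0.7156  0.257  -0.002 ] 0.35
side [ 0.4538  0.3628 -0.0011] 0.18
side [ 0.4541  0.3631 -0.0008] 0.43
side [ 0.5206 -0.4344  0.0029] 0.21
top [0.5184 0.5866 0.015 ] 0.73
top [0.1831 0.3378 0.0143] 0.67
top [0.5568 0.0293 0.1801] 0.51
top [0.5142 0.0336 0.1835] 0.44
top [0.4671 0.0371 0.1826] 0.44
top [ 0.5148 -0.4368  0.0052] 0.87
top [0.5116 0.0336 0.1871] 0.2
top [ 0.5502 -0.1526  0.0995] 0.48
top [ 0.5531 -0.1498  0.0995] 0.74
top [ 0.4536  0.3627 -0.0005] 0.67
top [0.5113 0.0155 0.003 ] 0.41
top [0.5122 0.0474 0.1621] 0.19
```

View pics/s70z.png

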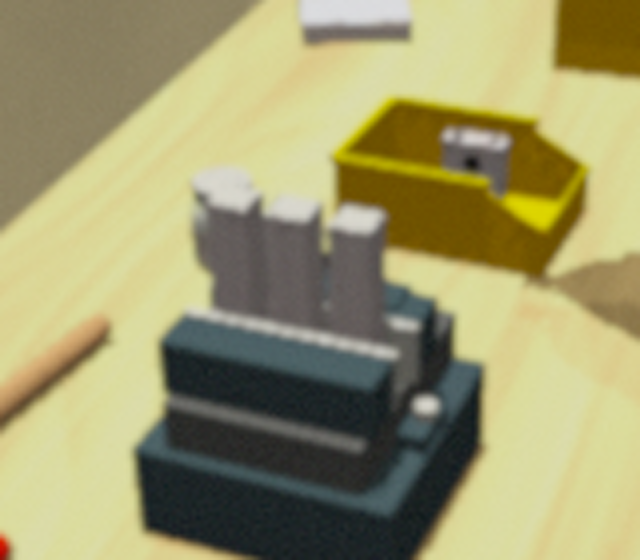

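View pics/t70z.png

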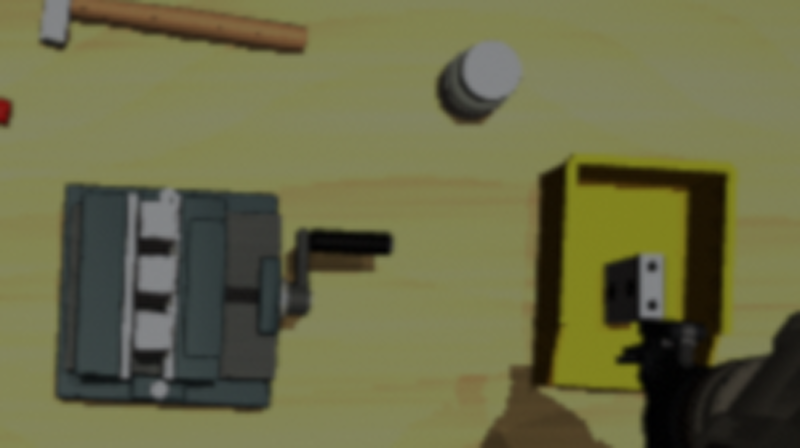

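The bars, plate and bin look right. But the handle moved back after I let go, from about 48° past horizontal to about 5° (zoomed px 345,243), so the clamping force may have relaxed. I'll regrip, tighten again and back off slowly while watching the force, so it doesn't spring loose.

Run:
```python
from bars import *
go(.552,-.2,.25,(.9992,-.044))
```

```text
roll opt 0.001
 roll opt -3.1406
dxyz [np.float64(-0.1251), np.float64(0.0806), np.float64(0.1576)]
```

```bash
python3 -m crank '0 -0.02 0 0.03 0; 0 -0.04 0 0.06 0; 0 -0.07 0.02 0.09 0; 0 -0.1 0.05 0.12 0; 0 -0.125 0.08 0.15 0; 0 -0.125 0.08 0.158 0; 0 -0.125 0.08 0.158 0; 0 -0.125 0.08 0.158 0'
python3 - <<'E'
from bars import *
st(); go(.552,-.175,.110,(.9992,-.044)); cap('top','top71'); tips('top','crank_grip')
im=cv2.imread('pics/top71.png')
cv2.imwrite('pics/t71z.png',cv2.resize(im[120:240,260:400],None,fx=5,fy=5,interpolation=cv2.INTER_CUBIC))
E
```

```text
t: 80.18
tcp_pos: [0.5526, -0.1993, 0.2493]
tool_rot: [[-0.041, -0.003, 0.999], [-0.999, 0.001, -0.041], [-0.001, -1.0, -0.003]]
contact_force: [-0.7, -0.3, 0.6]
gripper_width: 0.0857
t 80.1833 q [-19.8326  10.2718  15.1634  95.0745  -0.0053  72.5406] tcp [ 0.5526 -0.1993  0.2493] F [-0.6642 -0.3307  0.6471] w 0.0857077236101546
[[-0.0414 -0.003   0.9991]
 [-0.9991  0.001  -0.0414]
 [-0.0009 -1.     -0.0031]]
 roll opt 0.0026
 roll opt -3.139
dxyz [np.float64(-0.0242), np.float64(0.1393), np.float64(-0.0012)]
top [ 0.5521 -0.153   0.1015] 0.72
```

View pics/t71z.png

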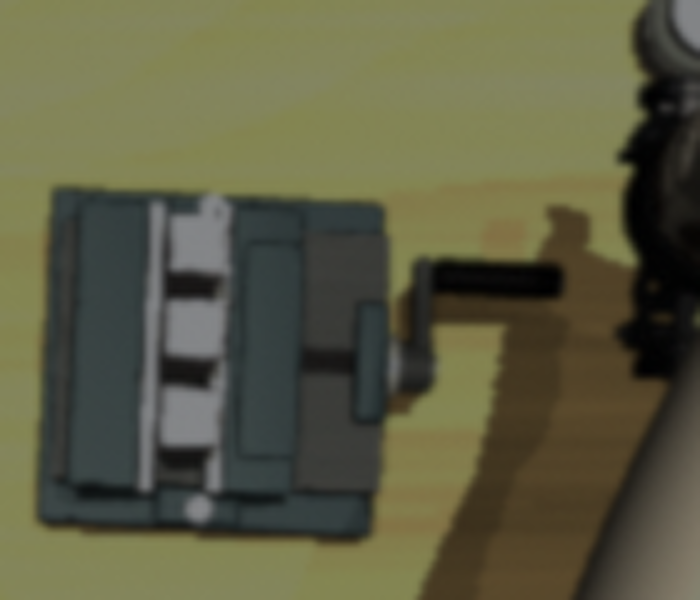

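```bash
python3 -m crank '0 0 0.03 0 0; 0 0 0.06 0 0; 0 -0.01 0.09 0 0; 0 -0.02 0.12 -0.001 0; 0 -0.024 0.139 -0.001 0; 0 -0.024 0.139 -0.001 0; 0.5 -0.024 0.139 -0.001 0; 1 -0.024 0.139 -0.001 0; 1 -0.024 0.139 -0.001 0; 1 -0.024 0.139 -0.001 0; 1 -0.024 0.139 -0.001 0; 1 -0.024 0.139 -0.001 0' 80
python3 -m crank '1 0 0 0 0; 1 0 0 0 0; 1 0 0 0 0'
```

```text
t: 81.28
tcp_pos: [0.5514, -0.1771, 0.1127]
tool_rot: [[-0.045, -0.001, 0.999], [-0.999, -0.001, -0.045], [0.001, -1.0, -0.001]]
contact_force: [-5.1, -1.3, 5.0]
gripper_width: 0.019
t: 81.53
tcp_pos: [0.5515, -0.1771, 0.1127]
tool_rot: [[-0.045, -0.001, 0.999], [-0.999, -0.001, -0.045], [0.001, -1.0, -0.001]]
contact_force: [-5.1, -2.1, 4.0]
gripper_width: 0.0193
```

```bash
python3 -m crank '1 0 0.0035 -0.0005 0; 1 0 0.007 -0.001 0; 1 0 0.007 -0.001 0; 1 0 0.007 -0.001 0' | grep -E 'tcp|force'
python3 -m crank '1 0 0.0035 -0.0005 0; 1 0 0.007 -0.001 0; 1 0 0.007 -0.001 0; 1 0 0.007 -0.001 0' | grep -E 'tcp|force'
python3 -m crank '1 0 0.0035 -0.0007 0; 1 0 0.007 -0.0015 0; 1 0 0.007 -0.0015 0; 1 0 0.007 -0.0015 0' | grep -E 'tcp|force'
python3 -m crank '1 0 0.0035 -0.001 0; 1 0 0.007 -0.0025 0; 1 0 0.007 -0.0025 0; 1 0 0.007 -0.0025 0' | grep -E 'tcp|force'
```

```text
tcp_pos: [0.5503, -0.177, 0.1057]
contact_force: [-5.8, -1.5, 4.7]
tcp_pos: [0.5486, -0.1769, 0.0994]
contact_force: [-12.9, -0.7, 11.2]
tcp_pos: [0.5464, -0.1768, 0.0934]
contact_force: [-20.1, 1.5, 20.8]
tcp_pos: [0.5436, -0.1766, 0.0879]
contact_force: [-26.3, 3.1, 34.3]
```

```bash
python3 -m crank '1 0 -0.0015 -0.002 0; 1 0 -0.003 -0.004 0; 1 0 -0.003 -0.004 0; 1 0 -0.003 -0.004 0' | grep -E 'tcp|force'
python3 -m crank '1 0 -0.0015 0.001 0; 1 0 -0.003 0.002 0; 1 0 -0.003 0.002 0; 1 0 -0.003 0.002 0' | grep -E 'tcp|force'
python3 -m crank '1 0 -0.001 0.0005 0; 1 0 -0.002 0.001 0; 1 0 -0.002 0.001 0; 1 0 -0.002 0.001 0' | grep -E 'tcp|force'
```

```text
tcp_pos: [0.5442, -0.1767, 0.0907]
contact_force: [1.2, 1.1, 16.2]
tcp_pos: [0.5456, -0.1768, 0.0932]
contact_force: [-0.5, 0.5, 15.5]
tcp_pos: [0.5463, -0.1768, 0.0948]
contact_force: [-1.9, -0.0, 11.8]
```

```bash
python3 -m crank '1 0 -0.0015 0.0005 0; 1 0 -0.003 0.001 0; 1 0 -0.003 0.001 0; 1 0 -0.003 0.001 0' | grep -E 'tcp|force'
python3 -m crank '1 0 -0.001 0.0003 0; 1 0 -0.002 0.0006 0; 1 0 -0.002 0.0006 0; 1 0 -0.002 0.0006 0' | grep -E 'tcp|force'
```

```text
tcp_pos: [0.5475, -0.1769, 0.0976]
contact_force: [0.1, -0.6, 10.2]
tcp_pos: [0.5481, -0.1769, 0.0992]
contact_force: [0.9, -0.9, 8.5]
```

```bash
python3 -m crank '1 0 -0.0015 0.0003 0; 1 0 -0.003 0.0006 0; 1 0 -0.003 0.0006 0; 1 0 -0.003 0.0006 0; 1 0 -0.003 0.0006 0' | grep -E 'tcp|force'
python3 -m crank '1 0 -0.0015 0.0003 0; 1 0 -0.003 0.0006 0; 1 0 -0.003 0.0006 0; 1 0 -0.003 0.0006 0; 1 0 -0.003 0.0006 0' | grep -E 'tcp|force'
python3 -m crank '1 0 -0.0015 0.0003 0; 1 0 -0.003 0.0003 0; 1 0 -0.003 0.0003 0; 1 0 -0.003 0.0003 0; 1 0 -0.003 0.0003 0' | grep -E 'tcp|force'
python3 - <<'E'
from bars import *
cap('side','side72'); tips('side')
E
```

```text
tcp_pos: [0.549, -0.177, 0.102]
contact_force: [4.6, -1.1, 6.5]
tcp_pos: [0.5496, -0.177, 0.1046]
contact_force: [6.1, -2.7, 4.5]
tcp_pos: [0.5503, -0.177, 0.1075]
contact_force: [8.6, -1.5, 2.4]
side [0.5141 0.5915 0.0155] 0.92
side [0.5117 0.0331 0.1825] 0.87
side [0.4684 0.0431 0.185 ] 0.86
```

```bash
python3 -m crank '1 0 -0.0005 -0.0005 0; 1 0 -0.001 -0.001 0; 1 0 -0.001 -0.0015 0; 1 0 -0.001 -0.0015 0; 1 0 -0.001 -0.0015 0; 1 0 -0.001 -0.0015 0' | grep -E 'tcp|force'
python3 -m crank '1 0 -0.0005 -0.0005 0; 1 0 -0.001 -0.0005 0; 1 0 -0.001 -0.0005 0; 1 0 -0.001 -0.0005 0; 1 0 -0.001 -0.0005 0; 1 0 -0.001 -0.0005 0' | grep -E 'tcp|force'
```

```text
tcp_pos: [0.5502, -0.177, 0.1086]
contact_force: [16.3, -1.8, -1.7]
tcp_pos: [0.5503, -0.1771, 0.1098]
contact_force: [20.0, -1.8, -1.7]
```

```bash
python3 -m crank '1 0 0.001 0.002 0; 1 0 0.002 0.0035 0; 1 0 0.002 0.0035 0; 1 0 0.002 0.0035 0' | grep -E 'tcp|force'
```

```text
tcp_pos: [0.5504, -0.177, 0.1073]
contact_force: [1.5, -1.8, 5.3]
```

```bash
python3 -m crank '0.74 0 0 0 0; 0.73 0 0 0 0; 0.7 0 0 0 0; 0.6 0 0 0 0; 0.5 0 0 0 0; 0.3 0 0 0 0; 0.1 0 0 0 0; 0 0 0 0 0; 0 0 0 0 0; 0 0 0 0 0'
python3 - <<'E'
from bars import *
for n in('top','side'): cap(n,n+'73'); tips(n,'crank_grip')
im=cv2.imread('pics/top73.png')
cv2.imwrite('pics/t73z.png',cv2.resize(im[120:240,260:400],None,fx=5,fy=5,interpolation=cv2.INTER_CUBIC))
E
```

```text
t: 88.05
tcp_pos: [0.5497, -0.1765, 0.1061]
tool_rot: [[-0.044, -0.0, 0.999], [-0.999, 0.0, -0.044], [-0.0, -1.0, -0.0]]
contact_force: [0.1, 0.4, 0.1]
gripper_width: 0.085
top [ 0.5506 -0.1496  0.0982] 0.6
```

View pics/t73z.png

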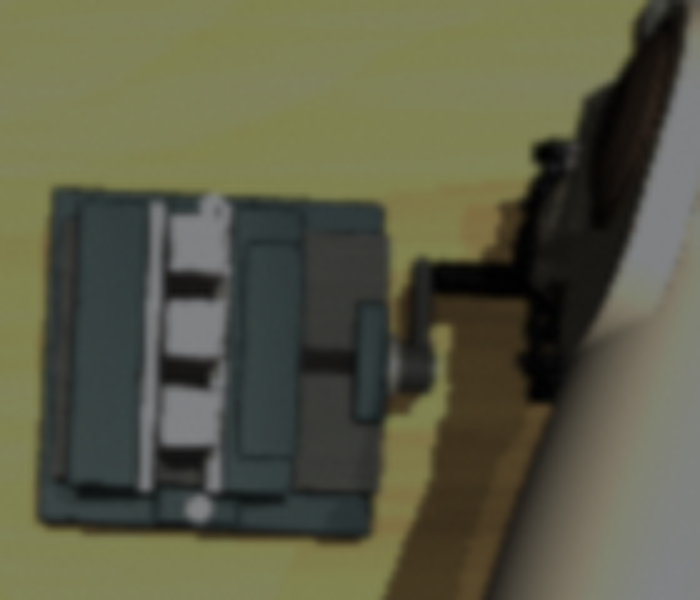

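The handle stayed at z≈0.098 this time. As a clean check I'll press it down with closed fingertips. That shows the turning resistance, and lifting off slowly leaves it at its self-holding position.

```bash
python3 -m crank '0 0 -0.02 0 0; 0 0 -0.05 0 0; 0.3 0 -0.07 0.001 0; 0.6 0 -0.07 0.002 0; 1 0 -0.07 0.002 0; 1 0 -0.07 0.002 0; 1 0 -0.07 0.002 0; 1 0 -0.07 0.002 0; 1 0 -0.07 0.002 0; 1 0 -0.04 0.002 0; 1 0 -0.034 0.002 0; 1 0 -0.034 0.002 0'
python3 -m crank '1 0 0.003 0 0; 1 0 0.003 0 0; 1 0 0.003 0 0'|grep -E 'tcp|force'
python3 -m crank '1 0 0.002 0 0; 1 0 0.002 0 0; 1 0 0.002 0 0'|grep -E 'tcp|force'
python3 -m crank '1 0 0.002 0 0; 1 0 0.002 0 0; 1 0 0.002 0 0'|grep -E 'tcp|force'
python3 -m crank '1 0 0.002 0 0; 1 0 0.002 0 0; 1 0 0.002 0 0'|grep -E 'tcp|force'
```

```text
t: 89.25
tcp_pos: [0.5503, -0.1762, 0.1374]
tool_rot: [[-0.044, -0.005, 0.999], [-0.999, 0.001, -0.044], [-0.001, -1.0, -0.005]]
contact_force: [-0.4, -0.1, -0.3]
gripper_width: -0.0002
tcp_pos: [0.552, -0.1767, 0.138]
contact_force: [0.3, -0.1, 0.5]
tcp_pos: [0.5518, -0.1766, 0.1353]
contact_force: [-0.1, -0.1, -0.5]
tcp_pos: [0.5517, -0.1766, 0.1331]
contact_force: [-0.2, 0.5, 0.7]
tcp_pos: [0.552, -0.1767, 0.1315]
contact_force: [-1.1, -0.5, 3.7]
```

```bash
for i in 1; do python3 -m crank '1 0 0.001 0 0; 1 0 0.001 0 0; 1 0 0.001 0 0'|grep -E 'tcp|force'
python3 -m crank '1 0 0.001 0 0; 1 0 0.001 0 0; 1 0 0.001 0 0'|grep -E 'tcp|force'
python3 -m crank '1 0 0.002 0 0; 1 0 0.002 0 0; 1 0 0.002 0 0'|grep -E 'tcp|force'
python3 -m crank '1 0 0.002 0 0; 1 0 0.002 0 0; 1 0 0.002 0 0'|grep -E 'tcp|force'
python3 -m crank '1 0 0.003 0 0; 1 0 0.003 0 0; 1 0 0.003 0 0'|grep -E 'tcp|force'; done
```

```text
tcp_pos: [0.552, -0.1767, 0.1307]
contact_force: [0.2, -0.3, 5.8]
tcp_pos: [0.5521, -0.1766, 0.1299]
contact_force: [-0.4, 0.1, 7.0]
tcp_pos: [0.5521, -0.1767, 0.1279]
contact_force: [-0.1, 0.5, 6.7]
tcp_pos: [0.5522, -0.1767, 0.1261]
contact_force: [0.8, 0.1, 8.0]
tcp_pos: [0.5523, -0.1767, 0.1233]
contact_force: [-0.4, 0.6, 8.5]
```

```bash
python3 -m crank '1 0 0.003 0 0; 1 0 0.006 -0.0005 0; 1 0 0.009 -0.001 0; 1 0 0.012 -0.0015 0; 1 0 0.012 -0.0015 0; 1 0 0.012 -0.0015 0'|grep -E 'tcp|force'
python3 -m crank '1 0 -0.001 0 0; 1 0 -0.002 0 0; 1 0 -0.003 0.0005 0; 1 0 -0.004 0.001 0; 1 0 -0.004 0.001 0; 1 0 -0.004 0.001 0'|grep -E 'tcp|force'
python3 -m crank '1 0 -0.001 0 0; 1 0 -0.002 0 0; 1 0 -0.003 0 0; 1 0 -0.004 0 0; 1 0 -0.004 0 0; 1 0 -0.004 0 0'|grep -E 'tcp|force'
python3 -m crank '1 0 -0.001 0 0; 1 0 -0.002 0 0; 1 0 -0.003 0 0; 1 0 -0.004 0 0; 1 0 -0.004 0 0; 1 0 -0.004 0 0'|grep -E 'tcp|force'
python3 -m crank '1 0 -0.001 0 0; 1 0 -0.002 0 0; 1 0 -0.003 0 0; 1 0 -0.004 0 0; 1 0 -0.004 0 0; 1 0 -0.004 0 0'|grep -E 'tcp|force'
```

```text
tcp_pos: [0.552, -0.1767, 0.1126]
contact_force: [2.5, 0.9, 13.3]
tcp_pos: [0.5524, -0.1767, 0.116]
contact_force: [1.3, 0.8, 12.4]
tcp_pos: [0.5519, -0.1767, 0.1195]
contact_force: [-0.2, 1.7, 10.8]
tcp_pos: [0.5517, -0.1767, 0.1231]
contact_force: [0.0, 0.3, 7.7]
tcp_pos: [0.5514, -0.1766, 0.1264]
contact_force: [-0.1, 0.7, 5.4]
```

```bash
python3 -m crank '1 0 -0.001 0 0; 1 0 -0.002 0 0; 1 0 -0.002 0 0; 1 0 -0.002 0 0'|grep -E 'tcp|force'
python3 -m crank '1 0 -0.001 0 0; 1 0 -0.001 0 0; 1 0 -0.001 0 0; 1 0 -0.001 0 0'|grep -E 'tcp|force'
python3 -m crank '1 0 -0.001 0 0; 1 0 -0.001 0 0; 1 0 -0.001 0 0; 1 0 -0.001 0 0'|grep -E 'tcp|force'
python3 -m crank '1 0 -0.001 0 0; 1 0 -0.001 0 0; 1 0 -0.001 0 0; 1 0 -0.001 0 0'|grep -E 'tcp|force'
```

```text
tcp_pos: [0.5512, -0.1766, 0.1281]
contact_force: [0.8, 0.1, 3.8]
tcp_pos: [0.5512, -0.1766, 0.129]
contact_force: [-0.4, -0.9, 2.8]
tcp_pos: [0.5512, -0.1766, 0.13]
contact_force: [-0.6, -0.1, 3.1]
tcp_pos: [0.5512, -0.1765, 0.1311]
contact_force: [0.2, -0.5, 2.0]
```

Pressing down gave first movement at about 6.5 N. Free turning takes about 3 N, so roughly 3 N of that is clamping torque. That works out to about 130 N at the jaw, or roughly 45 N per bar. I'll lift off slowly and clear away.

```bash
python3 -m crank '1 0 -0.001 0 0; 1 0 -0.001 0 0; 1 0 -0.002 0 0; 1 0 -0.002 0 0; 1 0 -0.003 0 0; 1 0 -0.003 0 0; 1 0 -0.004 0 0; 1 0 -0.005 0 0; 1 0 -0.005 0 0'|grep -E 'tcp|force'
python3 -m crank '1 0 -0.01 0 0; 1 0 -0.03 0 0; 1 0 -0.06 0 0; 1 0.01 -0.1 0 0; 1 0.03 -0.14 -0.02 0; 1 0.06 -0.17 -0.05 0; 1 0.09 -0.2 -0.08 0; 1 0.12 -0.2 -0.11 0; 1 0.14 -0.2 -0.14 0; 1 0.14 -0.2 -0.17 0; 1 0.14 -0.2 -0.17 0; 1 0.14 -0.2 -0.17 0'
python3 - <<'E'
from bars import *
for n in('side','top'): cap(n,n+'80'); tips(n); print('plate');tips(n,'plate'); print('bin');tips(n,'bin'); print('crank');tips(n,'crank_grip')
for t in('hammer','screwdriver','jar'): print(t); tips('top',t)
im=cv2.imread('pics/side80.png')
cv2.imwrite('pics/s80z.png',cv2.resize(im[120:260,200:360],None,fx=4,fy=4,interpolation=cv2.INTER_CUBIC))
E
```

```text
tcp_pos: [0.5513, -0.1766, 0.1363]
contact_force: [0.5, -0.6, -0.1]
t: 97.08
tcp_pos: [0.3733, -0.3096, 0.3378]
tool_rot: [[-0.047, 0.002, 0.999], [-0.999, -0.002, -0.047], [0.002, -1.0, 0.002]]
contact_force: [-0.3, -0.7, 0.3]
gripper_width: -0.0001
side [0.555  0.029  0.1836] 0.92
side [0.4676 0.0404 0.1875] 0.81
side [0.1839 0.3397 0.0103] 0.74
side [0.5113 0.034  0.184 ] 0.61
side [ 0.7182  0.2576 -0.0016] 0.59
plate
side [ 0.5112 -0.4337 -0.0003] 0.54
bin
side [ 0.5212 -0.4316  0.0013] 0.61
crank
top [0.3431 0.5939 0.017 ] 0.87
top [0.5561 0.028  0.1828] 0.78
top [0.521  0.5889 0.014 ] 0.67
top [0.468  0.0364 0.1843] 0.64
top [0.1839 0.3387 0.0162] 0.57
top [0.513  0.0327 0.1875] 0.55
plate
top [ 0.513  -0.4391  0.0066] 0.69
bin
top [ 0.5243 -0.4317 -0.0025] 0.66
crank
top [ 0.5507 -0.1515  0.0969] 0.77
hammer
top [ 0.7846 -0.0065 -0.0002] 0.59
screwdriver
top [ 0.7167  0.2599 -0.    ] 0.58
jar
top [ 0.7212 -0.2913 -0.0001] 0.88
```

View pics/s80z.png

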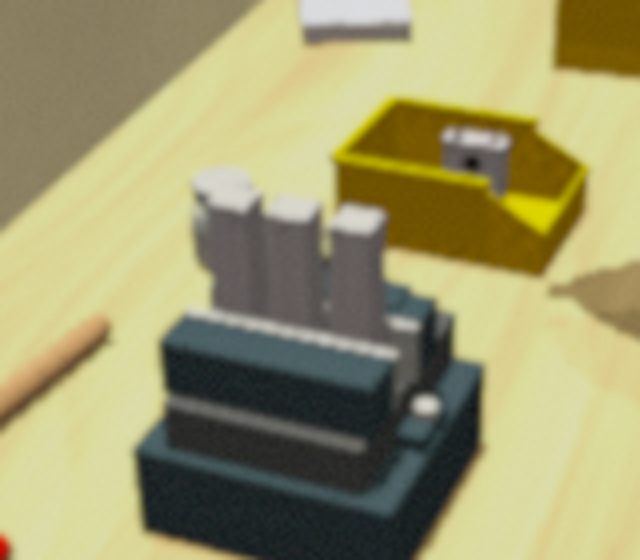

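View pics/top80.png

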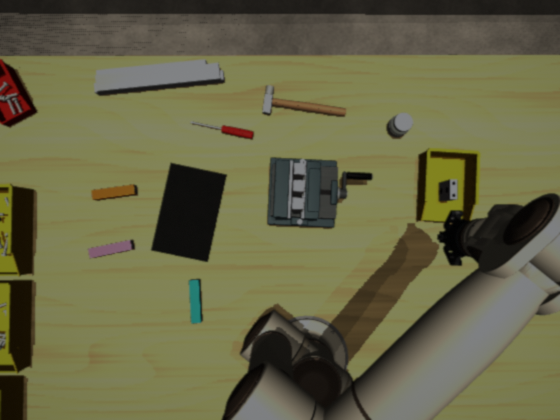

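All three bars stand upright between the jaws, the plate is in the bin, and the hammer, screwdriver and jar haven't moved. The robot is clear of everything, so I'm handing in.

Run:
```python
from h import *
print(ctrl.job_done()); st()
```

```text
the job is handed in; nothing more can be done
None
the job is handed in; nothing more can be done
```

The job is handed in at about t = 97 s of the 210 s allowed. I could not measure the clamp force directly; everything else looked right in my last checks.

**What I did**
- **Plate:** I cranked the vise open to about 44 mm and set the plate in the yellow bin.
- **Bars:** I stood each of the three bars up by gripping one end weakly so it swung down, then set them side by side between the jaws. Two bars took extra tries: one toppled onto the mat once, and one tipped and was caught.
- **Vise:** I cranked the jaw shut to about 22 N at the handle and let go.

**Last checks**
- **Bars:** all three are upright on the bed. Their centres are at z ≈ 0.183–0.187 m (0.185 expected) and about 43 mm or less from the middle of the jaws.
- **Bar position across the jaws:** the detectors put the -x bar a few mm beyond where the jaw face allows. I took that as detector error.
- **Other objects:** the plate is standing in the bin. The hammer, screwdriver and jar are within about 4 mm of where they started, which is detector noise.

**Weak point:** after the first tightening the handle sprang back about 40°. I tightened again, backed off slowly, and pressed on the handle to test it. It first moved at about 6.5 N, and it held its position when I lifted off. From that I estimate about 45 N per bar, against the 25 N required. If the crank's friction is nearer 2 N than 3 N, it could be as low as about 28 N.

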